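# Hang the sampling dipper in the drying cabinet

## Robot

A 6-joint arm with a two-finger parallel gripper is mounted at the origin on the work surface. World frame = base frame: x ahead of the robot, y to its left, z up, the work surface at z = 0. Lengths are in m, angles in rad, forces in N, time in s.
With the tool pointing down it reaches from about 0.35 to 0.775 m from the base axis. Payload 5.5 kg.
Tool frame: the origin (TCP) lies at the very end of the fingers, on their centre line; the grasp point (between the pads) lies 19 mm behind it; x points along the fingers, y is the direction in which the jaws open and shut, and the axes are right-handed (so a half turn about x gives the same grasp; the last joint's range is limited). The gripper opens to 85 mm and grips with 20 to 120 N. Pads are 22 mm wide; open, the fingers measure 114 mm over their backs; the gripper's body (76 mm by 85 mm) begins 54 mm behind the grasp point. The pads swing forward as they close: fully open they stand 13 mm farther back than shut.
Start: joints at [1.17, 0.313, 0.046, 1.304, 0, 1.431], TCP at [0.148, 0.556, 0.203] pointing down, gripper open.
Joint ranges: [-2.76, 2.76], [-0.86, 1.69], [-1.03, 1.26], [-2.2, 2.34], [-1.47, 1.5], [-3.14, 3.14]. Speed limits (rad/s): [2.57, 2.57, 3.14, 3.14, 3.14, 3.14].

## Interface

Orientations are given as a unit quaternion [w, x, y, z].
In Python, from workcell import env gives the robot as it stands.
- The arm moves only by the tool drive_tool, never from a script. Its argument "plan" is a list that holds one entry, the list of rows, each a list of 7 numbers: the shift along the tool's x, y, z in cm, then the turn, a rotation vector about the tool's x, y, z in degrees, then the opening, from 0 (shut) to 1 (fully open). In form: [[[tx, ty, tz, wx, wy, wz, fingers], ...]]. A call has exactly 5 rows; each row shifts and turns the commanded pose from where the row before left it, along the tool's axes as they then stand; what a row does not reach is not made up. A row lasts 1/12 s, in which the tool goes at most 41.7 mm and 7.16 degrees, less where a joint would pass 70% of its speed; a pose out of reach is approached as far as the arm can. A call with a gripper value outside its range is refused whole. The fingers move at their own pace and stop on an object; "squeeze" is the grip in N (left out, the last holds). Time passes only in rows, so rows that do not move let the fingers close, or fill a call up. It gives the time, the measured TCP pose, the force and the opening at its end, in the units of the state.
- env.get_state(): the state, without advancing time (a new reading comes with each control period).
- env.read_camera(name): name is "side" or "top" or "wrist"; returns the picture (400x640x3 uint8, red, green, blue); there is no depth.
- env.camera_model(name): a dict with "camera_matrix" (3x3 intrinsics, pixels), "camera_from_world" (4x4, takes a point from world to camera coordinates); the wrist camera has in their place "T_tool_cam" (4x4, takes a point from camera to tool coordinates, whose origin is the TCP and whose axes are the tool frame's). Camera axes: x right, y down, z forward; pixel columns grow to the right and rows downward; lengths in m; the calibration is good to about 2 mm. A picture is of the moment at which its call begins: read the wrist's pose just before it. camera_model takes no time and is no camera call.
- env.hand_in(): hands the job in, once; it reports no verdict.
The state is a dict: "clock": time; "joint_pos": joint angles; "qvel": joint speeds; "tau": joint torques, N m; "tcp_pos": TCP position; "orientation": TCP orientation; "wrist_force": force on the tool from outside, world axes, zero at the start; "ft_torque": the same for the moment, N m; "finger_gap": finger opening in m.
Only numpy, scipy, OpenCV 4.12 (cv2) and the standard library are available. Lean on these libraries where they do the work, as an engineer would, in place of code of your own. Each camera call takes 0.05 s, during which the arm holds its last target.

## Task

Hang the blue-handled steel dipper by its ring on the hook rod inside the low clear drying cabinet: feel gently for the upturned hook without shoving it back, put the ring over it, then, with the ring on it, slide the hook gently all the way in until it stops, and let the ring settle in the dip behind the upright. Tilt the dipper as you go so that neither it nor the gripper strikes the roof, and leave it hanging straight down from the hook, barely swaying, with everything else where it was.

Things in the scene. Friction and masses are not known exactly. Their poses are not given: they have to be found in the camera images.
- cabinet: Fixed clear acrylic drying cabinet, 280 mm wide, 235 deep, 298 high, fully open at the front. Origin: middle of its front edge, on the bench; x goes straight in, y to its left, z up (cabinet numbers in mm in this frame). Floor top z 6, walls 6 thick; bushing 32 mm square for the rod at the back from x 200. A white box 70 wide stands behind it to x 330. Two small beakers stand on its floor near x 186, y +-100.
- roof_edge (a point): Middle of the roof's front edge, underside: cabinet (0, 0, 292). The roof is level, 6 mm thick, and covers the whole cabinet from here to the back. Axes as the cabinet's.
- lamp_edge (a point): Lower front edge of the white lamp bar under the roof: cabinet (98, 0, 275). The bar spans the whole width, x 98 to 148, underside z 275. Once the hook's upright is under it (5 mm gap) no ring can be put over it any more, and there is nothing to pull the rod back out by.
- rod_axis (a point): Fixed point on the axis of the sliding hook rod: cabinet (50, 0, 250). The rod, steel, 8 mm thick, comes level out of the back wall along the cabinet's x. Its front end turns straight up: a 6 mm steel upright with rounded top at z 270, nothing in front of it. NOT measured: where the upright is; at the start its axis is anywhere from cabinet x -20 to 70, to be felt or seen.
- hook_home (a point): Where the foot of the hook's upright is when the rod is pushed fully in on its rigid stop: cabinet (105, 0, 250). 12 mm behind the upright's axis the rod dips 8 mm in a short V (12 long), the ring's seat: the ring's bar lies in it with its centre 5 mm above the rod's axis. Red collar (28 mm diameter) from 26 mm behind it. The rod slides against about 4 N of friction and stays where left; under 3 N does not move it.
- dipper: The dipper (120 g; may differ by a third): a small steel cup (28 mm diameter, 24 high) with a straight handle rising from it at 30 degrees, a blue grip near the cup and a steel ring at the far end. Origin: centre of the cup's underside; z up along the cup's axis; the handle climbs towards +x, in direction (cos 30, 0, sin 30). It is symmetric about its x-z plane. At first it stands in its rest with z vertical. Let go on the hook, it swings for some seconds.
- dipper_eye (a point): Centre of the ring, at (173.3, 0, 112) mm in the dipper's frame. Ring of 8 mm round bar, 22 mm inside and 38 mm outside diameter; its plane holds the handle's direction and the dipper's y axis. Axes as the dipper's.
- dipper_grip (a point): Centre of the blue grip, at (34.8, 0, 32) mm in the dipper's frame, 160 mm from the ring's centre along the handle. The grip is a bar 34 mm long along the handle, 14 mm wide (y) and 14 thick: take it across y.
- rest: Fixed rest the dipper stands on: pink plate 190 x 90 x 6 mm, origin on the bench below the cup, x the way the handle points; it reaches from x -35 to x 155. A white notched post at x 121 mm, 30 wide, cheeks to z 89, carries the handle; lift the dipper straight up out of it.
- can_a: White 5-litre jerry can at the left, bystander. Origin: centre of its underside.
- can_b: White 5-litre jerry can at the right, bystander. Origin: centre of its underside.
- beaker_a: Small glass beaker (48 mm diameter, 60 high) on the cabinet floor, back left, bystander. Origin: centre of its underside.
- beaker_b: The same, back right, bystander. Origin: centre of its underside.
- beaker_c: Glass beaker on the pink tray, bystander. Origin: centre of its underside.
- jar: Clear sample jar on the pink tray, bystander. Origin: centre of its underside.
- amber: Amber bottle, 70 mm diameter, 160 high, right of the cabinet, bystander. Origin: centre of its underside.

How it is judged:
At the end, for the whole second after the job is handed in: The dipper hangs by its ring in the dip of the fully pushed-in hook rod: ring centre 113.5 to 121.5 mm behind the cabinet front, within 30 mm of its middle plane, 232 to 248 mm up; grip below it within 50 mm horizontally; speed under 0.1 m/s and 0.5 rad/s (x of dipper_eye in the frame of cabinet between 0.1135 and 0.1215 m and y of dipper_eye in the frame of cabinet between -0.03 and 0.03 m and z of dipper_eye in the frame of cabinet between 0.232 and 0.248 m and horizontal distance between dipper_eye and dipper_grip below 0.05 m and contact force between dipper and cabinet above 0.2 N and linear speed of dipper below 0.1 m/s and angular speed of dipper below 0.5 rad/s); the robot touches nothing.
It fails at once if The dipper presses or strikes the cabinet or its hook with more than 16 N (contact force between dipper and cabinet above 16 N).
It fails at once if The robot itself strikes the cabinet or pushes the hook, with more than 8 N (contact force between any of the arm, the fingers and cabinet above 8 N).
It fails at once if A bystander is moved more than 20 mm (distance of any of can_a, can_b, beaker_a, beaker_b, beaker_c, jar, amber from where it was at the start of the episode above 0.02 m).
It also fails if it takes over 72 s, if anything falls off the work surface, if the arm or the gripper's body presses on something with over 40 N, if the wrist force passes 120 N, or if a joint passes its speed limit or range.

## Working session

There is one attempt and no reset: what is moved stays moved. The work goes in short steps, Python scripts to look and compute and a tool call to move; the robot and the scene stay as the last step left them, time stands still between calls to the robot, and variables do not carry over. Pictures are saved under pics/ and viewed, and the job is handed in when it is done.

Besides the shell and the picture viewer there is one more tool, called after "Emit:" as name(argument=value, ...) on one line, values as JSON. drive_tool: Moves the arm, as the interface text tells. Its arguments: {"type":"object","properties":{"plan":{"type":"array","items":{"type":"array","items":{"type":"array","items":{"type":"number"}}}},"squeeze":{"type":"number"}},"required":["plan"]}

```bash
ls; mkdir -p pics; python3 - <<'E'
from workcell import env
import cv2,json,numpy as np
np.set_printoptions(precision=4,suppress=True)
print(env.get_state())
for n in ["side","top","wrist"]:
    im=env.read_camera(n); cv2.imwrite(f"pics/{n}0.png",im[:,:,::-1])
    print(n,env.camera_model(n))
E
```

```text
pics
{'clock': 0.0, 'joint_pos': array([1.1704, 0.314 , 0.0449, 1.3036, 0.    , 1.4312]), 'qvel': array([-0.0001, -0.0007,  0.0013, -0.0019,  0.0005,  0.0004]), 'tau': array([ -0.0006, -48.0625,  29.8532,   0.0193,  -0.0003,  -0.    ]), 'tcp_pos': array([0.1481, 0.555 , 0.2025]), 'orientation': array([ 0.7009,  0.0913,  0.7013, -0.0926]), 'wrist_force': array([0.6356, 0.2906, 0.5795]), 'ft_torque': array([-0.0267, -0.069 ,  0.012 ]), 'finger_gap': 0.08518512152266557}
side {'camera_matrix': array([[412.1166,   0.    , 315.6774],
       [  0.    , 412.1166, 200.2405],
       [  0.    ,   0.    ,   1.    ]]), 'camera_from_world': array([[ 0.4771, -0.8788,  0.0029, -0.2502],
       [-0.5594, -0.3063, -0.7702,  0.4481],
       [ 0.6778,  0.3658, -0.6378,  1.1396],
       [ 0.    ,  0.    ,  0.    ,  1.    ]])}
top {'camera_matrix': array([[447.7959,   0.    , 326.989 ],
       [  0.    , 447.7959, 196.2409],
       [  0.    ,   0.    ,   1.    ]]), 'camera_from_world': array([[ 0.0097, -0.9999,  0.0067, -0.0293],
       [-0.9909, -0.0105, -0.1342,  0.554 ],
       [ 0.1343, -0.0054, -0.9909,  1.9645],
       [ 0.    ,  0.    ,  0.    ,  1.    ]])}
wrist {'camera_matrix': array([[291.3853,   0.    , 319.0834],
       [  0.    , 291.3853, 207.239 ],
       [  0.    ,   0.    ,   1.    ]]), 'T_tool_cam': array([[-0.0002, -0.2761,  0.9611, -0.1704],
       [ 1.    , -0.0014, -0.0002, -0.0011],
       [ 0.0014,  0.9611,  0.2761, -0.0709],
       [ 0.    ,  0.    ,  0.    ,  1.    ]])}
```

View pics/side0.png

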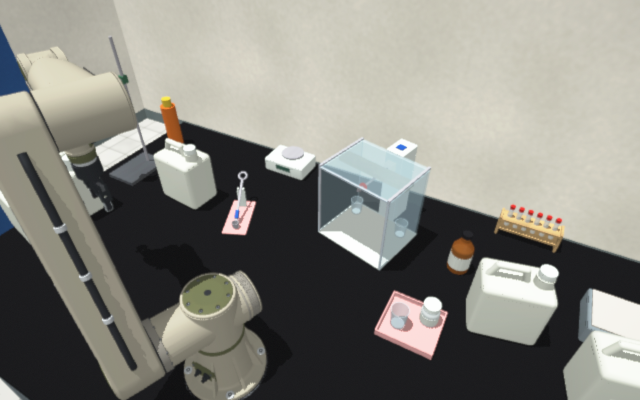

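View pics/top0.png

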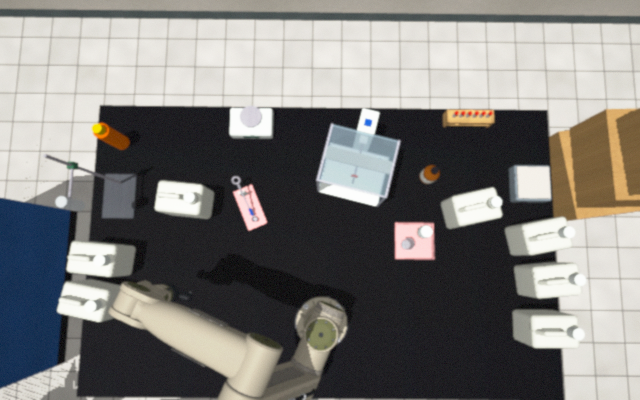

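View pics/wrist0.png

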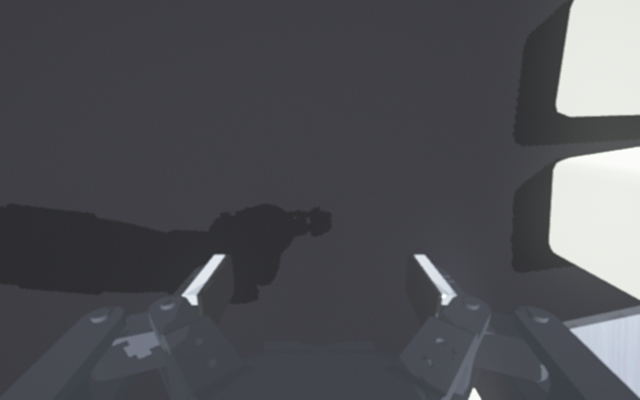

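```bash
cat > h.py <<'E'
import cv2,numpy as np
np.set_printoptions(precision=4,suppress=True)
def crop(src,dst,x0,y0,x1,y1,s):
    im=cv2.imread(f"pics/{src}.png")[y0:y1,x0:x1]
    im=cv2.resize(im,None,fx=s,fy=s,interpolation=cv2.INTER_CUBIC)
    for x in range((x0+9)//10*10,x1,10):
        cv2.line(im,((x-x0)*s,0),((x-x0)*s,6),(0,255,255),1); cv2.putText(im,str(x),((x-x0)*s,16),0,.35,(0,255,255),1)
    for y in range((y0+9)//10*10,y1,10):
        cv2.line(im,(0,(y-y0)*s),(6,(y-y0)*s),(0,255,255),1); cv2.putText(im,str(y),(8,(y-y0)*s+4),0,.35,(0,255,255),1)
    assert im.shape[1]<=800 and im.shape[0]<=600, im.shape
    cv2.imwrite(f"pics/{dst}.png",im)
def proj(cm,P):
    P=np.atleast_2d(P);K=cm['camera_matrix'];T=cm['camera_from_world']
    c=P@T[:3,:3].T+T[:3,3]; u=c@K.T; return u[:,:2]/u[:,2:]
def ray(cm,uv):
    K=cm['camera_matrix'];T=cm['camera_from_world']
    d=np.linalg.solve(K,[uv[0],uv[1],1]); R=T[:3,:3]
    return -R.T@T[:3,3], R.T@d
def onz(cm,uv,z):
    o,d=ray(cm,uv); return o+d*(z-o[2])/d[2]
E
python3 - <<'E'
from h import *
crop("side0","side0d",205,160,275,245,7)
crop("side0","side0c",305,130,445,270,4)
crop("top0","top0d",220,165,280,235,8)
crop("top0","top0c",305,100,415,215,5)
E
```

```text
(no output)
```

View pics/side0d.png

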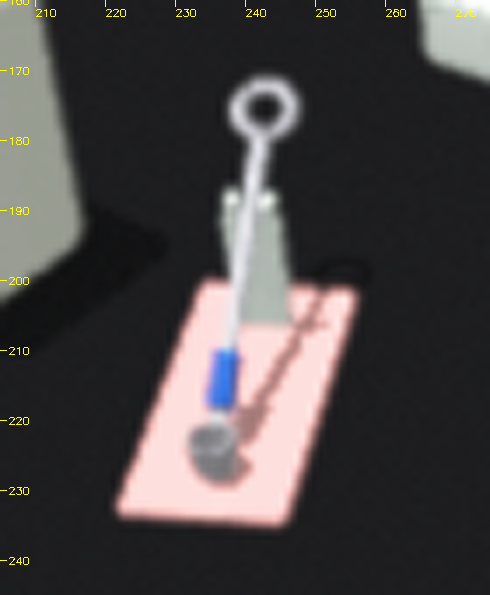

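View pics/side0c.png

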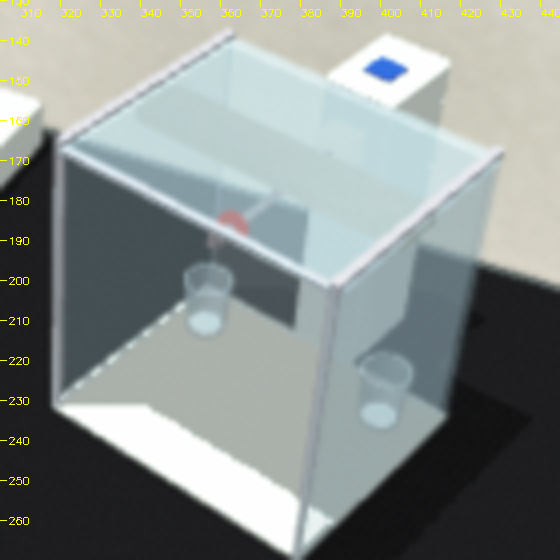

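View pics/top0d.png

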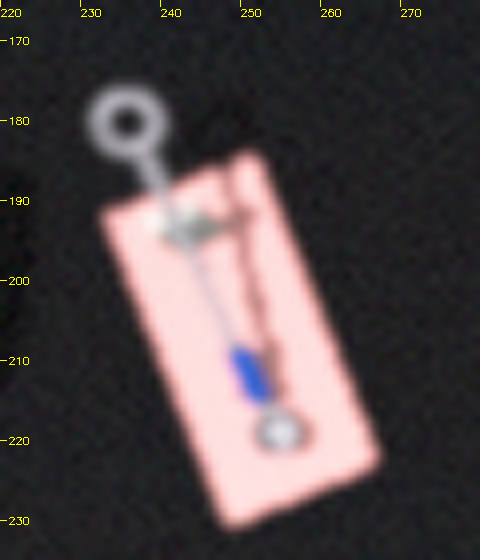

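View pics/top0c.png

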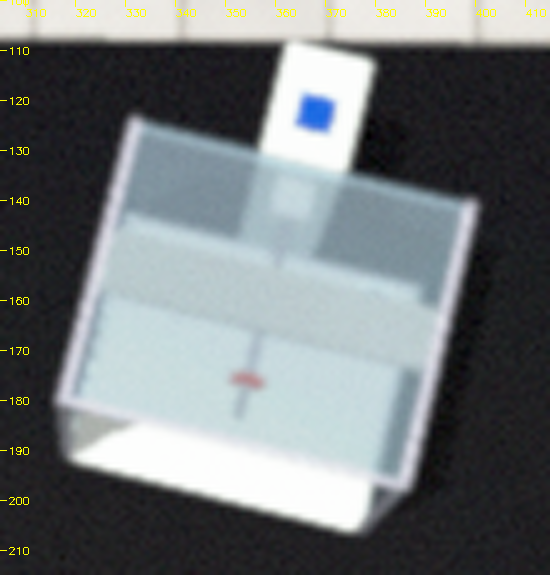

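```bash
cat > fit.py <<'E'
from h import *
from workcell import env
from scipy.optimize import least_squares
S=env.camera_model("side");T=env.camera_model("top")
def w(p,q):
    c,s=np.cos(p[2]),np.sin(p[2]); q=np.array(q,float)
    return np.c_[p[0]+c*q[:,0]-s*q[:,1], p[1]+s*q[:,0]+c*q[:,1], q[:,2]]
m=1e-3
def fit(obs,p0):
    def f(p): return np.concatenate([(proj(C,w(p,np.array(q)[None]*m))-uv).ravel() for C,q,uv in obs])
    r=least_squares(f,p0,loss='soft_l1'); print(r.x,np.degrees(r.x[2])); print(f(r.x).reshape(-1,2).round(1).tolist()); return r.x
d=[(T,(155,45,6),(232.6,191.6)),(T,(155,-45,6),(251.5,183.9)),(T,(-35,-45,6),(267.75,222.9)),(T,(-35,45,6),(248.9,231.25)),
(S,(155,45,6),(234.1,200.1)),(S,(155,-45,6),(256.1,201.6)),(S,(-35,-45,6),(246.1,235)),(S,(-35,45,6),(221.7,233.6)),
(S,(173.3,0,118),(242.7,175.4)),(S,(34.8,0,38),(236.9,214.1)),(T,(173.3,0,118),(236,180.4)),(T,(34.8,0,38),(251.25,211.9)),(T,(0,0,30),(255.1,219.1))]
c=[(T,(0,140,298),(317,180)),(T,(0,-140,298),(386.4,198)),(T,(235,140,298),(331.4,124.4)),(T,(235,-140,298),(400,140.6)),(T,(0,140,0),(318.6,192)),
(S,(0,140,298),(320.5,165.5)),(S,(0,-140,298),(389.25,201.75)),(S,(235,140,298),(363.25,138.75)),(S,(235,-140,298),(430.5,168)),
(S,(0,140,0),(318.75,232)),(S,(0,-140,0),(380,269.5)),(S,(235,-140,0),(416.5,233.75))]
D=fit(d,[.5,.3,.3]); Cb=fit(c,[.5,-.1,-.2])
if __name__=="__main__":
    print("dipper",w(D,np.array([[0,0,6],[34.8,0,38],[173.3,0,118]])*m))
    o,dd=ray(T,(352.6,183.4)); 
    for z in (.25,.26,.27):
        p=onz(T,(352.6,183.4),z); e=p[:2]-Cb[:2]; cc,s=np.cos(Cb[2]),np.sin(Cb[2]); print(z,p,"cab",cc*e[0]+s*e[1],-s*e[0]+cc*e[1])
    for x in (0,20,40,60): print(x,proj(T,w(Cb,np.array([[x,0,270],[x,0,250],[x+26,0,250]])*m)).round(1).tolist(),proj(S,w(Cb,np.array([[x,0,270],[x,0,250],[x+26,0,250]])*m)).round(1).tolist())
E
python3 fit.py
```

```text
[0.4487 0.2986 0.4177] 23.92968163345715
[[0.5, 0.7], [-0.0, 0.6], [-0.4, -0.1], [-0.1, -0.5], [-0.1, 0.2], [-0.1, -0.1], [0.0, -0.7], [0.4, -0.7], [0.2, 0.4], [0.4, 0.5], [0.0, 0.2], [-0.1, -0.0], [-0.7, 0.1]]
[ 0.5488 -0.117  -0.2376] -13.612311941997497
[[-0.4, 0.2], [-0.0, -0.3], [-0.2, -0.8], [-0.1, -0.1], [-1.0, -0.7], [-1.3, 0.4], [1.3, 1.1], [-0.7, -0.5], [1.0, 0.5], [-0.2, -0.5], [0.1, 0.7], [0.4, 0.5]]
dipper [[0.4487 0.2986 0.006 ]
 [0.4805 0.3127 0.038 ]
 [0.6071 0.3689 0.118 ]]
0.25 [ 0.5785 -0.1247  0.25  ] cab 0.030659122483033065 -0.0004826302586545331
0.26 [ 0.5768 -0.124   0.26  ] cab 0.028902767185995118 -0.00025880766903304837
0.27 [ 0.5752 -0.1234  0.27  ] cab 0.02714641188895695 -3.49850794116157e-05
0 [[351.0, 190.0], [350.7, 190.7], [352.2, 184.5]] [[352.3, 190.4], [351.9, 195.3], [357.0, 191.6]]
20 [[352.2, 185.1], [351.9, 185.9], [353.4, 179.7]] [[356.2, 187.5], [355.8, 192.4], [360.7, 188.7]]
40 [[353.4, 180.3], [353.0, 181.1], [354.6, 175.0]] [[360.1, 184.7], [359.6, 189.6], [364.5, 186.0]]
60 [[354.6, 175.5], [354.2, 176.4], [355.7, 170.2]] [[363.8, 181.9], [363.3, 186.8], [368.1, 183.2]]
```

```bash
cat > p.py <<'E'
from h import *
from fit import w,D,Cb,S,T,env
from scipy.spatial.transform import Rotation as Ro, Slerp
def st():
    s=env.get_state(); q=s['orientation']; return s,np.array(s['tcp_pos']),Ro.from_quat([q[1],q[2],q[3],q[0]])
def rz(a): return Ro.from_euler('z',a)
CR=rz(Cb[2]); DR=rz(D[2])
def cab2w(p): return CR.apply(np.array(p,float)*1e-3)+[Cb[0],Cb[1],0]
def w2cab(p): return CR.inv().apply(np.array(p)-[Cb[0],Cb[1],0])*1e3
def toolR(base,tilt,sgn=1):
    # tool x in base's xz plane, 'tilt' deg forward from straight down; y = sgn*base y
    a=np.radians(tilt); x=[np.sin(a),0,-np.cos(a)]; y=[0,sgn,0]; z=np.cross(x,y)
    return base*Ro.from_matrix(np.c_[x,y,z])
def plan(p0,R0,p1,R1,n,f,dec=2,show=True):
    """rows rounded, re-aimed at each step"""
    p,R=np.array(p0),R0; out=[]
    for k in range(n):
        m=n-k
        dp=R.inv().apply((p1-p)/m)*100; rv=np.degrees((R.inv()*R1).as_rotvec()/m)
        dp=dp.round(dec); rv=rv.round(1)+0.0
        out.append([*map(float,dp+0.0),*map(float,rv),f]); p=p+R.apply(dp/100); R=R*Ro.from_rotvec(np.radians(rv))
    if show:
        for i in range(0,n,5): print(str([out[i:i+5]]).replace(' ',''))
        print("end err mm",(np.array(p1)-p)*1e3,np.degrees((R.inv()*R1).magnitude()))
    return p,R
def rows(p0,p1,R0,R1,v=38.,wd=7.0):
    n=max(np.linalg.norm(np.array(p1)-p0)*1e3/v,np.degrees((R0.inv()*R1).magnitude())/wd); return int(np.ceil(n/5)*5)
E
python3 - <<'E'
from p import *
s,p,R=st(); print(R.as_matrix()); 
for sg in (1,-1):
  for base in (DR,CR):
    print(sg,np.degrees((R.inv()*toolR(base,20,sg)).magnitude()))
print(onz(T,(185,200),.2))
E
```

```text
[0.4487 0.2986 0.4177] 23.92968163345715
[[0.5, 0.7], [-0.0, 0.6], [-0.4, -0.1], [-0.1, -0.5], [-0.1, 0.2], [-0.1, -0.1], [0.0, -0.7], [0.4, -0.7], [0.2, 0.4], [0.4, 0.5], [0.0, 0.2], [-0.1, -0.0], [-0.7, 0.1]]
[ 0.5488 -0.117  -0.2376] -13.612311941997497
[[-0.4, 0.2], [-0.0, -0.3], [-0.2, -0.8], [-0.1, -0.1], [-1.0, -0.7], [-1.3, 0.4], [1.3, 1.1], [-0.7, -0.5], [1.0, 0.5], [-0.2, -0.5], [0.1, 0.7], [0.4, 0.5]]
[[-0.0006  0.2578  0.9662]
 [-0.0014  0.9662 -0.2578]
 [-1.     -0.0015 -0.0002]]
1 43.55600935644623
1 20.056658053703387
-1 141.75574618289437
-1 178.70494163382574
[0.5105 0.5579 0.2   ]
```

```bash
sed -i 's/print(r.x,np.degrees(r.x\[2\])); print(f(r.x).reshape(-1,2).round(1).tolist()); //' fit.py; python3 - <<'E'
from p import *
s,p,R=st(); R1=toolR(DR,30)
g=w(D,np.array([[34.8,0,38]])*1e-3)[0]; t=R1.as_matrix()[:,0]
tcp=g+.019*t; print("grasp tcp",tcp); v=tcp-.13*t+[0,0,.02]; print(v)
plan(p,R,v,R1,rows(p,v,R,R1),1.0)
E
```

```text
grasp tcp [0.4892 0.3166 0.0215]
[0.4298 0.2902 0.1541]
[[[0.33,-1.22,2.27,-2.5,-1.9,0.7,1.0],[0.38,-1.32,2.2,-2.5,-1.9,0.7,1.0],[0.44,-1.42,2.13,-2.5,-1.9,0.7,1.0],[0.49,-1.52,2.05,-2.5,-1.9,0.7,1.0],[0.54,-1.61,1.96,-2.5,-1.9,0.7,1.0]]]
[[[0.58,-1.71,1.87,-2.5,-1.9,0.7,1.0],[0.62,-1.79,1.78,-2.6,-1.9,0.7,1.0],[0.65,-1.88,1.67,-2.5,-1.9,0.7,1.0],[0.69,-1.96,1.57,-2.6,-1.9,0.7,1.0],[0.71,-2.03,1.45,-2.6,-2.0,0.7,1.0]]]
[[[0.73,-2.11,1.33,-2.5,-1.9,0.6,1.0],[0.75,-2.17,1.22,-2.6,-2.0,0.7,1.0],[0.77,-2.23,1.09,-2.5,-1.9,0.6,1.0],[0.78,-2.28,0.96,-2.6,-2.0,0.7,1.0],[0.78,-2.34,0.84,-2.5,-1.9,0.6,1.0]]]
end err mm [-0.0277 -0.0135 -0.0124] 0.03378466321058883
```

Emit:
drive_tool(plan=[[[0.33,-1.22,2.27,-2.5,-1.9,0.7,1.0],[0.38,-1.32,2.2,-2.5,-1.9,0.7,1.0],[0.44,-1.42,2.13,-2.5,-1.9,0.7,1.0],[0.49,-1.52,2.05,-2.5,-1.9,0.7,1.0],[0.54,-1.61,1.96,-2.5,-1.9,0.7,1.0]]])

```text
clock: 0.57
tcp_pos: [0.2428, 0.4665, 0.1866]
orientation: [0.765, 0.028, 0.643, -0.0]
wrist_force: [-0.3, -0.3, 1.3]
finger_gap: 0.0852
```

Emit:
drive_tool(plan=[[[0.58,-1.71,1.87,-2.5,-1.9,0.7,1.0],[0.62,-1.79,1.78,-2.6,-1.9,0.7,1.0],[0.65,-1.88,1.67,-2.5,-1.9,0.7,1.0],[0.69,-1.96,1.57,-2.6,-1.9,0.7,1.0],[0.71,-2.03,1.45,-2.6,-2.0,0.7,1.0]]])

```text
clock: 0.98
tcp_pos: [0.3366, 0.3781, 0.1706]
orientation: [0.814, -0.038, 0.572, 0.092]
wrist_force: [1.0, -0.4, 0.4]
finger_gap: 0.0852
```

Emit:
drive_tool(plan=[[[0.73,-2.11,1.33,-2.5,-1.9,0.6,1.0],[0.75,-2.17,1.22,-2.6,-2.0,0.7,1.0],[0.77,-2.23,1.09,-2.5,-1.9,0.6,1.0],[0.78,-2.28,0.96,-2.6,-2.0,0.7,1.0],[0.78,-2.34,0.84,-2.5,-1.9,0.6,1.0]]])

```text
clock: 1.4
tcp_pos: [0.4302, 0.2898, 0.1545]
orientation: [0.848, -0.104, 0.488, 0.181]
wrist_force: [0.2, -0.6, -0.4]
finger_gap: 0.0851
```

```bash
cat >> p.py <<'E'
def wcam():
    """wrist camera model as world camera, at present pose"""
    s,p,R=st(); m=env.camera_model("wrist"); Tt=np.eye(4); Tt[:3,:3]=R.as_matrix(); Tt[:3,3]=p
    return dict(camera_matrix=m['camera_matrix'],camera_from_world=np.linalg.inv(Tt@m['T_tool_cam']))
def shot(cam,name):
    cm=wcam() if cam=="wrist" else env.camera_model(cam)
    cv2.imwrite(f"pics/{name}.png",env.read_camera(cam)[:,:,::-1]); return cm
E
python3 - <<'E'
from p import *
import pickle
s,p,R=st(); print(s['clock'],p,R.as_matrix(),s['joint_pos'],s['wrist_force'])
cm=shot("wrist","w1"); pickle.dump(cm,open("w1.pkl","wb"))
print(proj(cm,w(D,np.array([[0,0,30],[34.8,0,38],[173.3,0,118],[155,45,6],[155,-45,6],[-35,45,6],[-35,-45,6]])*1e-3)))
E
```

```text
1.4 [0.4302 0.2898 0.1545] [[ 0.459  -0.4078  0.7893]
 [ 0.2045  0.9131  0.3528]
 [-0.8646 -0.0005  0.5025]] [ 0.4468 -0.179  -0.7749  0.4486 -0.0139  0.0229] [ 0.2066 -0.6462 -0.3836]
[[320.2668 151.6358]
 [320.1559 183.772 ]
 [319.8855 314.9302]
 [351.5045 232.3236]
 [288.0882 232.2691]
 [367.785  106.1452]
 [272.9029 106.0438]]
```

View pics/w1.png

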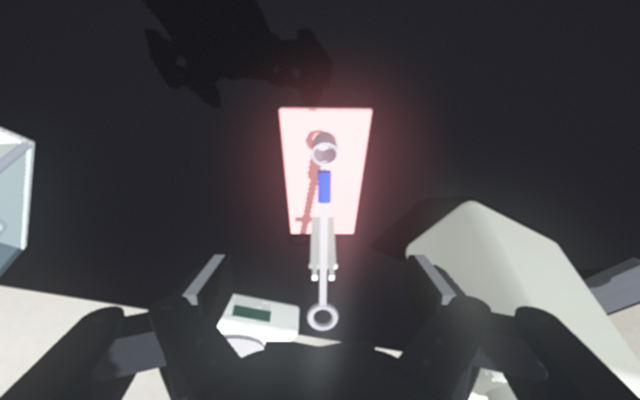

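```bash
cat >> fit.py <<'E'
import pickle,os
if os.path.exists("w1.pkl"):
    W1=pickle.load(open("w1.pkl","rb"))
    d1=[(W1,(155,45,6),(353.5,234)),(W1,(155,-45,6),(291,234)),(W1,(-35,45,6),(373,108)),(W1,(-35,-45,6),(279,108)),(W1,(34.8,0,38),(324.3,186)),(W1,(173.3,0,118),(322.5,317))]
    Dall=fit(d+d1*2,D); Dw=fit(d1,D)
    if __name__=="__main__":
        print(D,Dall,Dw)
        for X in (D,Dall,Dw): print([ (proj(C,w(X,np.array([q])*m))[0]-uv).round(1).tolist() for C,q,uv in d1], w(X,np.array([[34.8,0,38],[173.3,0,118]])*m))
    D=Dw
E
python3 fit.py; python3 -c "
from h import *
crop('w1','w1c',265,95,385,245,4); crop('w1','w1r',290,250,355,340,6)"
```

```text
dipper [[0.4487 0.2986 0.006 ]
 [0.4805 0.3127 0.038 ]
 [0.6071 0.3689 0.118 ]]
0.25 [ 0.5785 -0.1247  0.25  ] cab 0.030659122483033065 -0.0004826302586545331
0.26 [ 0.5768 -0.124   0.26  ] cab 0.028902767185995118 -0.00025880766903304837
0.27 [ 0.5752 -0.1234  0.27  ] cab 0.02714641188895695 -3.49850794116157e-05
0 [[351.0, 190.0], [350.7, 190.7], [352.2, 184.5]] [[352.3, 190.4], [351.9, 195.3], [357.0, 191.6]]
20 [[352.2, 185.1], [351.9, 185.9], [353.4, 179.7]] [[356.2, 187.5], [355.8, 192.4], [360.7, 188.7]]
40 [[353.4, 180.3], [353.0, 181.1], [354.6, 175.0]] [[360.1, 184.7], [359.6, 189.6], [364.5, 186.0]]
60 [[354.6, 175.5], [354.2, 176.4], [355.7, 170.2]] [[363.8, 181.9], [363.3, 186.8], [368.1, 183.2]]
[0.4487 0.2986 0.4177] [0.449 0.304 0.408] [0.4491 0.3042 0.4081]
[[-2.0, -1.7], [-2.9, -1.7], [-5.2, -1.9], [-6.1, -2.0], [-4.1, -2.2], [-2.6, -2.1]] [[0.4805 0.3127 0.038 ]
 [0.6071 0.3689 0.118 ]]
[[0.1, -0.4], [-0.5, -0.8], [-0.3, 1.0], [-0.5, 0.1], [0.0, -0.5], [-0.1, -1.2]] [[0.4809 0.3178 0.038 ]
 [0.6081 0.3727 0.118 ]]
[[0.3, -0.3], [-0.3, -0.8], [-0.0, 1.2], [-0.3, 0.2], [0.3, -0.4], [0.1, -1.1]] [[0.481  0.318  0.038 ]
 [0.6081 0.373  0.118 ]]
```

View pics/w1c.png

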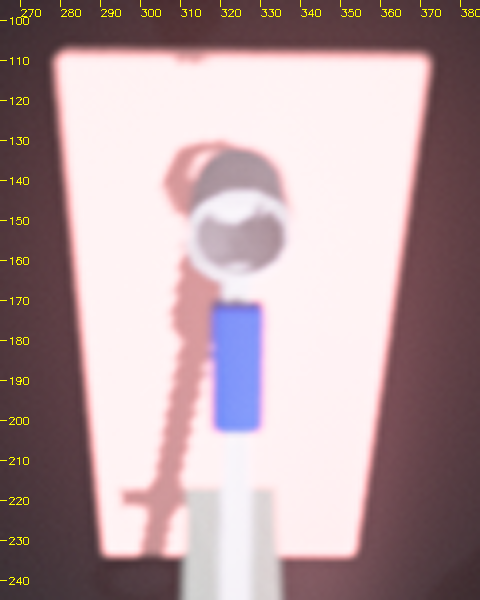

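View pics/w1r.png

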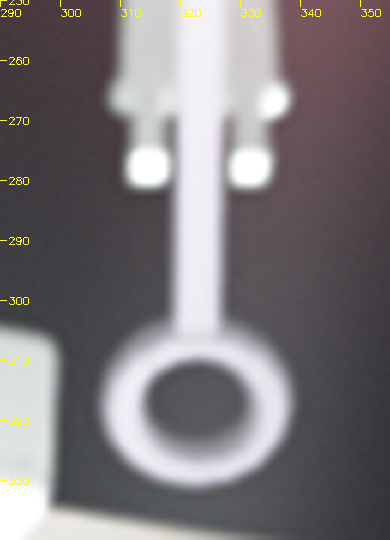

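```bash
python3 - <<'E'
from p import *
s,p,R=st(); R1=toolR(DR,25)
g=w(D,np.array([[34.8,0,38]])*1e-3)[0]; t=R1.as_matrix()[:,0]
tcp=g+.019*t; print("grasp tcp",tcp); v=tcp-.04*t
a,b=plan(p,R,v,R1,10,1.0); plan(a,b,tcp,R1,5,1.0)
E
```

```text
grasp tcp [0.4884 0.3212 0.0208]
[[[1.08,0.09,-0.06,0.1,0.5,0.0,1.0],[1.08,0.09,-0.05,0.1,0.5,0.0,1.0],[1.08,0.09,-0.04,0.0,0.5,0.0,1.0],[1.08,0.1,-0.03,0.1,0.5,0.0,1.0],[1.08,0.09,-0.02,0.0,0.5,0.0,1.0]]]
[[[1.07,0.1,-0.01,0.1,0.5,0.0,1.0],[1.08,0.09,0.0,0.0,0.5,0.0,1.0],[1.07,0.1,0.01,0.1,0.6,0.0,1.0],[1.08,0.09,0.02,0.0,0.5,0.0,1.0],[1.07,0.1,0.02,0.1,0.6,-0.1,1.0]]]
end err mm [ 0.0462  0.0053 -0.0151] 0.053777107924385004
[[[0.8,0.0,0.0,0.0,0.0,0.0,1.0],[0.8,0.0,0.0,0.0,0.0,0.0,1.0],[0.8,0.0,0.0,0.0,0.0,0.0,1.0],[0.8,0.0,0.0,0.0,0.0,0.0,1.0],[0.8,0.0,0.01,0.0,0.0,0.0,1.0]]]
end err mm [-0.0248 -0.0004 -0.0465] 0.053777107924385004
```

Emit:
drive_tool(plan=[[[1.08,0.09,-0.06,0.1,0.5,0.0,1.0],[1.08,0.09,-0.05,0.1,0.5,0.0,1.0],[1.08,0.09,-0.04,0.0,0.5,0.0,1.0],[1.08,0.1,-0.03,0.1,0.5,0.0,1.0],[1.08,0.09,-0.02,0.0,0.5,0.0,1.0]]])

```text
clock: 1.87
tcp_pos: [0.4504, 0.3047, 0.1058]
orientation: [0.837, -0.105, 0.508, 0.176]
wrist_force: [0.9, 0.8, -0.1]
finger_gap: 0.0852
```

Emit:
drive_tool(plan=[[[1.07,0.1,-0.01,0.1,0.5,0.0,1.0],[1.08,0.09,0.0,0.0,0.5,0.0,1.0],[1.07,0.1,0.01,0.1,0.6,0.0,1.0],[1.08,0.09,0.02,0.0,0.5,0.0,1.0],[1.07,0.1,0.02,0.1,0.6,-0.1,1.0]]])

```text
clock: 2.28
tcp_pos: [0.4706, 0.3191, 0.0578]
orientation: [0.825, -0.107, 0.528, 0.171]
wrist_force: [0.0, 0.5, 0.2]
finger_gap: 0.0859
```

```bash
python3 - <<'E'
from p import *
s,p,R=st(); print(s['clock'],p,s['joint_pos'])
cm=shot("wrist","w2"); print(proj(cm,w(D,np.array([[34.8,0,38],[20,0,29.5],[49.6,0,46.5],[155,45,6],[155,-45,6]])*1e-3)))
E
```

```text
2.2833 [0.4706 0.3191 0.0578] [ 0.4674  0.0993 -0.7346  0.3048 -0.0218  0.0564]
[[312.5051 228.9741]
 [312.2974 205.1163]
 [312.7063 252.0887]
 [357.4549 287.8229]
 [272.2345 288.2423]]
```

View pics/w2.png

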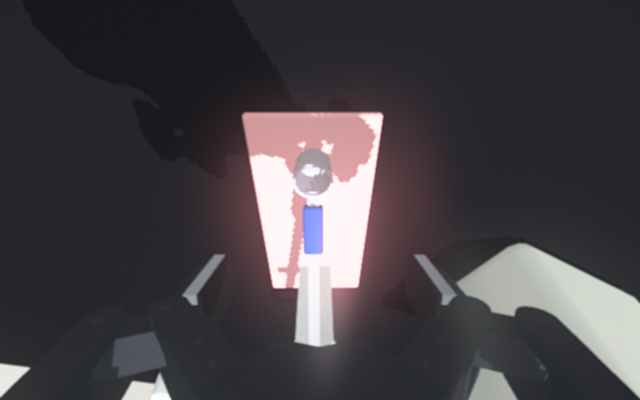

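```bash
python3 - <<'E'
from p import *
s,p,R=st(); print(s['clock'],p,s['qvel'],R.as_matrix()); R1=toolR(DR,25)
g=w(D,np.array([[34.8,0,38]])*1e-3)[0]; t=R1.as_matrix()[:,0]
tcp=g+.019*t; print(tcp,R.inv().apply(tcp-p)*1e3, (R.inv()*R1).as_rotvec(degrees=True))
plan(p,R,tcp,R1,5,1.0)
E
```

```text
2.3333 [0.4709 0.3192 0.0565] [-0.001  -0.0413 -0.0163  0.0295  0.0016 -0.0102] [[ 0.3823 -0.3957  0.835 ]
 [ 0.1685  0.9184  0.358 ]
 [-0.9086  0.0038  0.4177]]
[0.4884 0.3212 0.0208] [39.4504 -5.2369  0.3913] [-0.1577 -0.3076 -0.1688]
[[[0.79,-0.1,0.01,0.0,-0.1,0.0,1.0],[0.79,-0.11,0.01,0.0,-0.1,0.0,1.0],[0.79,-0.1,0.0,-0.1,0.0,-0.1,1.0],[0.79,-0.11,0.0,0.0,-0.1,0.0,1.0],[0.79,-0.1,0.01,-0.1,0.0,-0.1,1.0]]]
end err mm [-0.0324 -0.0244  0.0313] 0.053078388644018835
```

Emit:
drive_tool(plan=[[[0.3,-0.3,0,0,0,0,1.0],[0.5,-0.22,0,0,0,0,1.0],[0,0,0,0,0,0,1.0],[0,0,0,0,0,0,1.0],[0,0,0,0,0,0,1.0]]])

```text
clock: 2.75
tcp_pos: [0.476, 0.3156, 0.0517]
orientation: [0.825, -0.107, 0.527, 0.171]
wrist_force: [-0.7, 0.1, -0.2]
finger_gap: 0.0853
```

```bash
python3 - <<'E'
from p import *
s,p,R=st(); print(s['clock'],p,s['qvel']); R1=toolR(DR,25)
g=w(D,np.array([[34.8,0,38]])*1e-3)[0]; t=R1.as_matrix()[:,0]
tcp=g+.019*t; print(tcp,R.inv().apply(tcp-p)*1e3, (R.inv()*R1).as_rotvec(degrees=True))
cm=shot("wrist","w3"); print(proj(cm,w(D,np.array([[34.8,0,38]])*1e-3)))
crop("w3","w3c",180,100,460,300,2)
E
```

```text
2.75 [0.476  0.3156 0.0517] [ 0.0015 -0.0018  0.0045  0.0001 -0.0004 -0.0001]
[0.4884 0.3212 0.0208] [33.8041  0.0872 -0.6899] [-0.1443 -0.1101 -0.1796]
[[320.1357 231.5965]]
```

View pics/w3c.png

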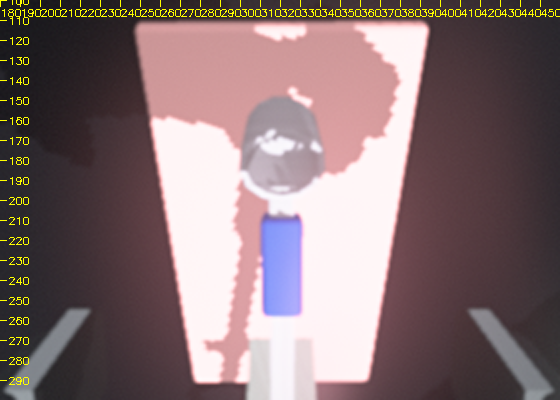

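Emit:
drive_tool(plan=[[[0.8,0,0,0,0,0,1.0],[0.8,0,0,0,0,0,1.0],[0.8,0,0,0,0,0,1.0],[0.7,0,0,0,0,0,1.0],[0.3,0,-0.05,0,0,0,1.0]]])

```text
clock: 3.22
tcp_pos: [0.4885, 0.3212, 0.0187]
orientation: [0.825, -0.107, 0.528, 0.171]
wrist_force: [-0.0, -0.4, -0.3]
finger_gap: 0.0859
```

Emit:
drive_tool(plan=[[[0,0,0,0,0,0,0.3],[0,0,0,0,0,0,0.1],[0,0,0,0,0,0,0],[0,0,0,0,0,0,0],[0,0,0,0,0,0,0]]], squeeze=100)

```text
clock: 3.63
tcp_pos: [0.4888, 0.3215, 0.0207]
orientation: [0.825, -0.107, 0.527, 0.172]
wrist_force: [-0.0, 0.9, -0.7]
finger_gap: 0.0255
```

Emit:
drive_tool(plan=[[[0,0,0,0,0,0,0],[0,0,0,0,0,0,0],[0,0,0,0,0,0,0],[0,0,0,0,0,0,0],[0,0,0,0,0,0,0]]])

```text
clock: 4.05
tcp_pos: [0.4886, 0.3214, 0.0204]
orientation: [0.825, -0.107, 0.527, 0.171]
wrist_force: [-0.4, -0.1, 0.2]
finger_gap: -0.0
```

```bash
python3 - <<'E'
from p import *
s,p,R=st(); print(s['clock'],p,s['finger_gap'],s['wrist_force'],s['joint_pos'])
cm=shot("wrist","w4"); print(proj(cm,w(D,np.array([[34.8,0,38]])*1e-3)))
crop("w4","w4c",180,100,460,300,2)
E
```

```text
4.05 [0.4886 0.3214 0.0204] -2.9992236412225623e-06 [-0.4343 -0.1271  0.1996] [ 0.4536  0.1863 -0.7513  0.1995 -0.0159  0.0437]
[[320.0734 254.1213]]
```

View pics/w4.png

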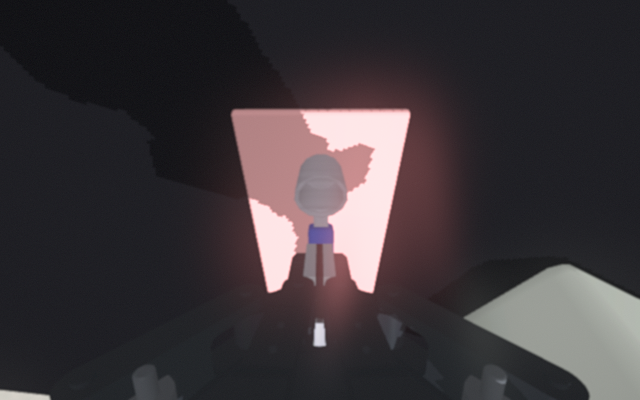

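```bash
python3 - <<'E'
from p import *
s,p,R=st(); cm=wcam()
print("tcp px",proj(cm,p),"grasp",proj(cm,p-R.apply([.019,0,0])),"fingers tip +-11z",proj(cm,p+R.apply([0,0,-.011])),proj(cm,p+R.apply([0,0,.011])))
print(proj(cm,w(D,np.array([[0,0,30],[20,0,29.5],[34.8,0,38],[49.6,0,46.5],[155,45,6],[155,-45,6],[-35,45,6],[-35,-45,6]])*1e-3)))
shot("side","s4");crop("s4","s4d",205,160,275,245,7); crop("w4","w4c",260,150,380,300,4)
E
```

```text
tcp px [[319.9752 241.0352]] grasp [[320.0602 253.9844]] fingers tip +-11z [[319.9654 224.5809]] [[319.9848 256.9549]]
[[319.9752 197.5976]
 [319.9754 225.0125]
 [320.0756 254.208 ]
 [320.1719 282.2721]
 [368.7322 311.9255]
 [270.9128 312.4059]
 [410.8539 111.425 ]
 [228.3555 112.1123]]
```

View pics/w4c.png

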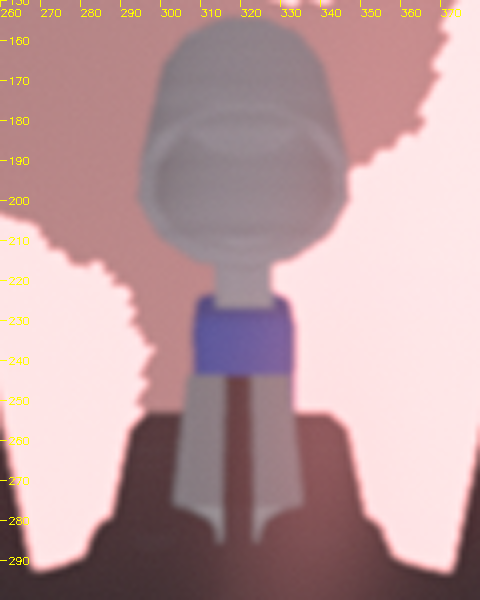

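View pics/s4d.png

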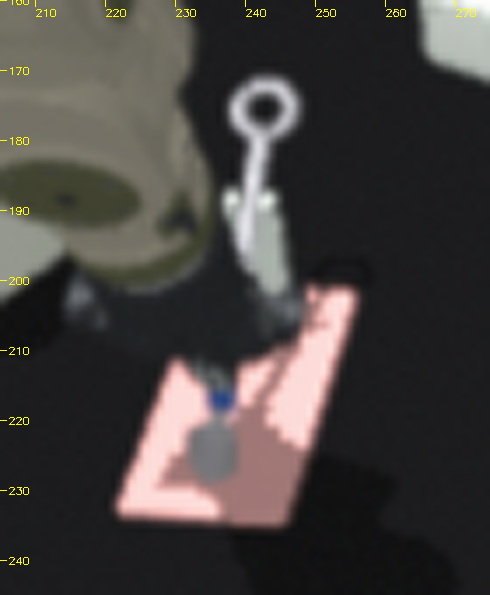

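Emit:
drive_tool(plan=[[[-0.18,0,0.08,0,0,0,0],[-0.36,0,0.17,0,0,0,0],[-0.36,0,0.17,0,0,0,0],[0,0,0,0,0,0,0],[0,0,0,0,0,0,0]]])

```text
clock: 4.57
tcp_pos: [0.4892, 0.3216, 0.031]
orientation: [0.825, -0.107, 0.527, 0.172]
wrist_force: [0.3, -0.1, -0.3]
finger_gap: -0.0001
```

```bash
python3 - <<'E'
from p import *
s,p,R=st(); print(s['clock'],p,s['finger_gap'],s['wrist_force'])
cm=shot("wrist","w5"); shot("side","s5");crop("s5","s5d",205,160,275,245,7); crop("w5","w5c",260,150,380,300,4)
E
```

```text
4.5667 [0.4892 0.3216 0.031 ] -5.15613491234248e-05 [ 0.3144 -0.0751 -0.3014]
```

View pics/w5c.png

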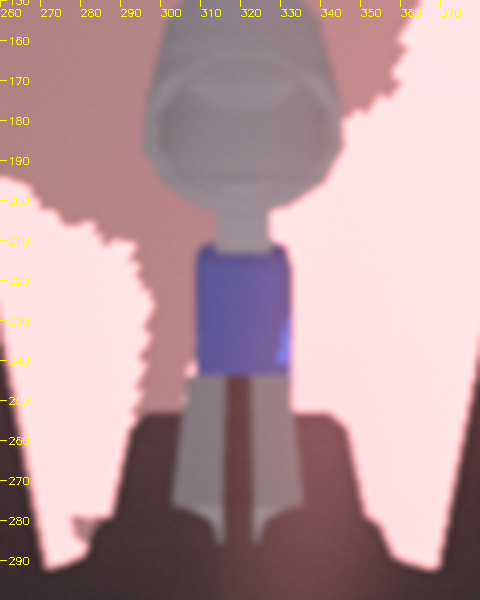

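View pics/s5d.png

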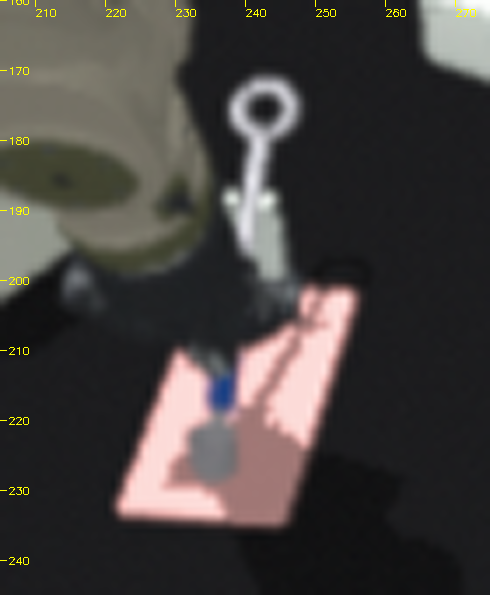

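```bash
python3 - <<'E'
from p import *
s,p,R=st(); print(p, proj(S,p),proj(T,p),proj(S,p-R.apply([.019,0,0])),proj(S,p-R.apply([.054,0,0])))
shot("top","t5");crop("t5","t5d",220,165,280,235,8); crop("s5","s5e",150,120,280,245,4)
E
```

```text
[0.4887 0.3214 0.0304] [[237.0486 214.1292]] [[249.5215 210.1844]] [[236.0209 212.1058]] [[234.0671 208.2593]]
```

View pics/t5d.png

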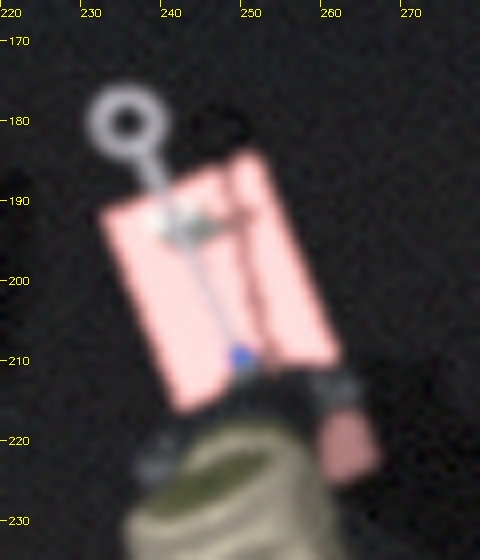

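View pics/s5e.png

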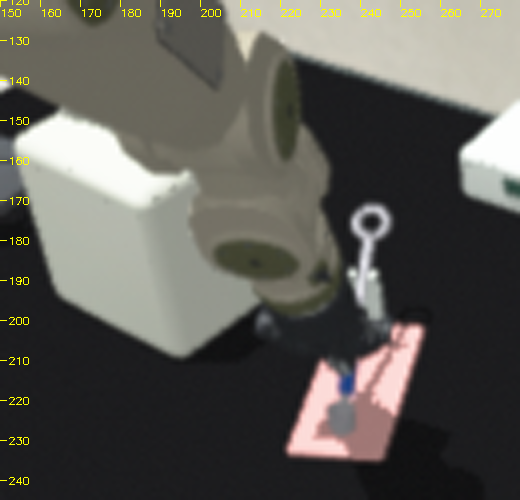

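```bash
python3 - <<'E'
from p import *
p=np.array([.1481,.555,.2025])
for k in (-13,0,13,26,38,54): print(k,proj(S,p+[0,0,k*1e-3]),[proj(S,p+[q*.258*.05,q*.966*.05,k*1e-3]).round(0).tolist() for q in (1,-1)])
crop("side0","side0g",60,130,140,230,6)
E
```

```text
-13 [[107.854 215.619]] [[[101.0, 209.0]], [[115.0, 223.0]]]
0 [[106.5545 212.5752]] [[[100.0, 206.0]], [[114.0, 220.0]]]
13 [[105.2385 209.4929]] [[[98.0, 202.0]], [[113.0, 217.0]]]
26 [[103.9057 206.3711]] [[[97.0, 199.0]], [[111.0, 214.0]]]
38 [[102.6602 203.4538]] [[[96.0, 196.0]], [[110.0, 211.0]]]
54 [[100.9763 199.5098]] [[[94.0, 193.0]], [[108.0, 207.0]]]
```

View pics/side0g.png

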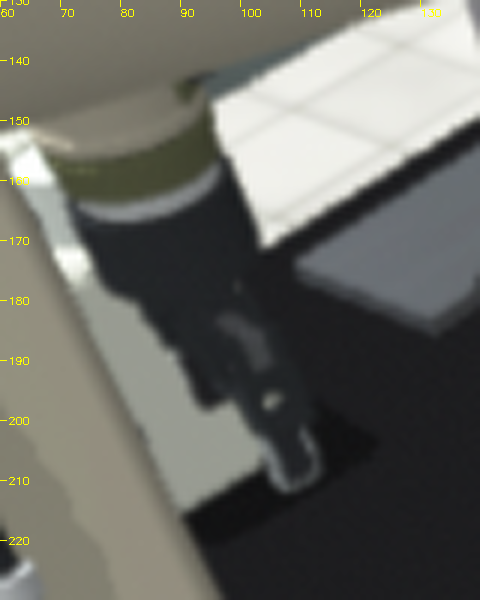

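Emit:
drive_tool(plan=[[[-0.5,0,0,0,0,0,1],[-0.5,0,0,0,0,0,1],[0,0,0,0,0,0,1],[0,0,0,0,0,0,1],[0,0,0,0,0,0,1]]])

```text
clock: 5.13
tcp_pos: [0.4849, 0.3197, 0.0396]
orientation: [0.825, -0.107, 0.527, 0.172]
wrist_force: [-0.3, 0.7, -1.0]
finger_gap: 0.0601
```

Emit:
drive_tool(plan=[[[0,0,0,0,0,0,0.6],[0,0,0,0,0,0,0.6],[0,0,0,0,0,0,0.6],[0,0,0,0,0,0,0.6],[0,0,0,0,0,0,0.6]]])

```text
clock: 5.55
tcp_pos: [0.4848, 0.3196, 0.0392]
orientation: [0.825, -0.107, 0.528, 0.171]
wrist_force: [0.9, -0.6, 0.3]
finger_gap: 0.0513
```

```bash
python3 - <<'E'
from p import *
s,p,R=st(); print(s['clock'],p,s['finger_gap'],s['wrist_force'],s['qvel']); R1=toolR(DR,25)
g=w(D,np.array([[34.8,0,38]])*1e-3)[0]; t=R1.as_matrix()[:,0]
tcp=g+.050*t; print(tcp,R.inv().apply(tcp-p)*1e3, (R.inv()*R1).as_rotvec(degrees=True))
shot("wrist","w6")
E
```

```text
5.55 [0.4848 0.3196 0.0392] 0.05126770769417137 [ 0.8795 -0.6307  0.3435] [-0.0012 -0.0015 -0.0006  0.0031  0.0002 -0.0011]
[ 0.5004  0.3264 -0.0073] [49.3533 -0.1219 -4.097 ] [-0.1358 -0.1494 -0.1815]
```

View pics/w6.png

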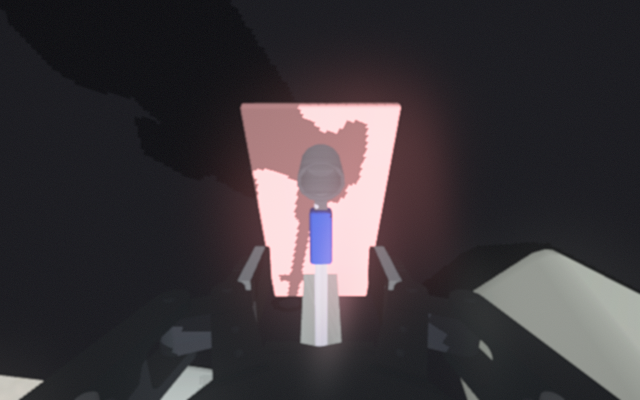

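Emit:
drive_tool(plan=[[[0.4,0,-0.2,0,0,0,0.6],[0.8,0,-0.2,0,0,0,0.6],[0.8,0,0,0,0,0,0.6],[0.5,0,0,0,0,0,0.6],[0.2,0,0,0,0,0,0.6]]])

```text
clock: 6.02
tcp_pos: [0.4914, 0.3225, 0.0115]
orientation: [0.825, -0.107, 0.528, 0.171]
wrist_force: [-0.2, 0.1, -1.0]
finger_gap: 0.0516
```

Emit:
drive_tool(plan=[[[0.2,0,0,0,0,0,0.6],[0.3,0,0,0,0,0,0.6],[0.3,0,0,0,0,0,0.6],[0.2,0,0,0,0,0,0.6],[0,0,0,0,0,0,0.6]]])

```text
clock: 6.43
tcp_pos: [0.4958, 0.3245, 0.0037]
orientation: [0.825, -0.107, 0.528, 0.171]
wrist_force: [-0.3, -0.1, -0.3]
finger_gap: 0.051
```

Emit:
drive_tool(plan=[[[0.2,0,0,0,0,0,0.6],[0.2,0,0,0,0,0,0.6],[0.2,0,0,0,0,0,0.6],[0.1,0,0,0,0,0,0.6],[0,0,0,0,0,0,0.6]]])

```text
clock: 6.85
tcp_pos: [0.4984, 0.3256, -0.0026]
orientation: [0.825, -0.107, 0.528, 0.171]
wrist_force: [-0.5, -0.3, -0.4]
finger_gap: 0.0514
```

```bash
python3 - <<'E'
from p import *
s,p,R=st(); print(s['clock'],p,s['finger_gap'],s['wrist_force'],s['qvel']); R1=toolR(DR,25)
g=w(D,np.array([[34.8,0,38]])*1e-3)[0]; t=R1.as_matrix()[:,0]
tcp=g+.050*t; print(tcp,R.inv().apply(tcp-p)*1e3, (R.inv()*R1).as_rotvec(degrees=True))
shot("wrist","w7"); shot("side","s7");crop("s7","s7d",150,120,280,245,4)
E
```

```text
6.85 [ 0.4984  0.3256 -0.0026] 0.05137404875953894 [-0.5206 -0.2803 -0.4455] [ 0.0003 -0.0044  0.0012  0.0046 -0.0017  0.0002]
[ 0.5004  0.3264 -0.0073] [ 5.2308 -0.113  -0.0209] [-0.1366 -0.1568 -0.1821]
```

View pics/w7.png

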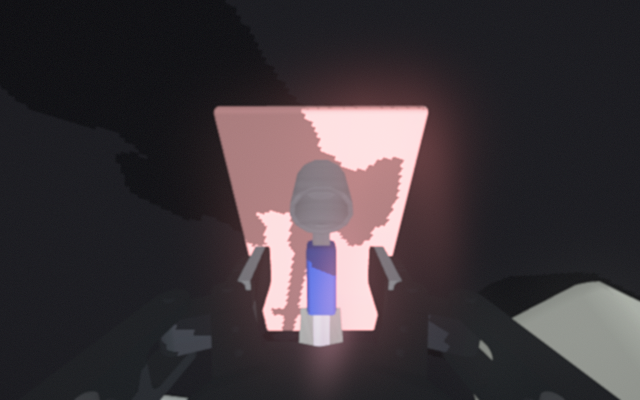

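View pics/s7d.png

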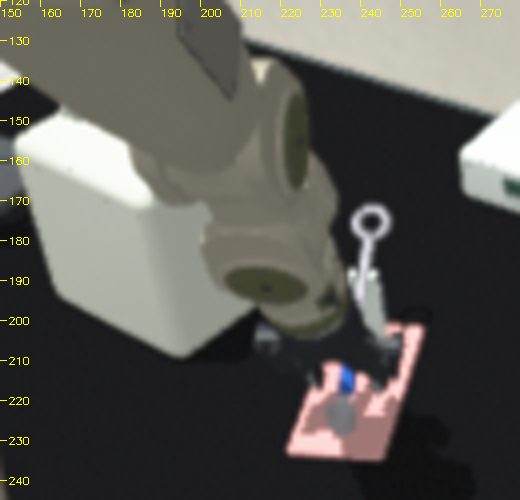

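Emit:
drive_tool(plan=[[[0.2,0,0,0,0,0,0.6],[0.2,0,0,0,0,0,0.6],[0.1,0,0,0,0,0,0.6],[0,0,0,0,0,0,0.3],[0,0,0,0,0,0,0.25]]])

```text
clock: 7.37
tcp_pos: [0.5003, 0.3265, -0.007]
orientation: [0.825, -0.107, 0.528, 0.171]
wrist_force: [-0.3, -0.5, -0.3]
finger_gap: 0.028
```

Emit:
drive_tool(plan=[[[0,0,0,0,0,0,0.2],[0,0,0,0,0,0,0.1],[0,0,0,0,0,0,0],[0,0,0,0,0,0,0],[0,0,0,0,0,0,0]]], squeeze=100)

```text
clock: 7.78
tcp_pos: [0.5003, 0.3266, -0.0066]
orientation: [0.825, -0.107, 0.527, 0.171]
wrist_force: [-2.4, -1.4, 4.2]
finger_gap: 0.0123
```

Emit:
drive_tool(plan=[[[0,0,0,0,0,0,0],[0,0,0,0,0,0,0],[0,0,0,0,0,0,0],[0,0,0,0,0,0,0],[0,0,0,0,0,0,0]]])

```text
clock: 8.2
tcp_pos: [0.5003, 0.3266, -0.0066]
orientation: [0.825, -0.107, 0.527, 0.171]
wrist_force: [-2.6, -1.8, 4.6]
finger_gap: 0.013
```

```bash
python3 - <<'E'
from p import *
s,p,R=st(); print(s['clock'],p,s['finger_gap'],s['wrist_force'],s['qvel'])
shot("wrist","w8")
E
```

```text
8.2 [ 0.5003  0.3266 -0.0066] 0.01295122484673013 [-2.5905 -1.8001  4.5935] [ 0.0009 -0.0005  0.0019  0.0009  0.0006 -0.0005]
```

View pics/w8.png

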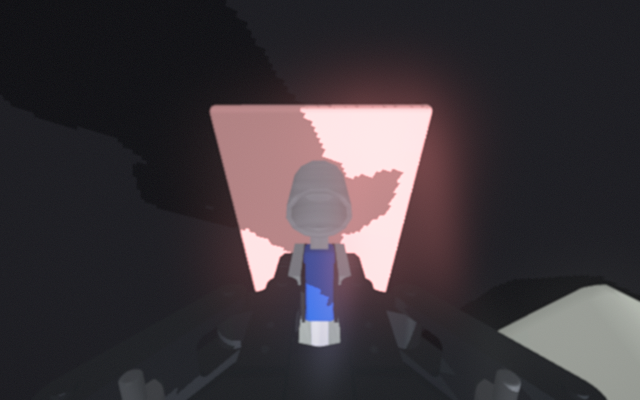

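```bash
python3 - <<'E'
from p import *
import pickle
s,p,R=st(); 
g=w(D,np.array([[34.8,0,38],[173.3,0,118]])*1e-3); print("in tool",R.inv().apply(g-p)*1e3)
pickle.dump(dict(grip=R.inv().apply(g[0]-p),ring=R.inv().apply(g[1]-p),Rtd=(R.inv()*DR).as_quat()),open("grasp.pkl","wb"))
print((R.inv()*DR).as_matrix()); print(s['joint_pos'].tolist(),p.tolist())
t=p+np.array([0,0,.19]); plan(p,R,t,R,15,0.0)
E
```

```text
in tool [[-49.3681  -0.0018  -0.4104]
 [-63.6838   0.4029 158.8916]]
[[ 0.4207  0.0032 -0.9072]
 [ 0.0007  1.      0.0039]
 [ 0.9072 -0.0023  0.4207]]
[0.4525618523666947, 0.25375796580583204, -0.7538272172961892, 0.12928520006986474, -0.015515623210466704, 0.042622386098851335] [0.50033974675778, 0.32656933844961683, -0.006614734646802324]
[[[-1.15,0.0,0.53,0.0,0.0,0.0,0.0],[-1.15,0.01,0.53,0.0,0.0,0.0,0.0],[-1.15,0.0,0.53,0.0,0.0,0.0,0.0],[-1.15,0.01,0.53,0.0,0.0,0.0,0.0],[-1.15,0.0,0.53,0.0,0.0,0.0,0.0]]]
[[[-1.15,0.01,0.53,0.0,0.0,0.0,0.0],[-1.15,0.0,0.53,0.0,0.0,0.0,0.0],[-1.15,0.01,0.54,0.0,0.0,0.0,0.0],[-1.15,0.0,0.53,0.0,0.0,0.0,0.0],[-1.15,0.01,0.54,0.0,0.0,0.0,0.0]]]
[[[-1.15,0.0,0.53,0.0,0.0,0.0,0.0],[-1.15,0.01,0.54,0.0,0.0,0.0,0.0],[-1.15,0.0,0.53,0.0,0.0,0.0,0.0],[-1.14,0.01,0.54,0.0,0.0,0.0,0.0],[-1.15,0.0,0.53,0.0,0.0,0.0,0.0]]]
end err mm [ 0.0191  0.0427 -0.0165] 0.0
```

Emit:
drive_tool(plan=[[[-0.35,0.0,0.16,0,0,0,0],[-0.75,0,0.35,0,0,0,0],[-1.15,0,0.53,0,0,0,0],[-1.15,0.01,0.53,0,0,0,0],[-1.15,0,0.53,0,0,0,0]]])

```text
clock: 8.67
tcp_pos: [0.5, 0.3263, 0.0438]
orientation: [0.825, -0.107, 0.528, 0.171]
wrist_force: [0.6, -0.0, -1.3]
finger_gap: 0.0122
```

Emit:
drive_tool(plan=[[[-1.15,0.01,0.53,0,0,0,0],[-1.15,0,0.53,0,0,0,0],[-1.15,0.01,0.54,0,0,0,0],[-1.15,0,0.53,0,0,0,0],[-1.15,0.01,0.54,0,0,0,0]]])

```text
clock: 9.08
tcp_pos: [0.5001, 0.3263, 0.1076]
orientation: [0.825, -0.107, 0.528, 0.171]
wrist_force: [-0.5, 0.8, -1.8]
finger_gap: 0.012
```

Emit:
drive_tool(plan=[[[-1.15,0.01,0.53,0,0,0,0],[-1.15,0,0.53,0,0,0,0],[-0.8,0.01,0.38,0,0,0,0],[-0.4,0,0.19,0,0,0,0],[0,0,0,0,0,0,0]]])

```text
clock: 9.5
tcp_pos: [0.5011, 0.3269, 0.1468]
orientation: [0.826, -0.107, 0.527, 0.172]
wrist_force: [0.5, -0.5, -2.1]
finger_gap: 0.0123
```

```bash
cat > kin.py <<'E'
import numpy as np
from scipy.optimize import least_squares
data=[([1.1704,.314,.0449,1.3036,0],[.1481,.555,.2025]),([.4468,-.179,-.7749,.4486,-.0139],[.4302,.2898,.1545]),([.4674,.0993,-.7346,.3048,-.0218],[.4706,.3191,.0578]),([.4536,.1863,-.7513,.1995,-.0159],[.4886,.3214,.0204]),([.45256,.25376,-.75383,.12929,-.0155],[.50034,.32657,-.00661])]
def fk(x,J):
    r0,z0,L1,L2,e,L3=x; a=J[1]; b=J[1]-J[2]; c=b+J[3]
    return np.array([r0+L1*np.sin(a)+L2*np.cos(b)+e*np.sin(b)+L3*np.cos(c), z0+L1*np.cos(a)-L2*np.sin(b)+e*np.cos(b)-L3*np.sin(c)])
def fitk():
    f=lambda x:np.concatenate([(fk(x,J)-[np.hypot(p[0],p[1]),p[2]])*1e3 for J,p in data]+[[ (x[4])*1.0, x[0]*1.]])
    r=least_squares(f,[0,.2,.4,.35,0,.25]); return r.x,f(r.x)
E
python3 - <<'E'
from p import *
import kin
s,p,R=st(); print(s['clock'],p,s['finger_gap'],s['wrist_force'],s['qvel'],s['joint_pos'])
kin.data.append((s['joint_pos'][:5],p)); print(kin.fitk())
shot("side","s9");crop("s9","s9d",150,100,290,240,4); shot("wrist","w9")
E
python3 - <<'E'
from p import *
import kin
E
```

```text
9.5 [0.5011 0.3269 0.1468] 0.012315584281898242 [ 0.5008 -0.5252 -2.0868] [ 0.0007  0.0177 -0.0304 -0.0185 -0.0012 -0.0004] [ 0.4525  0.0456 -0.5389  0.5504 -0.0155  0.0427]
(array([0.0067, 0.2329, 0.5162, 0.4091, 0.0554, 0.4658]), array([-0.1074,  0.1569, -0.261 , -0.2219,  0.2697, -0.0227, -0.0682,
        0.022 , -0.1261,  0.1498,  0.293 , -0.0841,  0.0554,  0.0067]))
```

View pics/s9d.png

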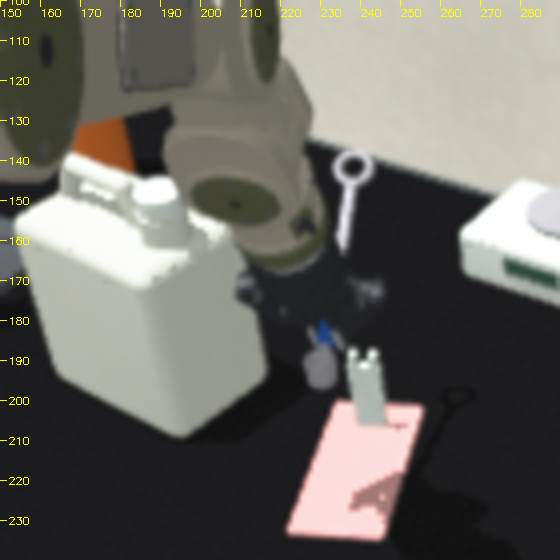

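View pics/w9.png

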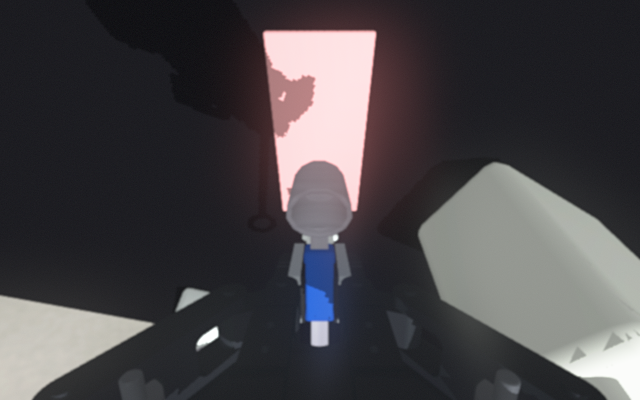

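```bash
cat >> kin.py <<'E'
KX=np.array([0.0067, 0.2329, 0.5162, 0.4091, 0.0554, 0.4658])
def ik(r,z,c):
    # c: pitch below horizontal
    r0,z0,L1,L2,e,L3=KX; X=r-L3*np.cos(c)-r0; Z=z+L3*np.sin(c)-z0; l=np.hypot(L2,e); d=np.hypot(X,Z)
    ca=(d*d-L1*L1-l*l)/(2*L1*l)
    if abs(ca)>1: return None
    best=None
    for sg in (1,-1):
        f=lambda q: fk(KX,[0,q[0],q[1],c-q[0]+q[1]])-[r,z]
        for g in ([0,-.7],[.3,0],[-.5,-.9],[.8,.5]):
            s=least_squares(lambda q:f(q)*1e3,g)
            if s.cost<1e-4:
                J=[s.x[0],s.x[1],c-s.x[0]+s.x[1]]
                if -.86<J[0]<1.69 and -1.03<J[1]<1.26 and -2.2<J[2]<2.34: return np.array(J)
                best=np.array(J)
    return None if best is None else ('LIMIT',best)
E
cat >> p.py <<'E'
import pickle
try: G=pickle.load(open("grasp.pkl","rb"))
except Exception: G=None
def pose(ringcab,a,yaw=0.):
    """tool pose for ring centre at cabinet mm, handle climbing at a deg"""
    R=toolR(CR*rz(np.radians(yaw)),a-np.degrees(np.arctan2(-(G['ring']-G['grip'])[0],(G['ring']-G['grip'])[2])))
    return cab2w(ringcab)-R.apply(G['ring']),R
def dip_now():
    s,p,R=st(); r=w2cab(p+R.apply(G['ring'])); g=w2cab(p+R.apply(G['grip'])); d=r-g
    return r,g,np.degrees(np.arctan2(d[2],d[0])),np.degrees(np.arctan2(d[1],np.hypot(d[0],d[2])))
E
python3 - <<'E'
from p import *
import kin
for x,z,a in [(-100,300,30),(-60,300,20),(-60,290,30),(-60,290,40),(37,275,30),(37,275,40),(120,250,35),(120,250,45),(120,250,60),(117,240,70),(117,240,80),(117,240,88)]:
    p,R=pose((x,0,z),a); t=R.as_matrix()[:,0]; c=np.arctan2(-t[2],np.hypot(t[0],t[1])); r=np.hypot(p[0],p[1])
    print(x,z,a,p.round(3),round(r,3),kin.ik(r,p[2],c), "grip",w2cab(p+R.apply(G['grip'])).round(0))
E
```

```text
-100 300 30 [ 0.337 -0.066  0.175] 0.344 [-0.5369 -0.8627  0.8111] grip [-239.   -0.  220.]
-60 300 20 [ 0.357 -0.071  0.198] 0.364 [-0.3327 -0.6448  0.9992] grip [-210.   -0.  245.]
-60 290 30 [ 0.376 -0.076  0.165] 0.384 [-0.4308 -0.8449  0.7227] grip [-199.   -0.  210.]
-60 290 40 [ 0.399 -0.081  0.147] 0.407 [-0.5005 -1.0244  0.4384] grip [-183.   -0.  187.]
37 275 30 [ 0.471 -0.098  0.15 ] 0.481 [-0.1942 -0.7436  0.5875] grip [-102.   -0.  195.]
37 275 40 [ 0.493 -0.104  0.132] 0.504 [-0.229  -0.93    0.2613] grip [-86.  -0. 172.]
120 250 35 [ 0.562 -0.121  0.116] 0.575 [-0.0132 -0.7372  0.3256] grip [-11.  -0. 158.]
120 250 45 [ 0.586 -0.127  0.099] 0.6 [ 0.0061 -0.9152 -0.0462] grip [  7.  -0. 137.]
120 250 60 [ 0.627 -0.136  0.083] 0.642 ('LIMIT', array([ 0.211 , -1.133 , -0.7308])) grip [ 40.  -0. 111.]
117 240 70 [ 0.653 -0.143  0.069] 0.668 ('LIMIT', array([ 0.5259, -1.2262, -1.3135])) grip [62. -0. 90.]
117 240 80 [ 0.682 -0.15   0.07 ] 0.698 ('LIMIT', array([ 0.8339, -1.2189, -1.7887])) grip [89. -0. 82.]
117 240 88 [ 0.705 -0.155  0.074] 0.722 ('LIMIT', array([ 1.0294, -1.1536, -2.0585])) grip [111.  -0.  80.]
```

```bash
python3 - <<'E'
from p import *
import kin
def P(ring,a,dl):
    R=toolR(CR,a-dl); th=np.radians(dl)
    # u in tool: angle between; u = R^-1 of (cos a,0,sin a)
    u=np.array([-np.sin(th),0,np.cos(th)])
    g=np.array([-.0494,0,0]); return cab2w(ring)-R.apply(g+.16*u),R
for dl in (5,20,30,40,50):
  print("delta",dl)
  p,R=w(D,np.array([[34.8,0,38]])*1e-3)[0]+toolR(DR,30-dl).apply([.0494,0,0]),toolR(DR,30-dl)
  t=R.as_matrix()[:,0];c=np.arctan2(-t[2],np.hypot(t[0],t[1])*np.sign(t[0])); print(" rest",kin.ik(np.hypot(*p[:2]),p[2],c))
  for x,z,a in [(-60,290,30),(37,275,30),(37,275,40),(120,250,35),(120,250,50),(117,240,60),(117,240,70),(117,240,80),(117,240,88)]:
    p,R=P((x,0,z),a,dl); t=R.as_matrix()[:,0]; c=np.pi/2-np.radians(a-dl); r=np.hypot(p[0],p[1])
    # gripper front-corner x at z 292..298 : body front line
    g=w2cab(p-R.apply([.0494,0,0])); th=np.radians(a-dl); s=(295-g[2]-42*np.sin(th))/np.cos(th); xe=g[0]-s*np.sin(th)+42*np.cos(th)
    print(" ",x,z,a,kin.ik(r,p[2],c),"edge x at roof",round(xe),"grip",g.round(0)[[0,2]])
E
```

```text
delta 5
 rest [ 0.2535 -0.7575  0.1235]
  -60 290 30 [-0.4335 -0.8478  0.7202] edge x at roof -192 grip [-199.  210.]
  37 275 30 [-0.1964 -0.7469  0.584 ] edge x at roof -102 grip [-102.  195.]
  37 275 40 [-0.2304 -0.9334  0.257 ] edge x at roof -120 grip [-86. 172.]
  120 250 35 [-0.0146 -0.7407  0.3211] edge x at roof -42 grip [-11. 158.]
  120 250 50 [ 0.0478 -0.9996 -0.262 ] edge x at roof -91 grip [ 17. 127.]
  117 240 60 ('LIMIT', array([ 0.2449, -1.1526, -0.7866])) edge x at roof -166 grip [ 37. 101.]
  117 240 70 ('LIMIT', array([ 0.5316, -1.2281, -1.3234])) edge x at roof -279 grip [62. 90.]
  117 240 80 ('LIMIT', array([ 0.8399, -1.2192, -1.7972])) edge x at roof -542 grip [89. 82.]
  117 240 88 ('LIMIT', array([ 1.0343, -1.1526, -2.0648])) edge x at roof -1294 grip [111.  80.]
delta 20
 rest [ 0.3625 -0.477   0.5568]
  -60 290 30 [-0.2194 -0.6405  0.9752] edge x at roof -171 grip [-199.  210.]
  37 275 30 [-0.0123 -0.5031  0.9054] edge x at roof -77 grip [-102.  195.]
  37 275 40 [-0.0838 -0.6799  0.6256] edge x at roof -86 grip [-86. 172.]
  120 250 35 [ 0.1286 -0.469  
[... 1924 characters left out ...]
lta 50
 rest [0.7317 0.1252 1.3133]
  -60 290 30 [ 0.2121 -0.2588  1.4489] edge x at roof -123 grip [-199.  210.]
  37 275 30 [ 0.3999 -0.035   1.485 ] edge x at roof -20 grip [-102.  195.]
  37 275 40 [ 0.303  -0.1862  1.2561] edge x at roof -21 grip [-86. 172.]
  120 250 35 [0.5195 0.0886 1.4017] edge x at roof 69 grip [-11. 158.]
  120 250 50 [ 0.3856 -0.1664  1.0188] edge x at roof 59 grip [ 17. 127.]
  117 240 60 [ 0.3236 -0.3469  0.7258] edge x at roof 46 grip [ 37. 101.]
  117 240 70 [ 0.2826 -0.4954  0.4437] edge x at roof 32 grip [62. 90.]
  117 240 80 [ 0.272  -0.6315  0.1437] edge x at roof 15 grip [89. 82.]
  117 240 88 [ 0.2902 -0.7286 -0.1112] edge x at roof -3 grip [111.  80.]
```

```bash
python3 - <<'E'
from p import *
s,p,R=st(); print(s['clock'],p)
R1=Ro.from_quat([-.107,.528,.171,.825]); 
q=np.array([.5002,.3265,-.0055]); print(R.inv().apply(q-p), (R.inv()*R1).as_rotvec(degrees=True))
a,b=plan(p,R,q+[0,0,.03],R,10,0.0); plan(a,b,q,R,5,0.0)
E
```

```text
9.6 [0.5    0.3264 0.1448]
[ 0.1365 -0.0006 -0.0629] [ 0.0592  0.0083 -0.0188]
[[[1.09,0.0,-0.5,0.0,0.0,0.0,0.0],[1.09,0.0,-0.5,0.0,0.0,0.0,0.0],[1.09,-0.01,-0.5,0.0,0.0,0.0,0.0],[1.09,0.0,-0.5,0.0,0.0,0.0,0.0],[1.09,-0.01,-0.5,0.0,0.0,0.0,0.0]]]
[[[1.1,0.0,-0.51,0.0,0.0,0.0,0.0],[1.09,-0.01,-0.5,0.0,0.0,0.0,0.0],[1.1,0.0,-0.51,0.0,0.0,0.0,0.0],[1.09,-0.01,-0.5,0.0,0.0,0.0,0.0],[1.1,0.0,-0.51,0.0,0.0,0.0,0.0]]]
end err mm [ 0.0159 -0.0376  0.0178] 0.0
[[[0.54,0.0,-0.25,0.0,0.0,0.0,0.0],[0.55,0.0,-0.25,0.0,0.0,0.0,0.0],[0.54,-0.01,-0.25,0.0,0.0,0.0,0.0],[0.55,0.0,-0.25,0.0,0.0,0.0,0.0],[0.54,-0.01,-0.26,0.0,0.0,0.0,0.0]]]
end err mm [ 0.001   0.0467 -0.005 ] 0.0
```

Emit:
drive_tool(plan=[[[1.09,0,-0.5,0,0,0,0],[1.09,0,-0.5,0,0,0,0],[1.09,-0.01,-0.5,0,0,0,0],[1.09,0,-0.5,0,0,0,0],[1.09,-0.01,-0.5,0,0,0,0]]])

```text
clock: 10.02
tcp_pos: [0.4996, 0.3262, 0.0834]
orientation: [0.825, -0.108, 0.528, 0.171]
wrist_force: [0.8, 0.2, -1.8]
finger_gap: 0.0122
```

Emit:
drive_tool(plan=[[[1.1,0,-0.51,0,0,0,0],[1.09,-0.01,-0.5,0,0,0,0],[1.1,0,-0.51,0,0,0,0],[1.09,-0.01,-0.5,0,0,0,0],[1.1,0,-0.51,0,0,0,0]]])

```text
clock: 10.43
tcp_pos: [0.4996, 0.3263, 0.0231]
orientation: [0.825, -0.107, 0.528, 0.171]
wrist_force: [0.4, 1.0, -1.5]
finger_gap: 0.0122
```

Emit:
drive_tool(plan=[[[0.7,0,-0.33,0,0,0,0],[0.6,-0.01,-0.28,0,0,0,0],[0.4,0,-0.19,0,0,0,0],[0.2,-0.01,-0.09,0,0,0,0],[0,0,0,0,0,0,0]]])

```text
clock: 10.85
tcp_pos: [0.5004, 0.3265, 0.0035]
orientation: [0.825, -0.107, 0.528, 0.171]
wrist_force: [-0.0, 0.5, -1.2]
finger_gap: 0.0125
```

```bash
python3 - <<'E'
from p import *
s,p,R=st(); print(s['clock'],p,s['wrist_force'],s['qvel'])
q=np.array([.5003,.3266,-.0066]); print(R.inv().apply(q-p)*1e3)
E
```

```text
10.85 [0.5004 0.3265 0.0035] [-0.009   0.5484 -1.1625] [-0.     -0.0134  0.0115  0.0122  0.0005 -0.0013]
[ 9.1681  0.0976 -4.3193]
```

Emit:
drive_tool(plan=[[[0.3,0,-0.14,0,0,0,0],[0.3,0,-0.14,0,0,0,0],[0.2,0,-0.09,0,0,0,0],[0,0,0,0,0,0,0],[0,0,0,0,0,0,0]]])

```text
clock: 11.27
tcp_pos: [0.5005, 0.3266, -0.0049]
orientation: [0.825, -0.107, 0.528, 0.171]
wrist_force: [-0.4, 0.1, -0.9]
finger_gap: 0.0121
```

Emit:
drive_tool(plan=[[[0.1,0,-0.05,0,0,0,0],[0,0,0,0,0,0,0.1],[0,0,0,0,0,0,0.25],[0,0,0,0,0,0,0.4],[0,0,0,0,0,0,0.5]]])

```text
clock: 11.68
tcp_pos: [0.5011, 0.3269, -0.0055]
orientation: [0.825, -0.107, 0.527, 0.172]
wrist_force: [0.1, 0.4, -0.1]
finger_gap: 0.0426
```

Emit:
drive_tool(plan=[[[0,0,0,0,0,0,0.6],[-0.5,0,0,0,0,0,0.6],[-1,0,0,0,0,0,0.6],[-1,0,0,0,0,0,0.6],[-1,0,0,0,0,0,0.6]]])

```text
clock: 12.1
tcp_pos: [0.4867, 0.3206, 0.027]
orientation: [0.825, -0.107, 0.527, 0.171]
wrist_force: [0.0, -0.7, 0.0]
finger_gap: 0.051
```

```bash
python3 - <<'E'
from p import *
s,p,R=st(); print(s['clock'],p,s['finger_gap'],s['wrist_force']); R1=toolR(DR,-2)
g=w(D,np.array([[34.8,0,38]])*1e-3)[0]; t=R1.as_matrix()[:,0]
tcp=g+.050*t; v=tcp+[0,0,.05]; print(v)
plan(p,R,v,R1,10,0.6)
E
```

```text
12.1 [0.4867 0.3206 0.027 ] 0.05103936000015676 [ 0.0096 -0.6743  0.0053]
[0.4794 0.3173 0.038 ]
[[[-0.13,0.0,-0.03,0.0,2.7,0.0,0.6],[-0.13,0.0,-0.03,0.0,2.7,0.0,0.6],[-0.13,0.0,-0.04,0.0,2.7,0.0,0.6],[-0.13,0.0,-0.04,0.0,2.7,0.0,0.6],[-0.13,0.0,-0.05,0.0,2.7,0.0,0.6]]]
[[[-0.13,0.0,-0.06,0.0,2.7,0.0,0.6],[-0.12,0.0,-0.06,0.0,2.7,-0.1,0.6],[-0.12,0.0,-0.07,0.0,2.7,0.0,0.6],[-0.11,0.0,-0.07,0.0,2.6,-0.1,0.6],[-0.11,0.0,-0.08,-0.1,2.7,0.0,0.6]]]
end err mm [-0.0317 -0.0448  0.0369] 0.05311300336929431
```

Emit:
drive_tool(plan=[[[-0.6,0,-0.03,0,2.7,0,0.6],[-0.13,0,-0.03,0,2.7,0,0.6],[-0.13,0,-0.04,0,2.7,0,0.6],[-0.13,0,-0.04,0,2.7,0,0.6],[-0.13,0,-0.05,0,2.7,0,0.6]]])

```text
clock: 12.52
tcp_pos: [0.4817, 0.3184, 0.0376]
orientation: [0.757, -0.127, 0.621, 0.158]
wrist_force: [0.7, 0.3, -0.1]
finger_gap: 0.0513
```

Emit:
drive_tool(plan=[[[-0.13,0,-0.06,0,2.7,0,0.6],[-0.12,0,-0.06,0,2.7,-0.1,0.6],[-0.12,0,-0.07,0,2.7,0,0.6],[-0.11,0,-0.07,0,2.6,-0.1,0.6],[-0.11,0,-0.08,-0.1,2.7,0,0.6]]])

```text
clock: 12.93
tcp_pos: [0.4781, 0.3169, 0.0429]
orientation: [0.68, -0.146, 0.705, 0.141]
wrist_force: [-0.8, 1.1, -0.5]
finger_gap: 0.0511
```

Emit:
drive_tool(plan=[[[0,0,0,0,0,0,0.6],[0,0,0,0,0,0,0.6],[0,0,0,0,0,0,0.6],[0,0,0,0,0,0,0.6],[0,0,0,0,0,0,0.6]]])

```text
clock: 13.35
tcp_pos: [0.4773, 0.3165, 0.0414]
orientation: [0.68, -0.146, 0.704, 0.141]
wrist_force: [-0.1, 0.1, 0.5]
finger_gap: 0.0511
```

```bash
python3 - <<'E'
from p import *
s,p,R=st(); print(s['clock'],p,s['finger_gap'],s['wrist_force'],s['qvel']); R1=toolR(DR,-2)
g=w(D,np.array([[34.8,0,38]])*1e-3)[0]; t=R1.as_matrix()[:,0]
tcp=g+.050*t; print(R.inv().apply(tcp-p)*1e3,(R.inv()*R1).as_rotvec(degrees=True))
cm=shot("wrist","w10");print(proj(cm,w(D,np.array([[34.8,0,38],[20,0,29.5]])*1e-3)))
crop("w10","w10c",200,120,440,310,3)
E
```

```text
13.35 [0.4773 0.3165 0.0414] 0.05109625478619662 [-0.0814  0.1201  0.5302] [-0.0017  0.0026  0.0059  0.0031  0.0005 -0.0005]
[53.2365 -0.0843  4.142 ] [ 0.0516 -0.0117 -0.0222]
[[319.6848 245.5282]
 [319.6495 219.7281]]
```

View pics/w10c.png

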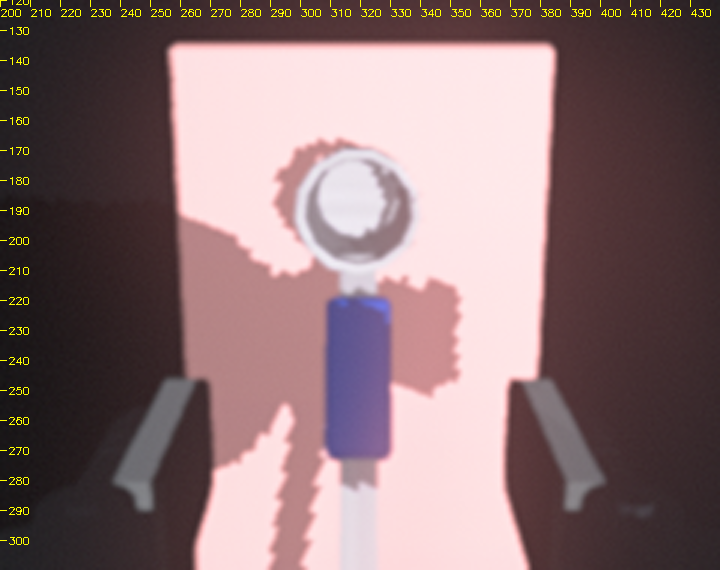

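Emit:
drive_tool(plan=[[[0.5,0,0.2,0,0,0,0.6],[1.0,0,0.2,0,0,0,0.6],[1.0,0,0,0,0,0,0.6],[0.7,0,0,0,0,0,0.6],[0.4,0,0,0,0,0,0.6]]])

```text
clock: 13.82
tcp_pos: [0.4792, 0.3172, 0.0029]
orientation: [0.679, -0.146, 0.706, 0.141]
wrist_force: [-1.3, -0.6, 0.1]
finger_gap: 0.051
```

Emit:
drive_tool(plan=[[[0.4,0,0,0,0,0,0.6],[0.4,0,0,0,0,0,0.6],[0.3,0,0,0,0,0,0.6],[0.2,0,0,0,0,0,0.6],[0.1,0,0,0,0,0,0.6]]])

```text
clock: 14.23
tcp_pos: [0.48, 0.3176, -0.0092]
orientation: [0.68, -0.146, 0.705, 0.141]
wrist_force: [0.3, -0.0, 0.4]
finger_gap: 0.0514
```

```bash
python3 - <<'E'
from p import *
s,p,R=st(); print(s['clock'],p,s['finger_gap'],s['wrist_force'],s['qvel']); R1=toolR(DR,-2)
g=w(D,np.array([[34.8,0,38]])*1e-3)[0]; t=R1.as_matrix()[:,0]
tcp=g+.050*t; print(R.inv().apply(tcp-p)*1e3,(R.inv()*R1).as_rotvec(degrees=True))
E
```

```text
14.2333 [ 0.48    0.3176 -0.0092] 0.05141671959298303 [ 0.3067 -0.0479  0.4109] [ 0.001   0.0073 -0.0091 -0.02    0.0002  0.0008]
[ 2.7709  0.0001 -0.595 ] [ 0.041  -0.0398 -0.0218]
```

Emit:
drive_tool(plan=[[[0.2,0,0,0,0,0,0.5],[0,0,0,0,0,0,0.4],[0,0,0,0,0,0,0.3],[0,0,0,0,0,0,0.25],[0,0,0,0,0,0,0.2]]])

```text
clock: 14.65
tcp_pos: [0.4801, 0.3176, -0.0108]
orientation: [0.68, -0.146, 0.704, 0.141]
wrist_force: [0.1, -0.6, -0.6]
finger_gap: 0.0173
```

Emit:
drive_tool(plan=[[[0,0,0,0,0,0,0.1],[0,0,0,0,0,0,0],[0,0,0,0,0,0,0],[0,0,0,0,0,0,0],[0,0,0,0,0,0,0]]], squeeze=110)

```text
clock: 15.07
tcp_pos: [0.4802, 0.3177, -0.0105]
orientation: [0.68, -0.146, 0.704, 0.141]
wrist_force: [-0.1, -0.9, 5.0]
finger_gap: 0.0124
```

Emit:
drive_tool(plan=[[[0,0,0,0,0,0,0],[0,0,0,0,0,0,0],[0,0,0,0,0,0,0],[0,0,0,0,0,0,0],[0,0,0,0,0,0,0]]])

```text
clock: 15.48
tcp_pos: [0.4802, 0.3177, -0.0106]
orientation: [0.68, -0.146, 0.704, 0.141]
wrist_force: [-0.4, -1.3, 5.7]
finger_gap: 0.0126
```

```bash
python3 - <<'E'
from p import *
s,p,R=st(); print(s['clock'],p,s['finger_gap'],s['wrist_force'],s['joint_pos'])
g=w(D,np.array([[34.8,0,38],[173.3,0,118]])*1e-3); print("in tool",R.inv().apply(g-p)*1e3)
pickle.dump(dict(grip=R.inv().apply(g[0]-p),ring=R.inv().apply(g[1]-p)),open("grasp.pkl","wb"))
cm=shot("wrist","w11");print(proj(cm,w(D,np.array([[34.8,0,38],[20,0,29.5],[0,0,30]])*1e-3)))
crop("w11","w11c",200,120,440,310,3)
E
```

```text
15.4833 [ 0.4802  0.3177 -0.0106] 0.012595858347652655 [-0.3789 -1.2845  5.6598] [ 0.4441  0.4918 -0.2408  0.8732  0.0017  0.0354]
in tool [[ -48.5867    0.0001   -0.8037]
 [-133.3857   -0.0607  134.8112]]
[[320.0654 280.3082]
 [319.9985 244.0081]
 [320.0032 204.0907]]
```

View pics/w11c.png

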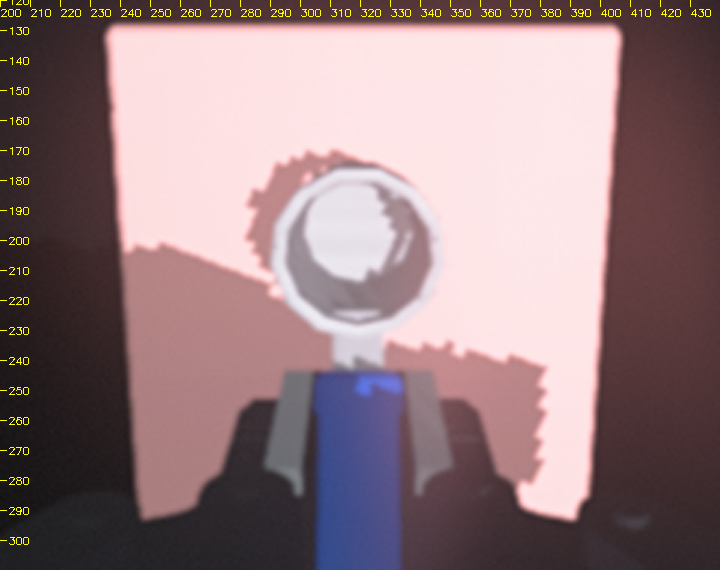

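```bash
python3 - <<'E'
from p import *
import kin
s,p,R=st()
for z in (300,):
    q,Rq=pose((-60,0,z),30); t=Rq.as_matrix()[:,0]; print(q,kin.ik(np.hypot(*q[:2]),q[2],np.pi/2-np.radians(-2)))
a,b=plan(p,R,p+[0,0,.10],R,5,0.0)
a,b=plan(a,b,a+[0,0,.12],R,5,0.0)
n=rows(a,q,b,Rq,30,4); a,b=plan(a,b,q,Rq,n,0.0)
E
```

```text
[ 0.355  -0.07    0.1714] [-0.0506 -0.4587  1.1977]
[[[-2.0,0.0,-0.07,0.0,0.0,0.0,0.0],[-2.0,0.0,-0.07,0.0,0.0,0.0,0.0],[-2.0,0.0,-0.07,0.0,0.0,0.0,0.0],[-2.0,0.0,-0.07,0.0,0.0,0.0,0.0],[-1.99,0.0,-0.07,0.0,0.0,0.0,0.0]]]
end err mm [-0.0066  0.044   0.0387] 0.0
[[[-2.4,0.0,-0.08,0.0,0.0,0.0,0.0],[-2.4,0.0,-0.08,0.0,0.0,0.0,0.0],[-2.4,0.0,-0.09,0.0,0.0,0.0,0.0],[-2.4,0.0,-0.08,0.0,0.0,0.0,0.0],[-2.39,0.01,-0.09,0.0,0.0,0.0,0.0]]]
end err mm [ 0.0312 -0.0393  0.0264] 0.0
[[[0.31,-2.04,-1.78,2.5,0.0,0.1,0.0],[0.31,-2.12,-1.69,2.5,0.0,0.1,0.0],[0.31,-2.19,-1.6,2.5,0.0,0.1,0.0],[0.3,-2.26,-1.5,2.5,0.0,0.1,0.0],[0.3,-2.32,-1.4,2.5,0.0,0.1,0.0]]]
[[[0.3,-2.38,-1.3,2.5,0.0,0.1,0.0],[0.29,-2.43,-1.2,2.4,0.0,0.1,0.0],[0.29,-2.48,-1.09,2.5,0.0,0.1,0.0],[0.28,-2.53,-0.98,2.4,0.0,0.1,0.0],[0.28,-2.57,-0.88,2.5,0.0,0.1,0.0]]]
[[[0.27,-2.61,-0.76,2.4,0.0,0.1,0.0],[0.27,-2.63,-0.65,2.5,0.0,0.0,0.0],[0.27,-2.66,-0.54,2.4,0.0,0.1,0.0],[0.26,-2.68,-0.43,2.5,0.0,0.0,0.0],[0.27,-2.7,-0.31,2.4,0.0,0.1,0.0]]]
end err mm [ 0.0292 -0.0467  0.0263] 0.043917634678262575
```

Emit:
drive_tool(plan=[[[-0.6,0,-0.02,0,0,0,0],[-1.5,0,-0.05,0,0,0,0],[-2.4,0,-0.08,0,0,0,0],[-2.4,0,-0.08,0,0,0,0],[-2.4,0,-0.08,0,0,0,0]]])

```text
clock: 15.95
tcp_pos: [0.4794, 0.3173, 0.0824]
orientation: [0.679, -0.146, 0.705, 0.141]
wrist_force: [0.4, 0.5, -1.2]
finger_gap: 0.0125
```

Emit:
drive_tool(plan=[[[-2.4,0,-0.08,0,0,0,0],[-2.4,0,-0.08,0,0,0,0],[-2.4,0,-0.08,0,0,0,0],[-2.4,0,-0.08,0,0,0,0],[-2.4,0,-0.08,0,0,0,0]]])

```text
clock: 16.37
tcp_pos: [0.4799, 0.3175, 0.2029]
orientation: [0.68, -0.146, 0.705, 0.141]
wrist_force: [0.2, 0.4, -0.5]
finger_gap: 0.0121
```

Emit:
drive_tool(plan=[[[-0.5,-0.6,-0.6,0.8,0,0,0],[0.31,-1.4,-1.2,1.7,0,0.1,0],[0.31,-2.1,-1.7,2.5,0,0.1,0],[0.31,-2.2,-1.6,2.5,0,0.1,0],[0.31,-2.2,-1.5,2.5,0,0.1,0]]])

```text
clock: 16.78
tcp_pos: [0.4449, 0.2138, 0.1954]
orientation: [0.689, -0.083, 0.716, 0.08]
wrist_force: [0.3, 0.5, -1.1]
finger_gap: 0.0124
```

Emit:
drive_tool(plan=[[[0.3,-2.3,-1.4,2.5,0,0.1,0],[0.3,-2.4,-1.3,2.4,0,0.1,0],[0.3,-2.4,-1.2,2.5,0,0.1,0],[0.3,-2.5,-1.1,2.4,0,0.1,0],[0.3,-2.5,-1.0,2.5,0,0.1,0]]])

```text
clock: 17.2
tcp_pos: [0.4025, 0.0851, 0.1826]
orientation: [0.694, -0.005, 0.72, 0.006]
wrist_force: [0.4, -0.7, -0.6]
finger_gap: 0.0124
```

```bash
python3 - <<'E'
from p import *
s,p,R=st(); print(s['clock'],p,s['finger_gap'],s['wrist_force'])
q,Rq=pose((-60,0,300),30); print(rows(p,q,R,Rq,25,4)); plan(p,R,q,Rq,10,0.0); print(dip_now())
E
```

```text
17.2 [0.4025 0.0851 0.1826] 0.012399088916472319 [ 0.4397 -0.7375 -0.6149]
10
[[[0.13,-1.54,-0.5,1.5,0.0,0.0,0.0],[0.13,-1.56,-0.46,1.5,0.0,0.0,0.0],[0.13,-1.57,-0.41,1.4,0.0,0.1,0.0],[0.12,-1.58,-0.38,1.5,0.0,0.0,0.0],[0.12,-1.58,-0.33,1.4,0.0,0.1,0.0]]]
[[[0.12,-1.59,-0.3,1.5,0.0,0.0,0.0],[0.12,-1.6,-0.25,1.4,0.0,0.1,0.0],[0.12,-1.61,-0.22,1.5,-0.1,0.0,0.0],[0.12,-1.61,-0.17,1.4,0.0,0.1,0.0],[0.12,-1.62,-0.13,1.5,-0.1,0.0,0.0]]]
end err mm [-0.0264  0.0084  0.0429] 0.06720177679519146
(array([-54.3838, 196.8413, 310.7404]), array([-188.7113,  162.1623,  231.143 ]), np.float64(30.649388787827668), np.float64(12.522267898672908))
```

Emit:
drive_tool(plan=[[[0.13,-2.0,-0.6,2,0,0,0],[0.13,-2.0,-0.5,2,0,0,0],[0.13,-1.9,-0.5,1.8,0,0.1,0],[0.12,-1.8,-0.4,1.6,0,0,0],[0.12,-1.7,-0.33,1.5,0,0.1,0]]])

```text
clock: 17.62
tcp_pos: [0.3749, -0.0073, 0.1772]
orientation: [0.692, 0.05, 0.719, -0.048]
wrist_force: [-0.6, -0.2, -0.6]
finger_gap: 0.0123
```

Emit:
drive_tool(plan=[[[0.12,-1.5,-0.3,1.4,0,0,0],[0.12,-1.2,-0.2,1.1,0,0.1,0],[0.12,-0.8,-0.15,0.7,0,0,0],[0.1,-0.4,-0.1,0.4,0,0,0],[0,0,0,0,0,0,0]]])

```text
clock: 18.03
tcp_pos: [0.362, -0.0439, 0.1734]
orientation: [0.69, 0.072, 0.717, -0.07]
wrist_force: [0.1, 0.3, -1.5]
finger_gap: 0.012
```

Emit:
drive_tool(plan=[[[0,0,0,0,0,0,0],[0,0,0,0,0,0,0],[0,0,0,0,0,0,0],[0,0,0,0,0,0,0],[0,0,0,0,0,0,0]]])

```text
clock: 18.45
tcp_pos: [0.3631, -0.0434, 0.1742]
orientation: [0.691, 0.071, 0.716, -0.069]
wrist_force: [-0.8, -0.4, -2.0]
finger_gap: 0.0122
```

```bash
python3 - <<'E'
from p import *
s,p,R=st(); print(s['clock'],p,s['finger_gap'],s['wrist_force'],s['qvel'],s['joint_pos'])
q,Rq=pose((-60,0,300),30); plan(p,R,q,Rq,5,0.0); print(dip_now())
cm=shot("wrist","w12"); pickle.dump(cm,open("w12.pkl","wb")); r=dip_now()[0]
shot("side","s12"); shot("top","t12")
print("ring px",proj(cm,cab2w(r)),proj(S,cab2w(r)),proj(T,cab2w(r)))
print("cab corners",proj(cm,np.array([cab2w(c) for c in [(0,140,298),(0,-140,298),(0,140,0),(0,-140,0),(30,0,270)]])))
crop("s12","s12c",290,120,440,270,4); crop("t12","t12c",310,120,410,230,5)
E
```

```text
18.45 [ 0.3631 -0.0434  0.1742] 0.012240960167852285 [-0.8008 -0.4346 -1.9792] [-0.0021  0.0002 -0.0004 -0.0003 -0.0029 -0.0009] [-0.3345 -0.0479 -0.4488  1.2055 -0.0053 -0.1363]
[[[0.06,-0.55,-0.05,0.5,0.0,0.0,0.0],[0.06,-0.56,-0.05,0.4,0.0,0.0,0.0],[0.06,-0.56,-0.04,0.5,0.0,0.0,0.0],[0.05,-0.55,-0.04,0.4,0.0,0.1,0.0],[0.06,-0.56,-0.04,0.5,0.0,0.0,0.0]]]
end err mm [0.0178 0.035  0.0397] 0.05922001988375681
(array([-58.3667,  33.3717, 302.6537]), array([-196.8373,   27.9295,  222.788 ]), np.float64(29.975048642216347), np.float64(1.9499189058321293))
ring px [[323.1102 799.0274]] [[332.5196 186.1996]] [[339.5132 201.0898]]
cab corners [[ 594.2205  850.4457]
 [-144.908   837.6883]
 [ 395.8771  334.4219]
 [ 191.8033  327.6616]
 [ 247.9842  737.917 ]]
```

View pics/w12.png

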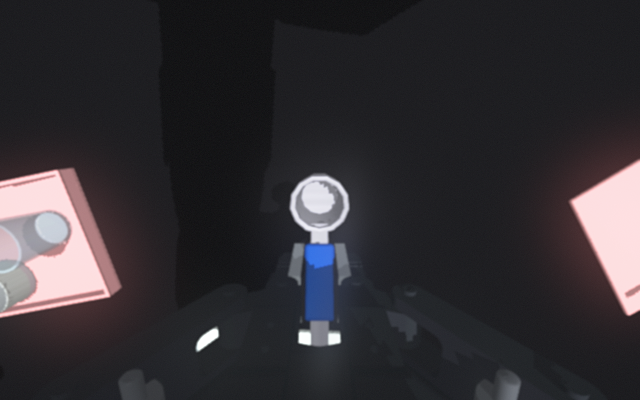

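View pics/s12c.png

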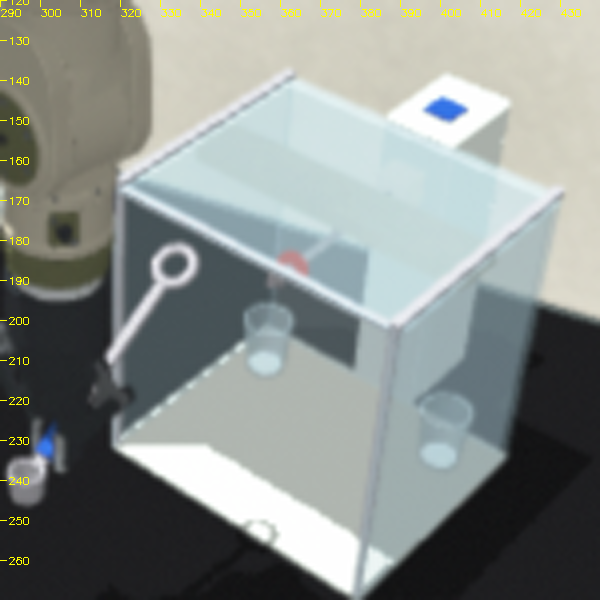

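View pics/t12c.png

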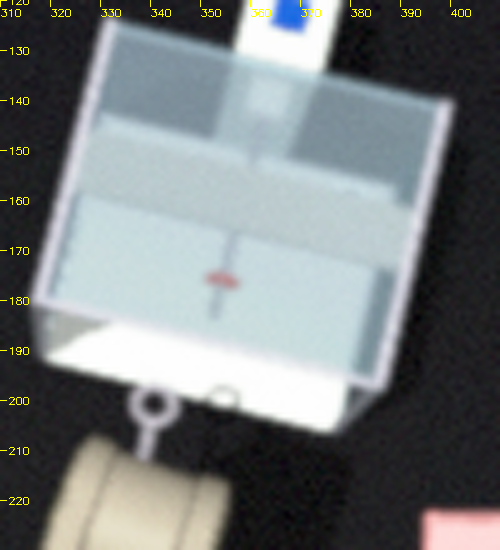

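```bash
cat >> p.py <<'E'
def tri(us,ut):
    A=[];b=[]
    f=lambda P: np.r_[proj(S,P)[0]-us,proj(T,P)[0]-ut]
    from scipy.optimize import least_squares
    r=least_squares(f,[.5,0,.25]); return r.x,r.fun
E
python3 - <<'E'
from p import *
r=cab2w(dip_now()[0])
P,e=tri((333.75,186.0),(341.0,201.0)); print(P,r,(r-P)*1e3,e)
# hook upright via tri: foot/top guesses
crop("s12","s12h",340,165,385,205,12); crop("t12","t12h",340,160,370,200,14)
print(tri((242.7,175.4),(236,180.4))[0]-w(D,np.array([[173.3,0,118]])*1e-3))
E
```

```text
[ 0.4995 -0.0757  0.3055] [ 0.4998 -0.071   0.3026] [ 0.3272  4.731  -2.8996] [ 0.1757 -0.0137 -0.1954  0.1086]
[[-0.0009 -0.0039  0.002 ]]
```

View pics/s12h.png

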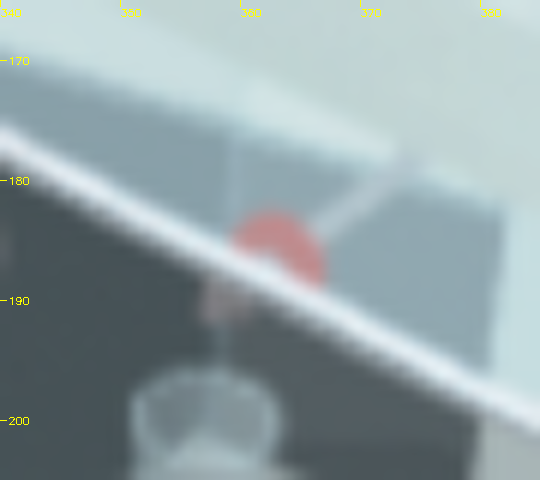

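View pics/t12h.png

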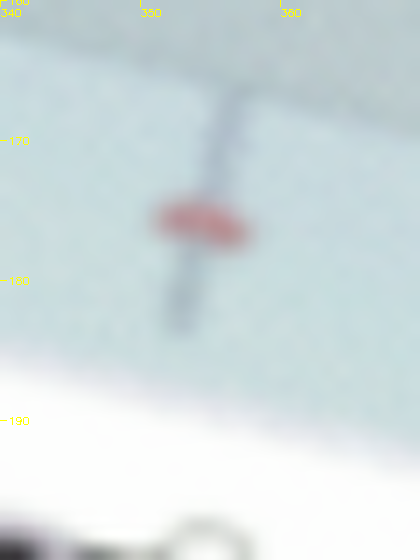

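```bash
sed -i 's/^CR=rz/Cb=Cb+np.array([.0005,.0045,0]); CR=rz/' p.py; cat > go.py <<'E'
from p import *
import sys
# usage: go.py x y z a n [step mm]
def go(x,y,z,a,n):
    s,p,R=st(); r,g,aa,yw=dip_now(); print("now t%.2f ring %s a %.1f yaw %.1f F %s gap %.4f"%(s['clock'],r.round(1),aa,yw,(CR.inv().apply(s['wrist_force'])).round(1),s['finger_gap']), "Jv",np.abs(s['qvel']).max().round(3))
    q,Rq=pose((x,y,z),a); return plan(p,R,q,Rq,n,0.0)
if __name__=="__main__": go(*map(float,sys.argv[1:5]),int(sys.argv[5]))
E
python3 go.py -45 0 274 30 10
```

```text
now t18.60 ring [-57.8  28.7 302.6] a 30.0 yaw 1.9 F [-0.3 -0.  -1.5] gap 0.0118 Jv 0.002
[[[0.28,-0.24,0.13,0.2,0.0,0.0,0.0],[0.28,-0.24,0.13,0.2,0.0,0.0,0.0],[0.28,-0.23,0.13,0.2,0.0,0.0,0.0],[0.28,-0.23,0.13,0.2,0.0,0.0,0.0],[0.29,-0.23,0.13,0.2,0.0,0.0,0.0]]]
[[[0.28,-0.24,0.13,0.2,0.0,0.0,0.0],[0.29,-0.23,0.14,0.3,0.0,0.0,0.0],[0.28,-0.23,0.14,0.2,0.0,0.0,0.0],[0.29,-0.24,0.13,0.3,0.0,0.1,0.0],[0.28,-0.23,0.14,0.2,0.0,0.0,0.0]]]
end err mm [ 0.0055 -0.0254 -0.0046] 0.05769459410551453
```

Emit:
drive_tool(plan=[[[0.6,-0.5,0.3,0.4,0,0,0],[0.7,-0.6,0.3,0.6,0,0,0],[0.6,-0.5,0.3,0.5,0,0,0],[0.5,-0.4,0.2,0.4,0,0,0],[0.3,-0.25,0.14,0.3,0,0.1,0]]])

```text
clock: 19.02
tcp_pos: [0.369, -0.0687, 0.1456]
orientation: [0.689, 0.086, 0.715, -0.083]
wrist_force: [-0.8, 0.8, -2.0]
finger_gap: 0.012
```

Emit:
drive_tool(plan=[[[0.1,-0.1,0.1,0,0,0,0],[0,0,0,0,0,0,0],[0,0,0,0,0,0,0],[0,0,0,0,0,0,0],[0,0,0,0,0,0,0]]])

```text
clock: 19.43
tcp_pos: [0.3702, -0.0692, 0.146]
orientation: [0.69, 0.085, 0.715, -0.082]
wrist_force: [0.8, -0.1, -1.1]
finger_gap: 0.0124
```

```bash
python3 go.py 31.5 0 274 30 10; python3 - <<'E'
from p import *
shot("side","s13"); shot("top","t13"); r=dip_now()[0]; print(proj(S,cab2w(r)),proj(T,cab2w(r)))
crop("s13","s13c",320,165,385,215,10); crop("t13","t13c",330,165,375,210,12)
E
```

```text
now t19.43 ring [-44.8  -0.1 274.5] a 30.0 yaw 0.0 F [ 0.8  0.1 -1.1] gap 0.0124 Jv 0.001
[[[-0.02,0.0,0.76,0.0,0.0,0.0,0.0],[-0.02,0.0,0.76,0.0,0.0,0.0,0.0],[-0.02,0.0,0.76,0.0,0.0,0.0,0.0],[-0.02,0.0,0.76,0.0,0.0,0.0,0.0],[-0.02,0.0,0.76,0.0,0.0,0.0,0.0]]]
[[[-0.02,0.0,0.77,0.0,0.0,0.0,0.0],[-0.02,0.0,0.76,0.0,0.0,0.0,0.0],[-0.03,0.0,0.77,0.0,0.0,0.0,0.0],[-0.02,0.01,0.76,0.0,0.0,0.0,0.0],[-0.03,0.0,0.77,0.0,0.0,0.0,0.0]]]
end err mm [-0.0084  0.0076 -0.016 ] 0.03418015694065943
[[342.1328 195.4037]] [[347.1882 200.5862]]
```

View pics/s13c.png

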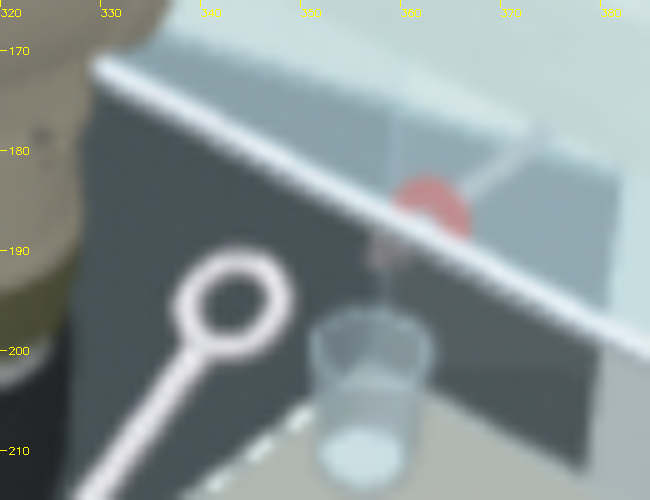

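View pics/t13c.png

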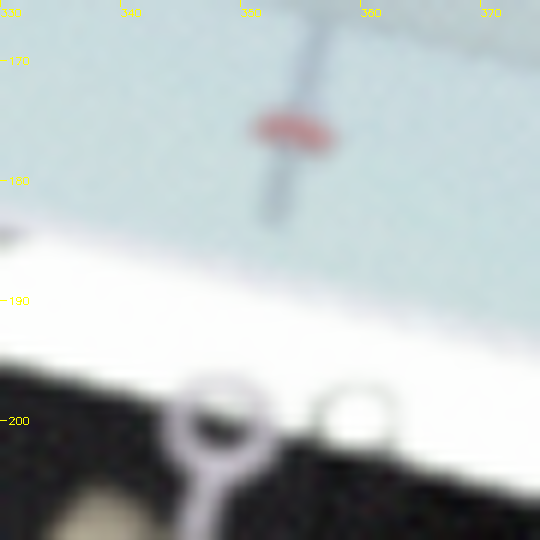

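Emit:
drive_tool(plan=[[[-0.02,0,0.4,0,0,0,0],[-0.02,0,0.8,0,0,0,0],[-0.02,0,1.0,0,0,0,0],[-0.02,0,0.8,0,0,0,0],[-0.02,0,0.5,0,0,0,0]]])

```text
clock: 19.95
tcp_pos: [0.4058, -0.0781, 0.1454]
orientation: [0.69, 0.085, 0.714, -0.082]
wrist_force: [0.3, 0.2, -1.1]
finger_gap: 0.012
```

Emit:
drive_tool(plan=[[[0,0,0.4,0,0,0,0],[0,0,0.4,0,0,0,0],[-0.03,0,0.4,0,0,0,0],[0,0,0.3,0,0,0,0],[0,0,0.2,0,0,0,0]]])

```text
clock: 20.37
tcp_pos: [0.4209, -0.0816, 0.1451]
orientation: [0.689, 0.085, 0.715, -0.082]
wrist_force: [0.3, -0.2, -0.5]
finger_gap: 0.0122
```

```bash
python3 go.py 31.5 0 274 30 10; python3 - <<'E'
from p import *
shot("side","s14"); shot("top","t14"); r=dip_now()[0]; print(proj(S,cab2w(r)),proj(T,cab2w(r)))
crop("s14","s14c",320,165,385,215,10); crop("t14","t14c",330,165,375,210,12)
E
```

```text
now t20.37 ring [  7.5  -0.2 273.5] a 30.0 yaw -0.0 F [ 0.3 -0.1 -0.5] gap 0.0122 Jv 0.042
[[[-0.01,0.0,0.24,0.0,0.0,0.0,0.0],[-0.01,0.0,0.24,0.0,0.0,0.0,0.0],[-0.01,0.0,0.24,0.0,0.0,0.0,0.0],[-0.01,0.0,0.24,0.0,0.0,0.0,0.0],[-0.01,0.0,0.24,0.0,0.0,0.0,0.0]]]
[[[-0.01,0.0,0.24,0.0,0.0,0.0,0.0],[-0.02,0.01,0.24,0.0,0.0,0.0,0.0],[-0.01,0.0,0.24,0.0,0.0,0.0,0.0],[-0.02,0.01,0.24,0.0,0.0,0.0,0.0],[-0.01,0.0,0.25,0.0,0.0,0.0,0.0]]]
end err mm [-0.0143  0.0489  0.0141] 0.05115197737738364
[[352.6554 187.9535]] [[350.3814 187.9133]]
```

View pics/s14c.png

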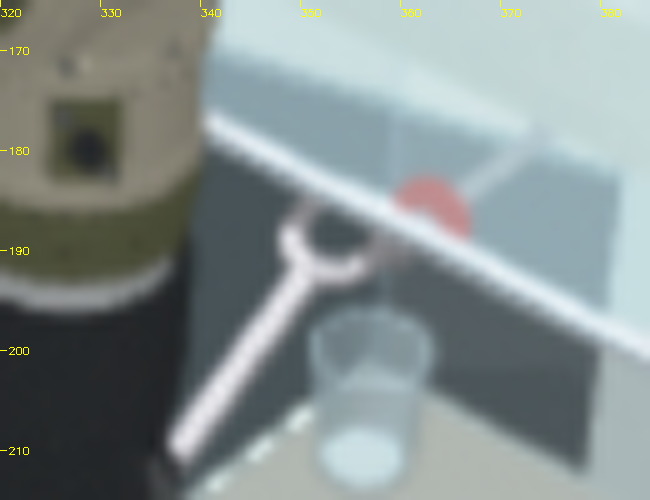

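View pics/t14c.png

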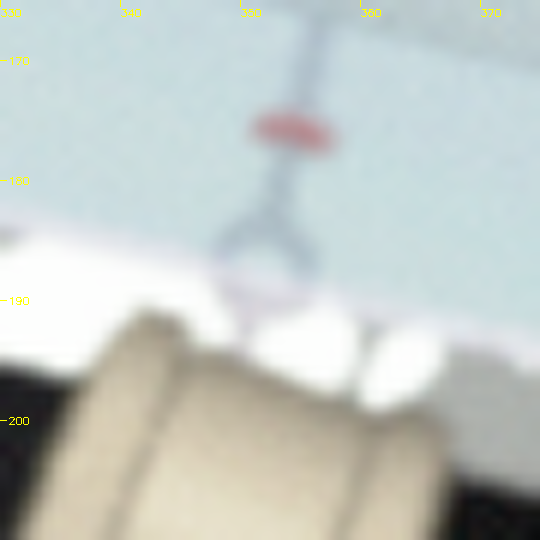

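Emit:
drive_tool(plan=[[[-0.02,0,0.2,0,0,0,0],[-0.02,0,0.2,0,0,0,0],[-0.01,0,0.2,0,0,0,0],[-0.01,0,0.2,0,0,0,0],[-0.01,0,0.2,0,0,0,0]]])

```text
clock: 20.88
tcp_pos: [0.4305, -0.0839, 0.1455]
orientation: [0.689, 0.085, 0.715, -0.082]
wrist_force: [-0.7, 0.0, -2.3]
finger_gap: 0.0124
```

Emit:
drive_tool(plan=[[[-0.02,0,0.25,0,0,0,0],[-0.02,0,0.25,0,0,0,0],[-0.01,0,0.25,0,0,0,0],[-0.01,0,0.25,0,0,0,0],[-0.01,0,0.15,0,0,0,0]]])

```text
clock: 21.3
tcp_pos: [0.4419, -0.0867, 0.1457]
orientation: [0.689, 0.085, 0.715, -0.082]
wrist_force: [0.3, 0.5, -1.6]
finger_gap: 0.0122
```

```bash
python3 go.py 31.5 0 274 30 5; python3 - <<'E'
from p import *
shot("side","s15"); shot("top","t15"); r=dip_now()[0]; print(proj(S,cab2w(r)),proj(T,cab2w(r)))
crop("s15","s15c",320,165,385,215,10); crop("t15","t15c",330,160,375,205,12)
E
```

```text
now t21.30 ring [ 29.1  -0.2 274.2] a 30.0 yaw -0.0 F [ 0.1  0.5 -1.6] gap 0.0122 Jv 0.037
[[[0.0,0.01,0.05,0.0,0.0,0.0,0.0],[0.0,0.0,0.05,0.0,0.0,0.0,0.0],[0.01,0.01,0.05,0.0,0.0,0.0,0.0],[0.0,0.0,0.05,0.0,0.0,0.0,0.0],[0.01,0.01,0.05,0.0,0.0,0.0,0.0]]]
end err mm [-0.0009 -0.0257  0.01  ] 0.04483012016862748
[[356.8733 184.7085]] [[351.6912 182.6478]]
```

View pics/s15c.png

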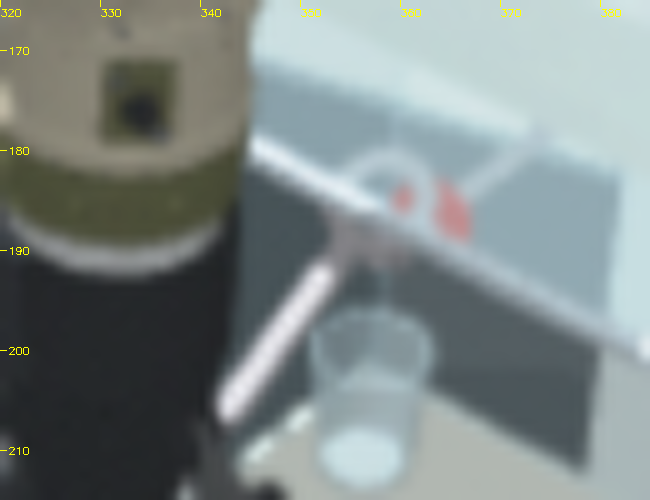

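View pics/t15c.png

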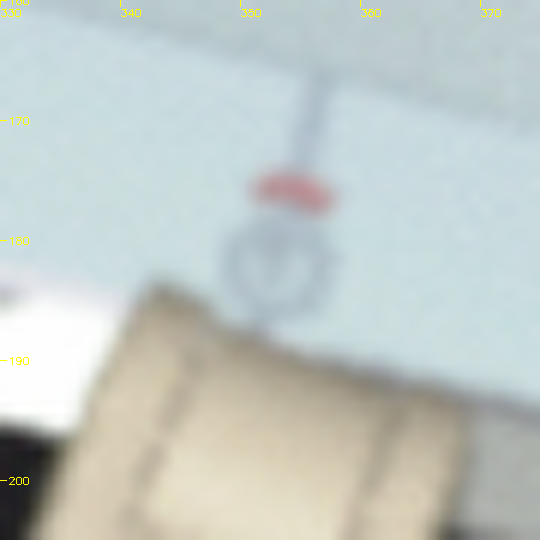

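```bash
cat > gb.py <<'E'
from p import *
import sys
def pb(xb,zb,a): 
    r=np.radians(a); return (xb-15*np.cos(r),0,zb-15*np.sin(r))
if __name__=="__main__":
    xb,zb,a=map(float,sys.argv[1:4]); n=int(sys.argv[4])
    s,p,R=st(); r,g,aa,yw=dip_now(); ra=np.radians(aa)
    print("now t%.2f bar x %.1f z %.1f a %.1f ring %s yaw %.1f F %s gap %.4f"%(s['clock'],r[0]+15*np.cos(ra),r[2]+15*np.sin(ra),aa,r.round(1),yw,(CR.inv().apply(s['wrist_force'])).round(1),s['finger_gap']),"Jv",np.abs(s['qvel']).max().round(3),"J",s['joint_pos'].round(2),"grip",g.round(0))
    # interpolate in bar space
    x0,z0=r[0]+15*np.cos(ra),r[2]+15*np.sin(ra); out=[]
    for k in range(1,n+1):
        f=k/n; q,Rq=pose(pb(x0+(xb-x0)*f,z0+(zb-z0)*f,aa+(a-aa)*f),aa+(a-aa)*f)
        dp=(R.inv().apply(q-p)*100).round(2); rv=np.degrees((R.inv()*Rq).as_rotvec()).round(1)
        out.append([*map(float,dp+0.),*map(float,rv+0.),0]); p=p+R.apply(dp/100); R=R*Ro.from_rotvec(np.radians(rv))
    for i in range(0,n,5): print(str([out[i:i+5]]).replace(' ',''))
E
python3 gb.py 44.5 264 30 10
```

```text
now t21.40 bar x 42.0 z 281.7 a 30.0 ring [ 29.   -0.2 274.2] yaw -0.0 F [ 0.4 -0.4 -1.8] gap 0.0121 Jv 0.008 J [-0.37  0.13 -0.33  1.14 -0.   -0.13] grip [-110.   -0.  194.]
[[[0.18,0.03,0.03,0.0,0.0,0.0,0],[0.17,0.0,0.03,0.0,0.0,0.0,0],[0.18,0.0,0.04,0.0,0.0,0.0,0],[0.18,0.0,0.03,0.0,0.0,0.0,0],[0.17,0.0,0.03,0.0,0.0,0.0,0]]]
[[[0.18,0.0,0.03,0.0,0.0,0.0,0],[0.18,0.0,0.04,0.0,0.0,0.0,0],[0.17,0.0,0.03,0.0,0.0,0.0,0],[0.18,0.0,0.03,0.0,0.0,0.0,0],[0.18,0.0,0.03,0.0,0.0,0.0,0]]]
```

Emit:
drive_tool(plan=[[[0.18,0.02,0.04,0,0,0,0],[0.18,0,0.04,0,0,0,0],[0.18,0,0.04,0,0,0,0],[0.18,0,0.04,0,0,0,0],[0.18,0,0.04,0,0,0,0]]])

```text
clock: 21.82
tcp_pos: [0.4431, -0.0867, 0.1364]
orientation: [0.689, 0.085, 0.715, -0.082]
wrist_force: [-0.2, 0.0, -1.4]
finger_gap: 0.0122
```

Emit:
drive_tool(plan=[[[0.18,0,0.03,0,0,0,0],[0.18,0,0.03,0,0,0,0],[0.18,0,0.03,0,0,0,0],[0.18,0,0.02,0,0,0,0],[0,0,0,0,0,0,0]]])

```text
clock: 22.23
tcp_pos: [0.4438, -0.0869, 0.129]
orientation: [0.689, 0.085, 0.715, -0.082]
wrist_force: [0.1, -0.4, -0.7]
finger_gap: 0.0128
```

```bash
python3 gb.py 44.5 264 50 10;python3 - <<'E'
from p import *
shot("side","s16"); shot("top","t16")
crop("s16","s16c",320,165,385,215,10); crop("t16","t16c",330,160,375,205,12)
E
```

```text
now t22.23 bar x 44.1 z 264.9 a 29.9 ring [ 31.1   0.  257.4] yaw -0.0 F [ 0.2 -0.4 -0.7] gap 0.0128 Jv 0.008 J [-0.37  0.15 -0.35  1.1  -0.   -0.13] grip [-108.    0.  178.]
[[[0.52,0.0,0.51,0.0,-2.0,0.0,0],[0.51,0.0,0.51,0.0,-2.0,0.0,0],[0.52,0.0,0.51,0.0,-2.0,0.0,0],[0.52,0.0,0.5,0.0,-2.0,0.0,0],[0.51,0.0,0.51,0.0,-2.0,0.0,0]]]
[[[0.52,0.0,0.51,0.0,-2.1,0.0,0],[0.52,0.0,0.51,0.0,-2.0,0.0,0],[0.52,0.0,0.5,0.0,-2.0,0.0,0],[0.52,0.0,0.51,0.0,-2.0,0.0,0],[0.51,0.0,0.5,0.0,-2.0,0.0,0]]]
```

View pics/s16c.png

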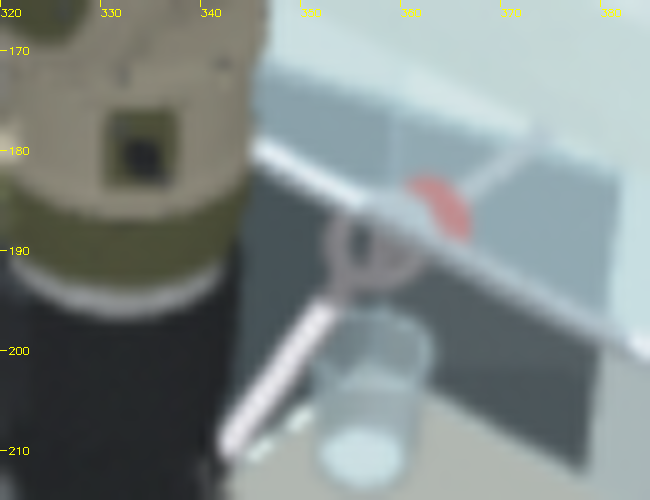

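View pics/t16c.png

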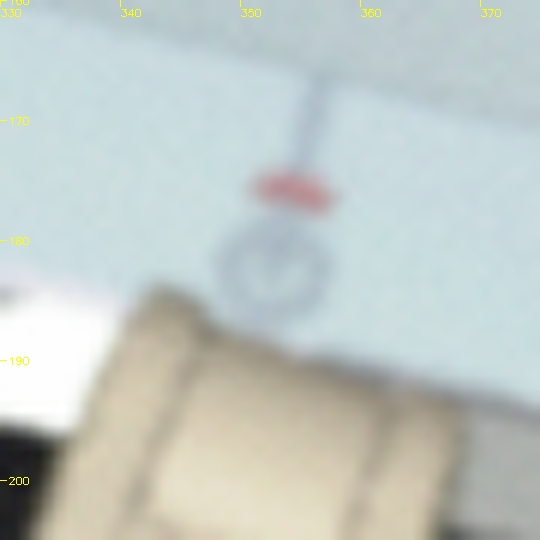

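```bash
python3 gb.py 43.5 260 50 10
```

```text
now t22.33 bar x 44.2 z 265.3 a 29.9 ring [ 31.2  -0.  257.8] yaw -0.0 F [-0.1  0.6 -1.6] gap 0.0124 Jv 0.005 J [-0.37  0.15 -0.35  1.1  -0.   -0.13] grip [-107.    0.  178.]
[[[0.56,0.0,0.5,0.0,-2.0,0.0,0],[0.56,0.0,0.5,0.0,-2.0,0.0,0],[0.56,0.0,0.49,0.0,-2.0,0.0,0],[0.56,0.0,0.49,0.0,-2.0,0.0,0],[0.56,0.0,0.5,0.0,-2.0,0.0,0]]]
[[[0.56,0.0,0.49,0.0,-2.0,0.0,0],[0.56,0.0,0.48,0.0,-2.0,0.0,0],[0.56,0.0,0.49,0.0,-2.0,0.0,0],[0.55,0.0,0.48,0.0,-2.1,0.0,0],[0.56,0.0,0.49,0.0,-2.0,0.0,0]]]
```

Emit:
drive_tool(plan=[[[0.56,0,0.5,0,-2,0,0],[0.56,0,0.5,0,-2,0,0],[0.56,0,0.49,0,-2,0,0],[0.56,0,0.49,0,-2,0,0],[0.56,0,0.5,0,-2,0,0]]])

```text
clock: 22.75
tcp_pos: [0.4692, -0.0931, 0.1023]
orientation: [0.75, 0.078, 0.651, -0.089]
wrist_force: [0.4, -0.4, -1.2]
finger_gap: 0.012
```

Emit:
drive_tool(plan=[[[0.56,0,0.49,0,-2,0,0],[0.56,0,0.48,0,-2,0,0],[0.56,0,0.49,0,-2,0,0],[0.55,0,0.48,0,-2.1,0,0],[0.56,0,0.49,0,-2,0,0]]])

```text
clock: 23.17
tcp_pos: [0.4977, -0.1, 0.0801]
orientation: [0.804, 0.069, 0.583, -0.096]
wrist_force: [-0.2, 0.2, -2.3]
finger_gap: 0.0123
```

Emit:
drive_tool(plan=[[[0,0,0,0,0,0,0],[0,0,0,0,0,0,0],[0,0,0,0,0,0,0],[0,0,0,0,0,0,0],[0,0,0,0,0,0,0]]])

```text
clock: 23.58
tcp_pos: [0.4982, -0.1002, 0.0806]
orientation: [0.804, 0.069, 0.583, -0.096]
wrist_force: [-0.1, 0.4, -1.4]
finger_gap: 0.0124
```

```bash
python3 gb.py 53 260 50 5;python3 - <<'E'
from p import *
shot("side","s17"); shot("top","t17")
crop("s17","s17c",320,165,385,215,10); crop("t17","t17c",330,160,375,205,12)
E
```

```text
now t23.58 bar x 44.0 z 260.7 a 50.1 ring [ 34.3  -0.1 249.2] yaw -0.0 F [-0.2  0.4 -1.4] gap 0.0124 Jv 0.007 J [-0.39  0.02 -0.69  0.55  0.05 -0.14] grip [-68.  -0. 127.]
[[[0.07,0.01,0.16,0.0,0.0,0.0,0],[0.06,0.0,0.17,0.0,0.0,0.0,0],[0.07,0.0,0.16,0.0,0.0,0.0,0],[0.07,0.0,0.17,0.0,0.1,0.0,0],[0.06,0.0,0.16,0.0,0.0,0.0,0]]]
```

View pics/s17c.png

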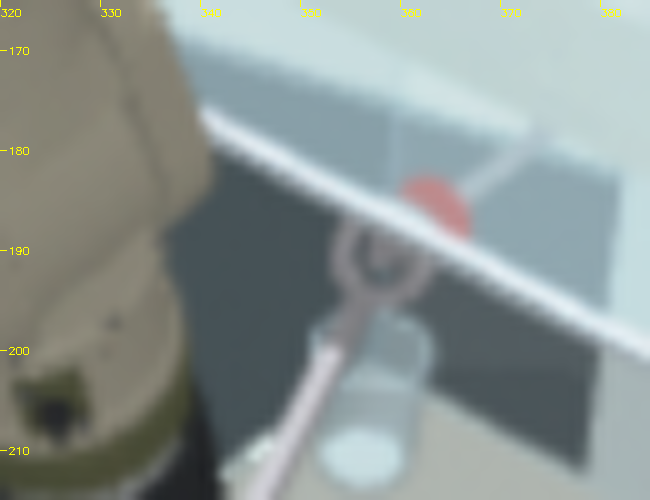

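View pics/t17c.png

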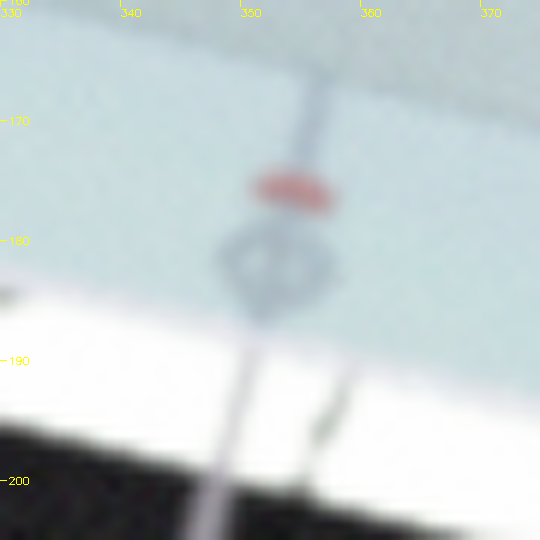

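Emit:
drive_tool(plan=[[[0.07,0,0.16,0,0,0,0],[0.07,0,0.16,0,0,0,0],[0.07,0,0.16,0,0,0,0],[0.07,0,0.0,0,0,0,0],[0.05,0,-0.02,0,0,0,0]]])

```text
clock: 24.1
tcp_pos: [0.5031, -0.1013, 0.0783]
orientation: [0.803, 0.07, 0.583, -0.096]
wrist_force: [0.1, -0.3, -0.5]
finger_gap: 0.012
```

```bash
python3 gb.py 50 258 50 5
```

```text
now t24.10 bar x 49.0 z 258.4 a 50.1 ring [ 39.4  -0.  246.9] yaw -0.0 F [ 0.2 -0.3 -0.5] gap 0.0120 Jv 0.019 J [-0.38  0.03 -0.69  0.54  0.05 -0.14] grip [-63.  -0. 124.]
[[[0.01,0.01,0.01,0.0,0.0,0.0,0],[0.01,0.0,0.02,0.0,0.0,0.0,0],[0.01,0.0,0.01,0.0,0.0,0.0,0],[0.01,0.0,0.02,0.0,0.0,0.0,0],[0.01,0.0,0.01,0.0,0.1,0.0,0]]]
```

Emit:
drive_tool(plan=[[[0.05,0,0.14,0,0,0,0],[0.05,0,0.14,0,0,0,0],[0.05,0,0.14,0,0,0,0],[0.03,0,0.1,0,0,0,0],[0,0,0,0,0,0,0]]])

```text
clock: 24.52
tcp_pos: [0.5075, -0.1023, 0.0777]
orientation: [0.803, 0.07, 0.584, -0.096]
wrist_force: [-3.0, 1.3, -1.9]
finger_gap: 0.012
```

```bash
python3 gb.py 60 258 51 5
```

```text
now t24.52 bar x 53.9 z 257.6 a 50.0 ring [ 44.2   0.  246.1] yaw -0.0 F [-3.3  0.5 -1.9] gap 0.0120 Jv 0.002 J [-0.38  0.04 -0.68  0.54  0.04 -0.14] grip [-59.   0. 124.]
[[[0.08,0.0,0.17,0.0,-0.2,0.0,0],[0.09,0.0,0.17,0.0,-0.2,0.0,0],[0.08,0.0,0.17,0.0,-0.2,0.0,0],[0.09,0.0,0.17,0.0,-0.2,0.0,0],[0.08,0.0,0.17,0.0,-0.2,0.0,0]]]
```

```bash
python3 gb.py 90 258.5 61 15
```

```text
now t24.52 bar x 53.9 z 257.6 a 50.0 ring [ 44.2   0.  246.1] yaw -0.0 F [-3.3  0.5 -1.9] gap 0.0120 Jv 0.002 J [-0.38  0.04 -0.68  0.54  0.04 -0.14] grip [-59.   0. 124.]
[[[0.26,0.0,0.41,0.0,-0.7,0.0,0],[0.26,0.0,0.42,0.0,-0.8,0.0,0],[0.26,0.0,0.41,0.0,-0.7,0.0,0],[0.27,0.0,0.41,0.0,-0.7,0.0,0],[0.26,0.0,0.41,0.0,-0.8,0.0,0]]]
[[[0.28,0.0,0.41,0.0,-0.7,0.0,0],[0.27,0.0,0.41,0.0,-0.8,0.0,0],[0.28,0.0,0.41,0.0,-0.7,0.0,0],[0.28,-0.01,0.4,0.0,-0.7,0.0,0],[0.28,0.0,0.41,0.0,-0.8,0.0,0]]]
[[[0.29,0.0,0.4,0.0,-0.7,0.0,0],[0.29,0.0,0.4,0.0,-0.7,0.0,0],[0.29,0.0,0.4,0.0,-0.8,0.0,0],[0.29,0.0,0.4,0.0,-0.7,0.0,0],[0.3,0.0,0.4,0.0,-0.7,0.0,0]]]
```

Emit:
drive_tool(plan=[[[0.13,0,0.2,0,-0.4,0,0],[0.2,0,0.32,0,-0.6,0,0],[0.26,0,0.41,0,-0.7,0,0],[0.26,0,0.41,0,-0.8,0,0],[0.26,0,0.41,0,-0.7,0,0]]])

```text
clock: 24.93
tcp_pos: [0.5275, -0.1071, 0.0728]
orientation: [0.819, 0.067, 0.561, -0.098]
wrist_force: [-4.5, 0.7, -3.4]
finger_gap: 0.012
```

```bash
python3 gb.py 90 258.5 61 10
```

```text
now t24.93 bar x 63.9 z 258.0 a 53.2 ring [ 55.    0.1 246. ] yaw -0.0 F [-4.5 -0.3 -3.4] gap 0.0120 Jv 0.251 J [-0.38  0.05 -0.71  0.45  0.05 -0.13] grip [-41.   0. 118.]
[[[0.29,-0.01,0.44,0.0,-0.8,0.0,0],[0.29,0.0,0.43,0.0,-0.8,0.0,0],[0.29,0.0,0.44,0.0,-0.7,0.0,0],[0.3,0.0,0.43,0.0,-0.8,0.0,0],[0.3,0.0,0.43,0.0,-0.8,0.0,0]]]
[[[0.31,0.0,0.43,0.0,-0.8,0.0,0],[0.31,0.0,0.43,0.0,-0.7,0.0,0],[0.31,0.0,0.43,0.0,-0.8,0.0,0],[0.31,0.0,0.43,0.0,-0.8,0.0,0],[0.32,0.0,0.42,0.0,-0.8,0.0,0]]]
```

Emit:
drive_tool(plan=[[[0.28,0,0.42,0,-0.8,0,0],[0.28,0,0.42,0,-0.8,0,0],[0.28,0,0.42,0,-0.7,0,0],[0.29,0,0.42,0,-0.8,0,0],[0.29,0,0.42,0,-0.8,0,0]]])

```text
clock: 25.35
tcp_pos: [0.5525, -0.1132, 0.0685]
orientation: [0.838, 0.063, 0.532, -0.1]
wrist_force: [-4.5, 1.0, -4.1]
finger_gap: 0.0121
```

```bash
python3 gb.py 100 258.5 64 10; python3 - <<'E'
from p import *
shot("side","s18"); shot("top","t18")
crop("s18","s18c",300,150,400,220,7); crop("t18","t18c",330,150,375,205,10)
E
```

```text
now t25.35 bar x 76.6 z 259.3 a 57.2 ring [ 68.5   0.  246.6] yaw -0.0 F [-4.6 -0.1 -4.1] gap 0.0121 Jv 0.3 J [-0.38  0.07 -0.74  0.33  0.06 -0.13] grip [-18.   0. 112.]
[[[0.28,0.0,0.38,0.0,-0.7,0.0,0],[0.28,0.0,0.37,0.0,-0.7,0.0,0],[0.29,0.0,0.38,0.0,-0.6,0.0,0],[0.28,0.0,0.37,0.0,-0.7,0.0,0],[0.29,0.0,0.37,0.0,-0.7,0.0,0]]]
[[[0.3,0.0,0.37,0.0,-0.7,0.0,0],[0.29,0.0,0.37,0.0,-0.6,0.0,0],[0.3,0.0,0.36,0.0,-0.7,0.0,0],[0.3,0.0,0.37,0.0,-0.7,0.0,0],[0.3,0.0,0.36,0.0,-0.7,0.0,0]]]
```

View pics/s18c.png

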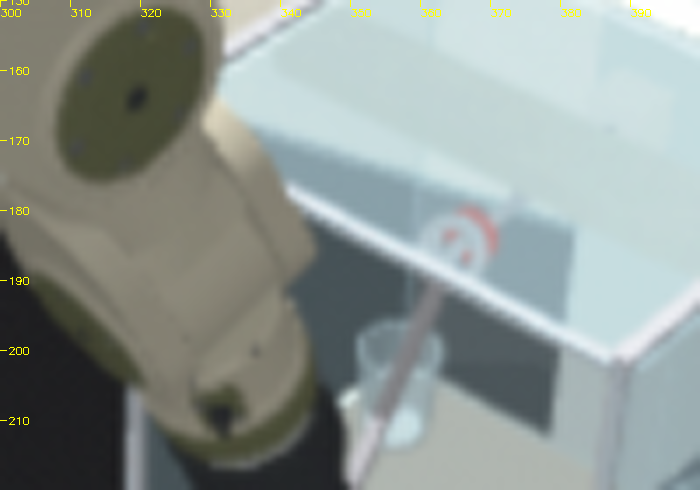

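View pics/t18c.png

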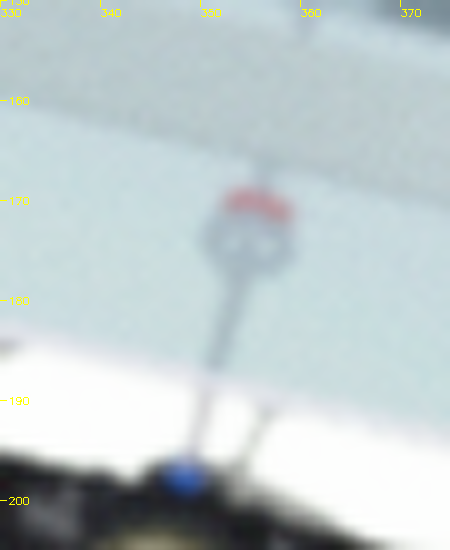

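```bash
python3 - <<'E'
from p import *
s,p,R=st(); g=p+R.apply(G['grip'])
for d in (100,150,200,250,300,350,400):
    c=g-R.apply([d*1e-3,0,0]); print(d,w2cab(c).round(0),"side axis",proj(S,c)[0].round(0)," +z60",proj(S,c+R.apply([0,0,.06]))[0].round(0)," +z80",proj(S,c+R.apply([0,0,.08]))[0].round(0)," -y60",proj(S,c+R.apply([0,-.06,0]))[0].round(0),"top",proj(T,c)[0].round(0),proj(T,c+R.apply([0,0,.06]))[0].round(0))
im=cv2.imread("pics/t18.png")[100:240,280:420]; cv2.imwrite("pics/t18w.png",cv2.resize(im,None,fx=4,fy=4))
im=cv2.imread("pics/s18.png")[60:260,220:420]; cv2.imwrite("pics/s18w.png",cv2.resize(im,None,fx=3,fy=3))
E
```

```text
100 [-61.   0. 203.] side axis [338. 215.]  +z60 [349. 201.]  +z80 [353. 196.]  -y60 [353. 224.] top [345. 206.] [349. 193.]
150 [-82.   0. 248.] side axis [334. 208.]  +z60 [346. 193.]  +z80 [349. 188.]  -y60 [349. 216.] top [345. 210.] [348. 196.]
200 [-103.    0.  293.] side axis [330. 200.]  +z60 [342. 185.]  +z80 [346. 180.]  -y60 [346. 208.] top [344. 214.] [348. 200.]
250 [-124.    0.  338.] side axis [326. 191.]  +z60 [338. 175.]  +z80 [342. 170.]  -y60 [342. 200.] top [343. 219.] [347. 204.]
300 [-146.    0.  384.] side axis [321. 182.]  +z60 [334. 166.]  +z80 [338. 161.]  -y60 [337. 191.] top [342. 223.] [346. 208.]
350 [-167.    0.  429.] side axis [316. 172.]  +z60 [329. 155.]  +z80 [334. 150.]  -y60 [333. 181.] top [341. 228.] [345. 213.]
400 [-188.    0.  474.] side axis [310. 161.]  +z60 [324. 144.]  +z80 [329. 139.]  -y60 [328. 170.] top [340. 233.] [344. 218.]
```

View pics/t18w.png

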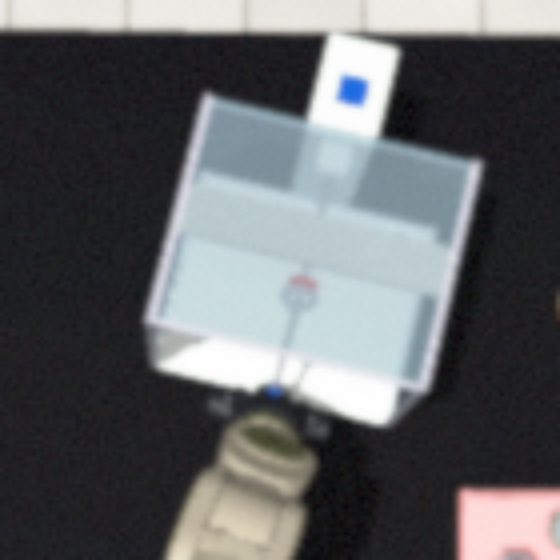

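View pics/s18w.png

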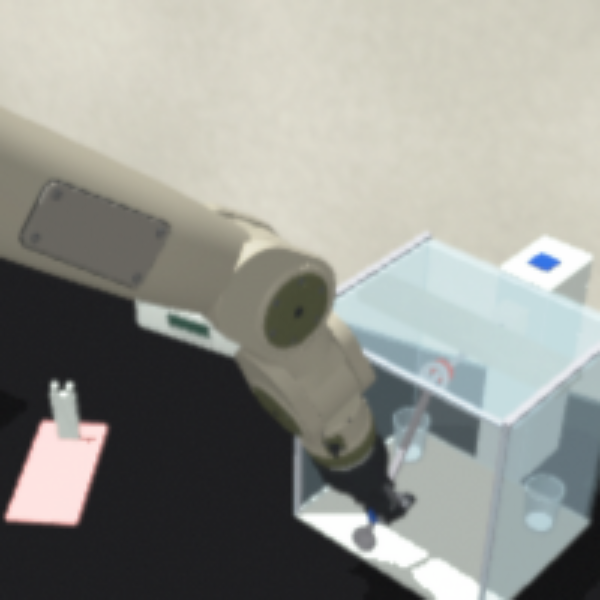

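```bash
python3 gb.py 100 259 68 10
```

```text
now t25.45 bar x 76.8 z 259.4 a 57.2 ring [ 68.6  -0.  246.8] yaw -0.0 F [-4.4  0.8 -3.2] gap 0.0127 Jv 0.036 J [-0.38  0.07 -0.74  0.33  0.06 -0.13] grip [-18.   0. 112.]
[[[0.38,0.0,0.48,0.0,-1.1,0.0,0],[0.38,0.0,0.47,0.0,-1.1,0.0,0],[0.38,0.0,0.47,0.0,-1.0,0.0,0],[0.39,0.0,0.48,0.0,-1.1,0.0,0],[0.39,0.0,0.46,0.0,-1.1,0.0,0]]]
[[[0.4,0.0,0.47,0.0,-1.1,0.0,0],[0.4,0.0,0.46,0.0,-1.0,0.0,0],[0.4,0.0,0.47,0.0,-1.1,0.0,0],[0.41,0.0,0.46,0.0,-1.1,0.0,0],[0.41,0.0,0.45,0.0,-1.1,0.0,0]]]
```

Emit:
drive_tool(plan=[[[0.3,0,0.32,0,-0.8,0,0],[0.38,0,0.44,0,-1.1,0,0],[0.39,0,0.46,0,-1.0,0,0],[0.4,0,0.46,0,-1.1,0,0],[0.4,0,0.46,0,-1.1,0,0]]])

```text
clock: 25.87
tcp_pos: [0.5798, -0.1199, 0.0625]
orientation: [0.862, 0.059, 0.494, -0.103]
wrist_force: [-3.5, 0.9, -2.5]
finger_gap: 0.0121
```

```bash
python3 gb.py 110 258.5 72 10
```

```text
now t25.87 bar x 87.2 z 259.1 a 62.4 ring [ 80.3  -0.  245.8] yaw -0.0 F [-3.6  0.  -2.5] gap 0.0121 Jv 0.445 J [-0.38  0.09 -0.8   0.16  0.07 -0.12] grip [  6.  -0. 104.]
[[[0.37,0.01,0.43,0.0,-1.0,0.0,0],[0.36,0.0,0.43,0.0,-0.9,0.0,0],[0.38,0.0,0.43,0.0,-1.0,0.0,0],[0.37,0.0,0.43,0.0,-0.9,0.0,0],[0.38,0.0,0.42,0.0,-1.0,0.0,0]]]
[[[0.38,0.0,0.42,0.0,-1.0,0.0,0],[0.38,0.0,0.42,0.0,-0.9,0.0,0],[0.39,0.0,0.42,0.0,-1.0,0.0,0],[0.39,0.0,0.42,0.0,-0.9,0.0,0],[0.39,0.0,0.41,0.0,-1.0,0.0,0]]]
```

Emit:
drive_tool(plan=[[[0.38,0,0.41,0,-1.0,0,0],[0.38,0,0.41,0,-0.9,0,0],[0.39,0,0.42,0,-1.0,0,0],[0.39,0,0.42,0,-1.0,0,0],[0.39,0,0.41,0,-1.0,0,0]]])

```text
clock: 26.28
tcp_pos: [0.6075, -0.1267, 0.0579]
orientation: [0.882, 0.054, 0.456, -0.105]
wrist_force: [-3.6, 1.1, -1.7]
finger_gap: 0.0123
```

```bash
python3 gb.py 118 258.5 74 10; python3 - <<'E'
from p import *
shot("side","s19"); shot("top","t19")
crop("s19","s19c",300,140,410,220,7); crop("t19","t19c",330,150,375,205,10)
E
```

```text
now t26.28 bar x 98.4 z 258.6 a 67.4 ring [ 92.7  -0.1 244.7] yaw 0.0 F [-3.7  0.3 -1.7] gap 0.0123 Jv 0.426 J [-0.38  0.13 -0.84 -0.01  0.08 -0.12] grip [31. -0. 97.]
[[[0.28,0.01,0.32,0.0,-0.7,0.0,0],[0.29,0.0,0.33,0.0,-0.6,0.0,0],[0.29,0.0,0.32,0.0,-0.7,0.0,0],[0.28,0.0,0.32,0.0,-0.7,0.0,0],[0.3,0.0,0.31,0.0,-0.6,0.0,0]]]
[[[0.29,0.0,0.32,0.0,-0.7,0.0,0],[0.29,0.0,0.32,0.0,-0.6,0.0,0],[0.3,0.0,0.31,0.0,-0.7,0.0,0],[0.29,0.0,0.31,0.0,-0.7,0.0,0],[0.3,0.0,0.31,0.0,-0.6,0.0,0]]]
```

View pics/s19c.png

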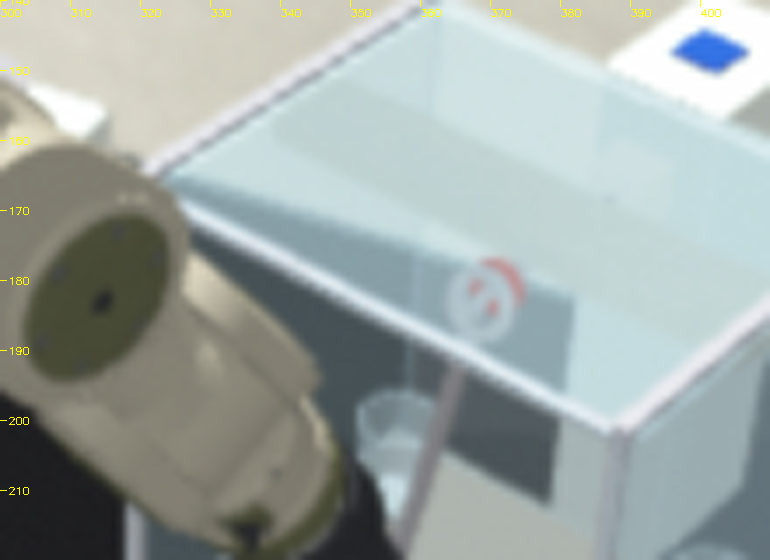

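View pics/t19c.png

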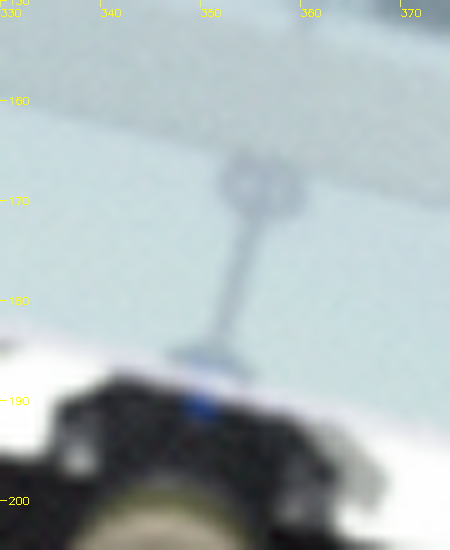

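Emit:
drive_tool(plan=[[[0.36,0,0.4,0,-0.9,0,0],[0.36,0,0.4,0,-0.9,0,0],[0.36,0,0.4,0,-0.9,0,0],[0.36,0,0.39,0,-0.9,0,0],[0.36,0,0.39,0,-0.9,0,0]]])

```text
clock: 26.8
tcp_pos: [0.6327, -0.1328, 0.055]
orientation: [0.899, 0.05, 0.422, -0.107]
wrist_force: [-4.5, 1.1, -1.9]
finger_gap: 0.0122
```

```bash
python3 gb.py 120 258.5 76 10
```

```text
now t26.80 bar x 108.9 z 258.0 a 71.8 ring [104.2  -0.1 243.8] yaw -0.0 F [-4.6  0.  -1.9] gap 0.0122 Jv 0.386 J [-0.38  0.17 -0.88 -0.17  0.09 -0.11] grip [54. -0. 92.]
[[[0.18,0.01,0.19,0.0,-0.4,0.0,0],[0.17,0.0,0.2,0.0,-0.4,0.0,0],[0.18,0.0,0.19,0.0,-0.5,0.0,0],[0.18,0.0,0.19,0.0,-0.4,0.0,0],[0.18,0.0,0.19,0.0,-0.4,0.0,0]]]
[[[0.18,0.0,0.19,0.0,-0.4,0.0,0],[0.18,0.0,0.19,0.0,-0.5,0.0,0],[0.18,0.0,0.19,0.0,-0.4,0.0,0],[0.18,0.0,0.19,0.0,-0.4,0.0,0],[0.18,0.0,0.19,0.0,-0.4,0.0,0]]]
```

Slower now, since the rigid stop could sit a few mm off my estimate (expected at bar x ≈ 127).

Emit:
drive_tool(plan=[[[0.22,0,0.22,0,-0.6,0,0],[0.22,0,0.22,0,-0.6,0,0],[0.22,0,0.22,0,-0.6,0,0],[0.2,0,0.2,0,-0.5,0,0],[0.16,0,0.16,0,-0.4,0,0]]])

```text
clock: 27.22
tcp_pos: [0.6466, -0.1361, 0.0537]
orientation: [0.909, 0.048, 0.4, -0.108]
wrist_force: [-3.8, -0.1, 0.8]
finger_gap: 0.0122
```

```bash
python3 gb.py 122 258.5 75.5 5
```

```text
now t27.22 bar x 113.6 z 257.6 a 74.5 ring [109.6  -0.1 243.1] yaw -0.0 F [-3.7 -1.   0.8] gap 0.0122 Jv 0.171 J [-0.38  0.2  -0.9  -0.27  0.09 -0.1 ] grip [67. -0. 89.]
[[[0.15,0.01,0.19,0.0,-0.2,0.0,0],[0.16,0.0,0.19,0.0,-0.2,0.0,0],[0.15,0.0,0.18,0.0,-0.2,0.0,0],[0.15,0.0,0.19,0.0,-0.2,0.0,0],[0.16,0.0,0.19,0.0,-0.2,0.0,0]]]
```

Emit:
drive_tool(plan=[[[0.08,0,0.1,0,0,0,0],[0.08,0,0.1,0,0,0,0],[0.08,0,0.1,0,0,0,0],[0.08,0,0.1,0,0,0,0],[0.08,0,0.1,0,0,0,0]]])

```text
clock: 27.63
tcp_pos: [0.6519, -0.1373, 0.0532]
orientation: [0.908, 0.048, 0.401, -0.108]
wrist_force: [-3.8, 0.5, 0.4]
finger_gap: 0.0121
```

```bash
python3 gb.py 124 258.5 75 5
```

```text
now t27.63 bar x 119.6 z 257.1 a 74.3 ring [115.5   0.  242.6] yaw -0.0 F [-3.8 -0.4  0.4] gap 0.0121 Jv 0.034 J [-0.37  0.21 -0.89 -0.26  0.09 -0.1 ] grip [72.  0. 89.]
[[[0.07,0.0,0.12,0.0,-0.1,0.0,0],[0.08,0.0,0.12,0.0,-0.2,0.0,0],[0.07,0.0,0.11,0.0,-0.1,0.0,0],[0.07,0.0,0.12,0.0,-0.1,0.0,0],[0.08,0.0,0.12,0.0,-0.2,0.0,0]]]
```

Emit:
drive_tool(plan=[[[0.05,0,0.08,0,0,0,0],[0.05,0,0.08,0,0,0,0],[0.05,0,0.08,0,0,0,0],[0.05,0,0.08,0,0,0,0],[0,0,0,0,0,0,0]]])

```text
clock: 28.05
tcp_pos: [0.6552, -0.1381, 0.0535]
orientation: [0.908, 0.048, 0.402, -0.108]
wrist_force: [-4.4, 1.1, -1.8]
finger_gap: 0.0122
```

Emit:
drive_tool(plan=[[[0.04,0,0.05,0,0,0,0],[0.04,0,0.05,0,0,0,0],[0.04,0,0.05,0,0,0,0],[0,0,0,0,0,0,0],[0,0,0,0,0,0,0]]])

```text
clock: 28.47
tcp_pos: [0.657, -0.1384, 0.0536]
orientation: [0.908, 0.048, 0.402, -0.108]
wrist_force: [-3.9, 0.5, -2.8]
finger_gap: 0.0122
```

```bash
python3 gb.py 127 258.5 75 5
```

```text
now t28.47 bar x 124.9 z 257.4 a 74.3 ring [120.8   0.1 243. ] yaw -0.0 F [-3.9 -0.4 -2.8] gap 0.0122 Jv 0.005 J [-0.37  0.22 -0.88 -0.26  0.09 -0.1 ] grip [78.  0. 89.]
[[[0.05,-0.01,0.08,0.0,-0.1,0.0,0],[0.05,0.0,0.08,0.0,-0.2,0.0,0],[0.05,0.0,0.08,0.0,-0.1,0.0,0],[0.04,0.0,0.08,0.0,-0.2,0.0,0],[0.05,0.0,0.08,0.0,-0.1,0.0,0]]]
```

Emit:
drive_tool(plan=[[[0.04,0,0.05,0,0,0,0],[0.04,0,0.05,0,0,0,0],[0.04,0,0.05,0,0,0,0],[0,0,0,0,0,0,0],[0,0,0,0,0,0,0]]])

```text
clock: 28.88
tcp_pos: [0.6593, -0.139, 0.0542]
orientation: [0.908, 0.048, 0.401, -0.108]
wrist_force: [-3.6, 0.9, -3.6]
finger_gap: 0.0125
```

```bash
python3 gb.py 127 258.5 75 5
```

```text
now t28.88 bar x 127.0 z 258.0 a 74.3 ring [123.    0.1 243.6] yaw -0.0 F [-3.7  0.1 -3.6] gap 0.0125 Jv 0.002 J [-0.37  0.22 -0.87 -0.26  0.09 -0.1 ] grip [80.  0. 90.]
[[[0.03,-0.01,0.04,0.0,-0.1,0.0,0],[0.02,0.0,0.04,0.0,-0.2,0.0,0],[0.03,0.0,0.03,0.0,-0.1,0.0,0],[0.03,0.0,0.04,0.0,-0.1,0.0,0],[0.02,0.0,0.04,0.0,-0.2,0.0,0]]]
```

Emit:
drive_tool(plan=[[[0.05,0,0.05,0,0,0,0],[0.05,0,0.05,0,0,0,0],[0,0,0,0,0,0,0],[0,0,0,0,0,0,0],[0,0,0,0,0,0,0]]])

```text
clock: 29.3
tcp_pos: [0.6603, -0.1392, 0.0539]
orientation: [0.908, 0.048, 0.402, -0.108]
wrist_force: [-6.0, 1.7, -3.0]
finger_gap: 0.012
```

Emit:
drive_tool(plan=[[[0.05,0,0.05,0,0,0,0],[0.04,0,0.04,0,0,0,0],[0,0,0,0,0,0,0],[0,0,0,0,0,0,0],[0,0,0,0,0,0,0]]])

```text
clock: 29.72
tcp_pos: [0.6612, -0.1394, 0.0536]
orientation: [0.908, 0.048, 0.402, -0.108]
wrist_force: [-7.3, 2.2, -2.2]
finger_gap: 0.0124
```

```bash
python3 gb.py 127 258.5 75 5; python3 - <<'E'
from p import *
shot("side","s20"); shot("top","t20")
crop("s20","s20c",340,150,410,210,10); crop("t20","t20c",335,145,375,195,12)
print(proj(S,np.array([cab2w(c)-[.0005,.0045,0] for c in [(131,0,264),(131,0,250),(98,0,275)]])),proj(T,np.array([cab2w(c)-[.0005,.0045,0] for c in [(131,0,264),(131,0,250)]])))
E
```

```text
now t29.72 bar x 129.2 z 257.4 a 74.3 ring [125.2   0.1 243. ] yaw -0.0 F [-7.6  0.4 -2.2] gap 0.0124 Jv 0.002 J [-0.37  0.23 -0.87 -0.25  0.09 -0.1 ] grip [82.  0. 89.]
[[[-0.01,-0.01,0.02,0.0,-0.1,0.0,0],[-0.01,0.0,0.01,0.0,-0.2,0.0,0],[-0.01,0.0,0.02,0.0,-0.1,0.0,0],[-0.01,0.0,0.02,0.0,-0.2,0.0,0],[-0.01,0.0,0.01,0.0,-0.1,0.0,0]]]
[[376.5275 173.8274]
 [376.1228 177.208 ]
 [370.9479 175.4857]] [[358.6438 158.8449]
 [358.3777 159.597 ]]
```

View pics/s20c.png

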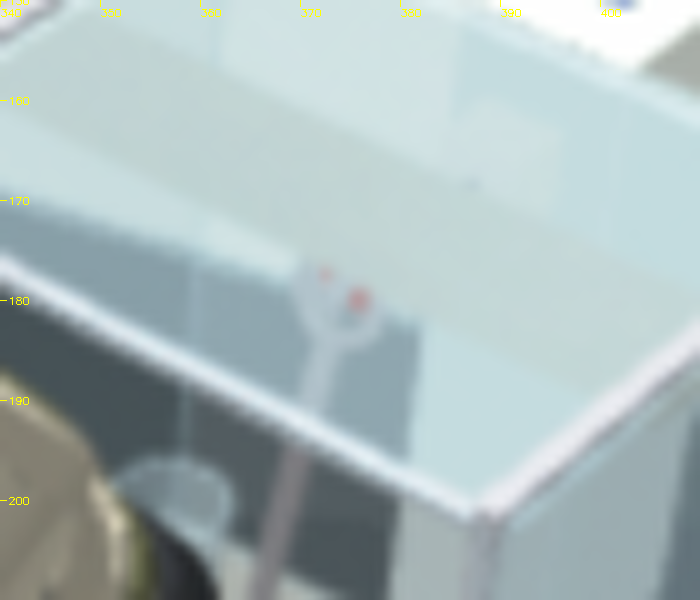

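View pics/t20c.png

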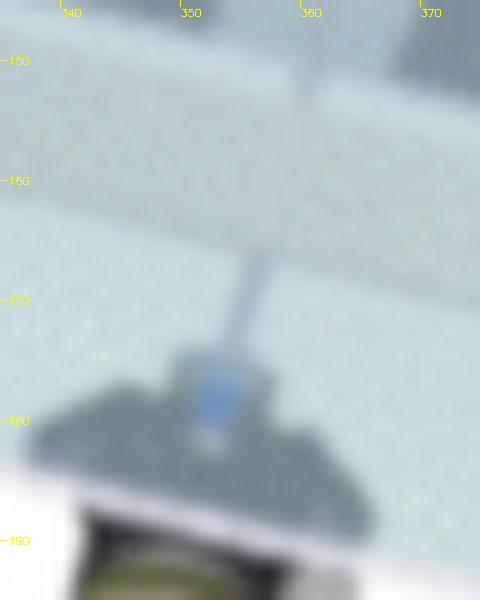

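Emit:
drive_tool(plan=[[[0.05,0,0.05,0,0,0,0],[0.03,0,0.03,0,0,0,0],[0,0,0,0,0,0,0],[0,0,0,0,0,0,0],[0,0,0,0,0,0,0]]])

```text
clock: 30.23
tcp_pos: [0.662, -0.1396, 0.0533]
orientation: [0.908, 0.048, 0.402, -0.108]
wrist_force: [-8.0, 2.0, -3.8]
finger_gap: 0.0123
```

```bash
python3 gb.py 127 259 75 5
```

```text
now t30.23 bar x 130.2 z 257.1 a 74.3 ring [126.1   0.1 242.7] yaw -0.0 F [-8.2  0.1 -3.8] gap 0.0123 Jv 0.001 J [-0.37  0.23 -0.86 -0.25  0.09 -0.1 ] grip [83.  0. 89.]
[[[-0.03,-0.01,0.02,0.0,-0.1,0.0,0],[-0.03,0.0,0.01,0.0,-0.2,0.0,0],[-0.04,0.0,0.02,0.0,-0.1,0.0,0],[-0.03,0.0,0.01,0.0,-0.2,0.0,0],[-0.03,0.0,0.02,0.0,-0.1,0.0,0]]]
```

Emit:
drive_tool(plan=[[[-0.13,0,-0.15,0,0,0,0],[-0.13,0,-0.15,0,0,0,0],[-0.07,0,-0.07,0,0,0,0],[0,0,0,0,0,0,0],[0,0,0,0,0,0,0]]])

```text
clock: 30.65
tcp_pos: [0.6588, -0.139, 0.0546]
orientation: [0.909, 0.048, 0.401, -0.108]
wrist_force: [-2.3, 0.6, -2.1]
finger_gap: 0.0118
```

```bash
python3 gb.py 118.7 258.5 74.3 5
```

```text
now t30.65 bar x 126.3 z 258.5 a 74.4 ring [122.3  -0.  244. ] yaw -0.0 F [-2.3  0.  -2.1] gap 0.0118 Jv 0.003 J [-0.37  0.22 -0.87 -0.26  0.09 -0.1 ] grip [79.  0. 90.]
[[[-0.11,0.01,-0.12,0.0,0.0,0.0,0],[-0.11,0.0,-0.12,0.0,0.0,0.0,0],[-0.11,0.0,-0.11,0.0,0.1,0.0,0],[-0.11,0.0,-0.12,0.0,0.0,0.0,0],[-0.1,0.0,-0.12,0.0,0.0,0.0,0]]]
```

Emit:
drive_tool(plan=[[[-0.15,0,-0.17,0,0,0,0],[-0.15,0,-0.17,0,0,0,0],[-0.15,0,-0.16,0,0,0,0],[-0.15,0,-0.16,0,0,0,0],[-0.1,0,-0.11,0,0,0,0]]])

```text
clock: 31.07
tcp_pos: [0.6482, -0.1364, 0.0545]
orientation: [0.908, 0.048, 0.401, -0.108]
wrist_force: [0.1, -0.1, -1.6]
finger_gap: 0.0121
```

```bash
python3 gb.py 115.5 255 74.3 5;  python3 - <<'E'
from p import *
shot("side","s21");crop("s21","s21c",340,150,410,210,10)
E
```

```text
now t31.07 bar x 115.5 z 258.3 a 74.4 ring [111.4  -0.  243.9] yaw -0.0 F [ 0.2 -0.  -1.6] gap 0.0121 Jv 0.04 J [-0.37  0.2  -0.9  -0.27  0.09 -0.1 ] grip [68.  0. 90.]
[[[0.04,0.01,-0.05,0.0,0.0,0.0,0],[0.05,0.0,-0.05,0.0,0.0,0.0,0],[0.04,0.0,-0.05,0.0,0.1,0.0,0],[0.05,0.0,-0.05,0.0,0.0,0.0,0],[0.04,0.0,-0.05,0.0,0.0,0.0,0]]]
```

View pics/s21c.png

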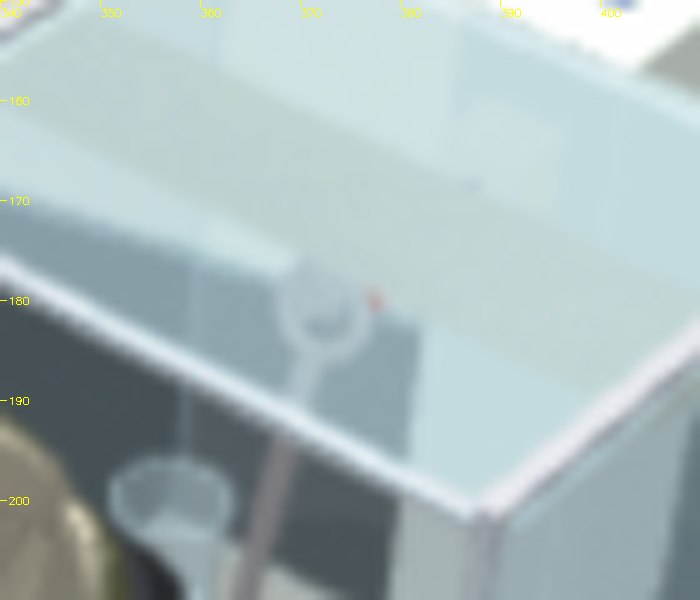

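Emit:
drive_tool(plan=[[[0.04,0,-0.04,0,0,0,0],[0.05,0,-0.05,0,0,0,0],[0.05,0,-0.05,0,0,0,0],[0.05,0,-0.05,0,0,0,0],[0,0,0,0,0,0,0]]])

```text
clock: 31.53
tcp_pos: [0.6479, -0.1363, 0.0511]
orientation: [0.908, 0.048, 0.401, -0.108]
wrist_force: [-0.3, -0.4, -1.1]
finger_gap: 0.0126
```

```bash
python3 gb.py 115.5 255.5 86 15
```

```text
now t31.53 bar x 115.4 z 254.9 a 74.3 ring [111.3   0.  240.5] yaw -0.0 F [-0.2 -0.5 -1.1] gap 0.0126 Jv 0.005 J [-0.37  0.21 -0.9  -0.27  0.09 -0.1 ] grip [68.  0. 86.]
[[[0.2,0.0,0.2,0.0,-0.8,0.0,0],[0.19,0.0,0.19,0.0,-0.8,0.0,0],[0.2,0.0,0.2,0.0,-0.7,0.0,0],[0.2,0.0,0.2,0.0,-0.8,0.0,0],[0.19,0.0,0.19,0.0,-0.8,0.0,0]]]
[[[0.2,0.0,0.2,0.0,-0.8,0.0,0],[0.2,0.0,0.2,0.0,-0.7,0.0,0],[0.19,0.0,0.19,0.0,-0.8,0.0,0],[0.2,0.0,0.2,0.0,-0.8,0.0,0],[0.2,0.0,0.2,0.0,-0.8,0.0,0]]]
[[[0.19,0.0,0.19,0.0,-0.8,0.0,0],[0.2,0.0,0.2,0.0,-0.7,0.0,0],[0.2,0.0,0.2,0.0,-0.8,0.0,0],[0.2,0.0,0.19,0.0,-0.8,0.0,0],[0.19,0.0,0.2,0.0,-0.8,0.0,0]]]
```

Emit:
drive_tool(plan=[[[0.04,0,-0.04,0,0,0,0],[0.04,0,-0.03,0,0,0,0],[0.04,0,-0.03,0,0,0,0],[0,0,0,0,0,0,0],[0,0,0,0,0,0,0]]])

```text
clock: 31.95
tcp_pos: [0.6482, -0.1365, 0.0501]
orientation: [0.908, 0.048, 0.401, -0.108]
wrist_force: [-0.7, 0.2, 0.7]
finger_gap: 0.0123
```

```bash
python3 gb.py 115.5 253.5 86 5
```

```text
now t31.95 bar x 115.6 z 253.9 a 74.4 ring [111.5  -0.  239.5] yaw -0.0 F [-0.7  0.1  0.7] gap 0.0123 Jv 0.003 J [-0.37  0.21 -0.9  -0.28  0.09 -0.1 ] grip [68. -0. 85.]
[[[0.59,0.01,0.58,0.0,-2.3,0.0,0],[0.59,0.0,0.58,0.0,-2.3,0.0,0],[0.59,0.0,0.57,0.0,-2.4,0.0,0],[0.59,0.0,0.58,0.0,-2.3,0.0,0],[0.59,0.0,0.58,0.0,-2.3,0.0,0]]]
```

```bash
python3 gb.py 115.6 254.3 84 15; python3 - <<'E'
from p import *
import kin
for a in (80,84,86,88):
    q,R=pose((115.6-15*np.cos(np.radians(a)),0,254-15*np.sin(np.radians(a))),a); t=R.as_matrix()[:,0]
    print(a,kin.ik(np.hypot(*q[:2]),q[2],np.arctan2(-t[2],np.hypot(t[0],t[1]))))
E
```

```text
now t31.95 bar x 115.6 z 253.9 a 74.4 ring [111.5  -0.  239.5] yaw -0.0 F [-0.7  0.1  0.7] gap 0.0123 Jv 0.003 J [-0.37  0.21 -0.9  -0.28  0.09 -0.1 ] grip [68. -0. 85.]
[[[0.16,0.01,0.16,0.0,-0.6,0.0,0],[0.16,0.0,0.16,0.0,-0.7,0.0,0],[0.17,0.0,0.16,0.0,-0.6,0.0,0],[0.16,0.0,0.16,0.0,-0.7,0.0,0],[0.16,0.0,0.16,0.0,-0.6,0.0,0]]]
[[[0.16,0.0,0.17,0.0,-0.6,0.0,0],[0.17,0.0,0.16,0.0,-0.7,0.0,0],[0.16,0.0,0.16,0.0,-0.6,0.0,0],[0.16,0.0,0.16,0.0,-0.7,0.0,0],[0.16,0.0,0.16,0.0,-0.6,0.0,0]]]
[[[0.17,0.0,0.16,0.0,-0.6,0.0,0],[0.16,0.0,0.16,0.0,-0.7,0.0,0],[0.16,0.0,0.16,0.0,-0.6,0.0,0],[0.17,0.0,0.16,0.0,-0.7,0.0,0],[0.16,0.0,0.16,0.0,-0.6,0.0,0]]]
80 [ 0.2785 -0.9546 -0.4998]
84 [ 0.3336 -0.9895 -0.6596]
86 [ 0.3646 -1.0044 -0.7404]
88 [ 0.3977 -1.0175 -0.8215]
```

Emit:
drive_tool(plan=[[[0.15,0,0.17,0,-0.6,0,0],[0.16,0,0.17,0,-0.7,0,0],[0.17,0,0.16,0,-0.6,0,0],[0.16,0,0.16,0,-0.7,0,0],[0.16,0,0.16,0,-0.6,0,0]]])

```text
clock: 32.37
tcp_pos: [0.6592, -0.139, 0.0495]
orientation: [0.919, 0.045, 0.375, -0.11]
wrist_force: [-0.7, 0.2, -0.1]
finger_gap: 0.0124
```

Emit:
drive_tool(plan=[[[0.16,0,0.17,0,-0.6,0,0],[0.17,0,0.16,0,-0.7,0,0],[0.16,0,0.16,0,-0.6,0,0],[0.16,0,0.16,0,-0.7,0,0],[0.16,0,0.16,0,-0.6,0,0]]])

```text
clock: 32.78
tcp_pos: [0.6702, -0.1417, 0.0497]
orientation: [0.929, 0.042, 0.35, -0.111]
wrist_force: [-1.3, 0.3, -1.3]
finger_gap: 0.0128
```

```bash
python3 gb.py 115.6 254.3 85 10
```

```text
now t32.78 bar x 115.4 z 253.8 a 80.8 ring [113.  -0. 239.] yaw -0.0 F [-1.3 -0.  -1.3] gap 0.0128 Jv 0.279 J [-0.38  0.28 -0.97 -0.53  0.1  -0.09] grip [87.  0. 81.]
[[[0.11,0.0,0.11,0.0,-0.4,0.0,0],[0.1,0.0,0.11,0.0,-0.4,0.0,0],[0.11,0.0,0.11,0.0,-0.5,0.0,0],[0.11,0.0,0.11,0.0,-0.4,0.0,0],[0.1,0.0,0.11,0.0,-0.4,0.0,0]]]
[[[0.11,0.0,0.11,0.0,-0.4,0.0,0],[0.11,0.0,0.11,0.0,-0.5,0.0,0],[0.1,0.0,0.11,0.0,-0.4,0.0,0],[0.11,0.0,0.11,0.0,-0.4,0.0,0],[0.11,0.0,0.11,0.0,-0.4,0.0,0]]]
```

Emit:
drive_tool(plan=[[[0.12,0,0.14,0,-0.5,0,0],[0.12,0,0.14,0,-0.5,0,0],[0.12,0,0.14,0,-0.5,0,0],[0.12,0,0.14,0,-0.5,0,0],[0.12,0,0.14,0,-0.5,0,0]]])

```text
clock: 33.2
tcp_pos: [0.6793, -0.1439, 0.0515]
orientation: [0.937, 0.039, 0.329, -0.112]
wrist_force: [-0.9, 0.3, -0.4]
finger_gap: 0.0123
```

Emit:
drive_tool(plan=[[[0.06,0,0.07,0,-0.3,0,0],[0.04,0,0.04,0,-0.2,0,0],[0,0,0,0,0,0,0],[0,0,0,0,0,0,0],[0,0,0,0,0,0,0]]])

```text
clock: 33.62
tcp_pos: [0.6806, -0.1442, 0.0518]
orientation: [0.938, 0.039, 0.325, -0.112]
wrist_force: [0.3, 0.1, -1.1]
finger_gap: 0.0123
```

```bash
python3 gb.py 115.6 254.3 85 5; python3 - <<'E'
from p import *
shot("side","s22");crop("s22","s22c",300,140,420,270,4); shot("wrist","w22")
shot("top","t22");crop("t22","t22c",320,130,390,210,7)
E
```

```text
now t33.62 bar x 115.5 z 255.1 a 83.8 ring [113.8   0.  240.2] yaw -0.0 F [ 0.3  0.2 -1.1] gap 0.0123 Jv 0.003 J [-0.38  0.32 -0.99 -0.64  0.11 -0.09] grip [96.  0. 81.]
[[[0.08,0.0,0.05,0.0,-0.2,0.0,0],[0.07,0.0,0.05,0.0,-0.3,0.0,0],[0.08,0.0,0.05,0.0,-0.2,0.0,0],[0.07,0.0,0.05,0.0,-0.3,0.0,0],[0.08,0.0,0.05,0.0,-0.2,0.0,0]]]
```

View pics/s22c.png

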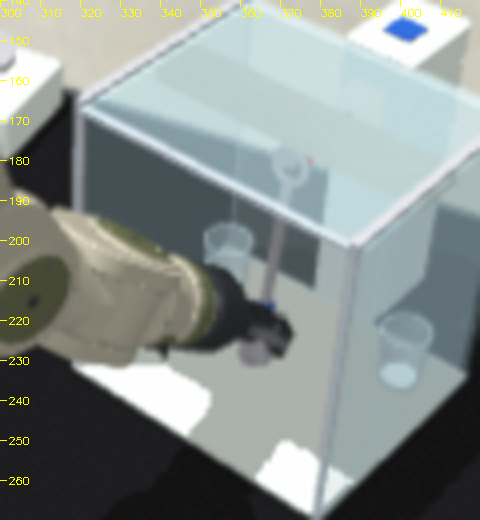

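View pics/w22.png

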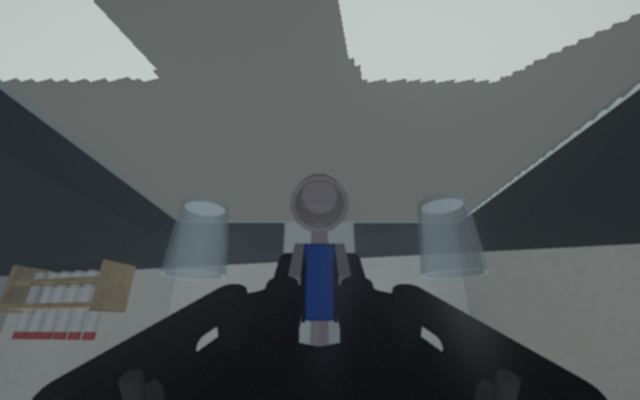

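View pics/t22c.png

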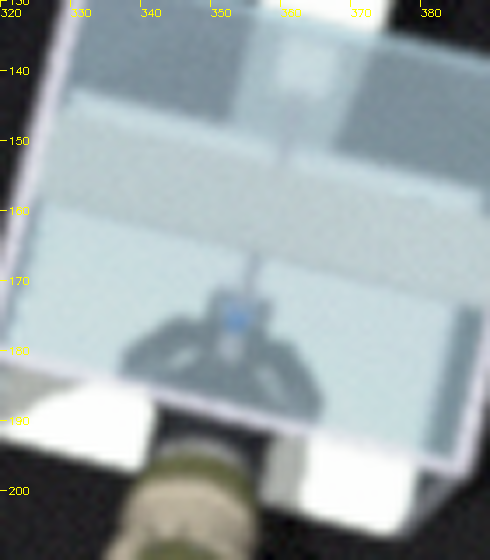

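Emit:
drive_tool(plan=[[[0.04,0,-0.05,0,0,0,0],[0.03,0,-0.04,0,0,0,0],[0,0,0,0,0,0,0],[0,0,0,0,0,0,0],[0,0,0,0,0,0,0]]])

```text
clock: 34.18
tcp_pos: [0.6805, -0.1442, 0.0506]
orientation: [0.938, 0.039, 0.325, -0.112]
wrist_force: [0.1, 0.6, -0.8]
finger_gap: 0.012
```

```bash
python3 gb.py 115.6 254.3 85 5
```

```text
now t34.18 bar x 115.4 z 254.0 a 83.8 ring [113.8  -0.  239.1] yaw -0.0 F [-0.   0.7 -0.8] gap 0.0120 Jv 0.002 J [-0.38  0.33 -1.   -0.65  0.11 -0.09] grip [96.  0. 80.]
[[[0.06,0.0,0.07,0.0,-0.2,0.0,0],[0.07,0.0,0.07,0.0,-0.3,0.0,0],[0.06,0.0,0.07,0.0,-0.2,0.0,0],[0.06,0.0,0.07,0.0,-0.3,0.0,0],[0.06,0.0,0.07,0.0,-0.2,0.0,0]]]
```

Another millimetre down to make sure the bar carries the weight before letting go.

Emit:
drive_tool(plan=[[[0.04,0,-0.05,0,0,0,0],[0.03,0,-0.04,0,0,0,0],[0,0,0,0,0,0,0],[0,0,0,0,0,0,0],[0,0,0,0,0,0,0]]])

```text
clock: 34.6
tcp_pos: [0.6812, -0.1444, 0.0503]
orientation: [0.938, 0.039, 0.325, -0.112]
wrist_force: [-1.1, 0.4, 3.1]
finger_gap: 0.0123
```

```bash
python3 gb.py 115.6 254.3 85 5
```

```text
now t34.60 bar x 115.7 z 253.6 a 83.8 ring [114.1  -0.  238.7] yaw -0.0 F [-1.2  0.1  3.1] gap 0.0123 Jv 0.002 J [-0.38  0.33 -1.   -0.65  0.11 -0.09] grip [97. -0. 80.]
[[[0.05,0.01,0.07,0.0,-0.2,0.0,0],[0.05,0.0,0.06,0.0,-0.3,0.0,0],[0.04,0.0,0.07,0.0,-0.2,0.0,0],[0.05,0.0,0.06,0.0,-0.2,0.0,0],[0.05,0.0,0.07,0.0,-0.3,0.0,0]]]
```

Emit:
drive_tool(plan=[[[-0.03,0,0.03,0,0,0,0],[0,0,0,0,0,0,0],[0,0,0,0,0,0,0],[0,0,0,0,0,0,0.12],[0,0,0,0,0,0,0.16]]], squeeze=20)

```text
clock: 35.02
tcp_pos: [0.6807, -0.1443, 0.0501]
orientation: [0.938, 0.039, 0.325, -0.112]
wrist_force: [-0.9, -0.1, 3.2]
finger_gap: 0.0137
```

Emit:
drive_tool(plan=[[[0,0,0,0,0,0,0.2],[0,0,0,0,0,0,0.25],[0,0,0,0,0,0,0.35],[0,0,0,0,0,0,0.5],[0,0,0,0,0,0,0.6]]])

```text
clock: 35.43
tcp_pos: [0.6801, -0.1441, 0.0493]
orientation: [0.938, 0.039, 0.326, -0.112]
wrist_force: [0.1, 0.6, -1.0]
finger_gap: 0.051
```

```bash
python3 - <<'E'
from p import *
s,p,R=st(); print(s['clock'],p,s['finger_gap'],s['wrist_force'])
shot("side","s23");crop("s23","s23c",300,140,420,270,4); shot("wrist","w23")
E
```

```text
35.4333 [ 0.6801 -0.1441  0.0493] 0.0509618216794284 [ 0.1464  0.6309 -1.039 ]
```

View pics/s23c.png

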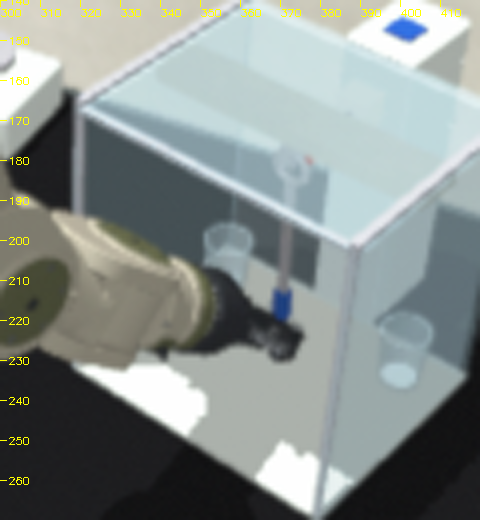

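View pics/w23.png

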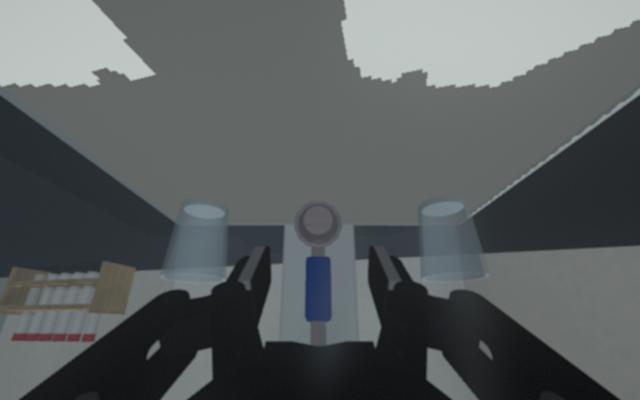

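Emit:
drive_tool(plan=[[[-1.0,0,0,0,0,0,0.6],[-2.0,0,0,0,0,0,0.6],[-2.5,0,0,0,0,0,0.6],[-2.5,0,0,0,0,0,0.6],[-2.5,0,0,0,0,0,0.6]]])

```text
clock: 35.95
tcp_pos: [0.6181, -0.1287, 0.126]
orientation: [0.934, 0.04, 0.337, -0.111]
wrist_force: [0.3, -0.3, 1.4]
finger_gap: 0.0513
```

Emit:
drive_tool(plan=[[[-2.0,0,0,0,0,0,0.6],[-1.5,0,0,0,0,0,0.6],[-1,0,0,0,0,0,0.6],[-0.5,0,0,0,0,0,0.6],[0,0,0,0,0,0,0.6]]])

```text
clock: 36.37
tcp_pos: [0.5854, -0.1207, 0.1623]
orientation: [0.933, 0.04, 0.339, -0.111]
wrist_force: [0.5, 0.5, -0.3]
finger_gap: 0.051
```

Emit:
drive_tool(plan=[[[0,0,0,0,0,0,0.6],[0,0,0,0,0,0,0.6],[0,0,0,0,0,0,0.6],[0,0,0,0,0,0,0.6],[0,0,0,0,0,0,0.6]]])

```text
clock: 36.78
tcp_pos: [0.5854, -0.1207, 0.1603]
orientation: [0.933, 0.041, 0.34, -0.111]
wrist_force: [0.5, 0.0, -0.0]
finger_gap: 0.0512
```

```bash
python3 - <<'E'
from p import *
s,p,R=st(); print(s['clock'],w2cab(p),s['joint_pos'],s['wrist_force'])
shot("side","s24");crop("s24","s24c",300,140,420,270,4); shot("wrist","w24"); shot("top","t24");crop("t24","t24c",320,130,390,210,7)
E
```

```text
36.7833 [ 37.0871   0.531  160.2988] [-0.412  -0.1338 -1.0267 -0.1854  0.134  -0.113 ] [ 0.4636  0.0293 -0.0281]
```

View pics/s24c.png

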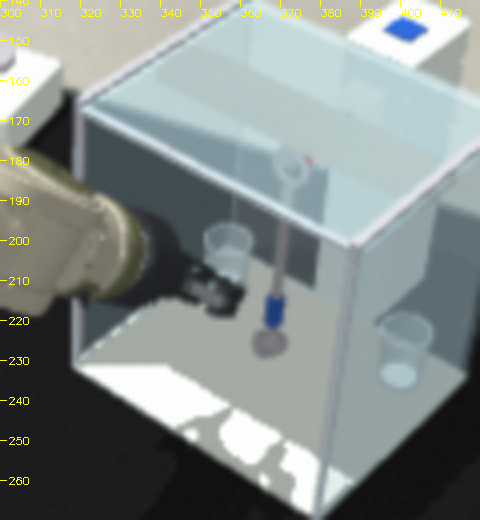

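View pics/w24.png

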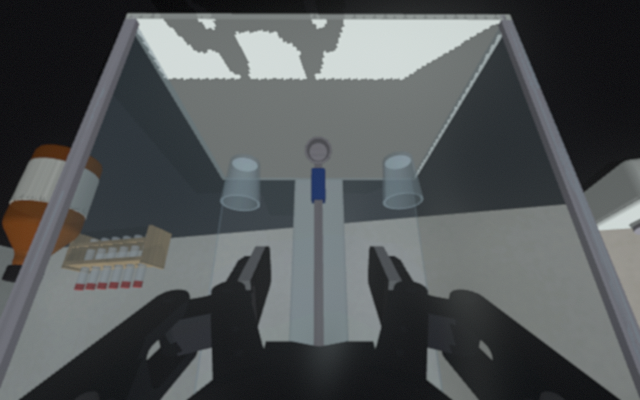

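View pics/t24c.png

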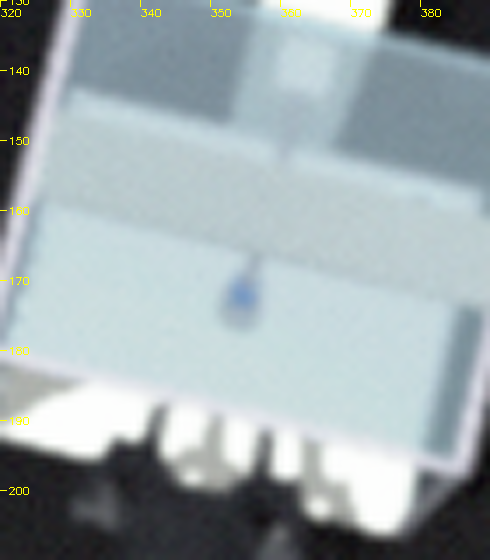

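Emit:
drive_tool(plan=[[[0,0,0,0,0.6,0,0.6],[0,0,0,0,0.9,0,0.6],[0,0,0,0,0.9,0,0.6],[0,0,0,0,0.6,0,0.6],[0,0,0,0,0,0,0.6]]])

```text
clock: 37.35
tcp_pos: [0.5863, -0.1211, 0.1622]
orientation: [0.924, 0.043, 0.364, -0.11]
wrist_force: [0.2, 0.6, -0.5]
finger_gap: 0.0512
```

Emit:
drive_tool(plan=[[[0,0,0,0,0,0,0.6],[0,0,0,0,0,0,0.6],[0,0,0,0,0,0,0.6],[0,0,0,0,0,0,0.6],[0,0,0,0,0,0,0.6]]])

```text
clock: 37.77
tcp_pos: [0.5853, -0.1206, 0.1608]
orientation: [0.924, 0.044, 0.364, -0.11]
wrist_force: [0.5, -0.2, -0.1]
finger_gap: 0.0511
```

Emit:
drive_tool(plan=[[[0,0,0,0,0,0,0.6],[0,0,0,0,0,0,0.6],[0,0,0,0,0,0,0.6],[0,0,0,0,0,0,0.6],[0,0,0,0,0,0,0.6]]])

```text
clock: 38.18
tcp_pos: [0.5855, -0.1207, 0.1612]
orientation: [0.924, 0.043, 0.364, -0.11]
wrist_force: [-0.3, -0.4, -0.9]
finger_gap: 0.0511
```

Emit:
drive_tool(plan=[[[0,0,0,0,0,0,0.6],[0,0,0,0,0,0,0.6],[0,0,0,0,0,0,0.6],[0,0,0,0,0,0,0.6],[0,0,0,0,0,0,0.6]]])

```text
clock: 38.6
tcp_pos: [0.5855, -0.1207, 0.1611]
orientation: [0.924, 0.043, 0.364, -0.11]
wrist_force: [-0.8, -0.6, 0.3]
finger_gap: 0.0512
```

```bash
python3 - <<'E'
from p import *
s,p,R=st(); print(s['clock'],s['joint_pos'])
# track blue centroid over successive frames (0.05 s each)
for k in range(16):
    im=env.read_camera("side").astype(int)[200:240,350:390]; m=(im[:,:,2]-im[:,:,0]>50)&(im[:,:,2]-im[:,:,1]>30); ys,xs=np.nonzero(m); print((round(xs.mean()+350,2),round(ys.mean()+200,2),len(xs)) if len(xs) else None,end=' ')
print(env.get_state()['clock'])
E
```

```text
38.6 [-0.4063 -0.1347 -0.9669 -0.074   0.1238 -0.116 ]
(np.float64(368.25), np.float64(217.71), 28) (np.float64(368.25), np.float64(217.71), 28) (np.float64(368.25), np.float64(217.71), 28) (np.float64(368.25), np.float64(217.71), 28) (np.float64(368.25), np.float64(217.71), 28) (np.float64(368.25), np.float64(217.71), 28) (np.float64(368.25), np.float64(217.71), 28) (np.float64(368.25), np.float64(217.71), 28) (np.float64(368.25), np.float64(217.71), 28) (np.float64(368.25), np.float64(217.71), 28) (np.float64(368.25), np.float64(217.71), 28) (np.float64(368.25), np.float64(217.71), 28) (np.float64(368.25), np.float64(217.71), 28) (np.float64(368.25), np.float64(217.71), 28) (np.float64(368.25), np.float64(217.71), 28) (np.float64(368.25), np.float64(217.71), 28) 39.4
```

```bash
python3 - <<'E'
from p import *
sh=np.array([.0005,.0045,0])
for x in (112,115,117.5,120,123):
    print(x,proj(S,np.array([cab2w(c)-sh for c in [(x,0,240),(x,0,80)]])).round(1).tolist(),proj(T,np.array([cab2w(c)-sh for c in [(x,0,240),(x,0,225)]])).round(1).tolist())
shot("side","s25");crop("s25","s25c",350,165,400,215,12); shot("top","t25");crop("t25","t25c",340,150,370,190,14)
shot("wrist","w25"); cm=wcam(); print(proj(cm,np.array([cab2w(c) for c in [(117,0,240),(117,0,80)]])))
E
```

```text
112 [[372.5, 182.1], [368.5, 217.6]] [[357.1, 164.6], [356.8, 165.3]]
115 [[373.0, 181.7], [369.0, 217.2]] [[357.3, 163.9], [357.0, 164.6]]
117.5 [[373.5, 181.4], [369.4, 216.9]] [[357.4, 163.3], [357.1, 164.0]]
120 [[373.9, 181.0], [369.8, 216.5]] [[357.6, 162.7], [357.3, 163.5]]
123 [[374.4, 180.6], [370.3, 216.1]] [[357.7, 162.0], [357.5, 162.8]]
[[320.3603 376.413 ]
 [319.9499 192.0054]]
```

View pics/s25c.png

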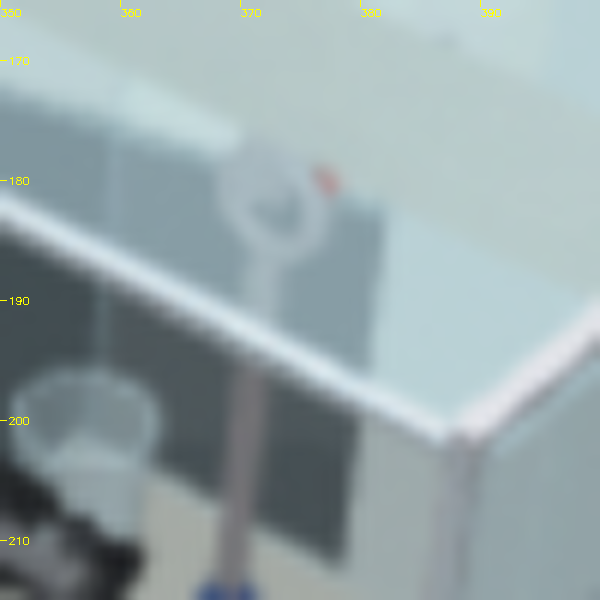

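View pics/t25c.png

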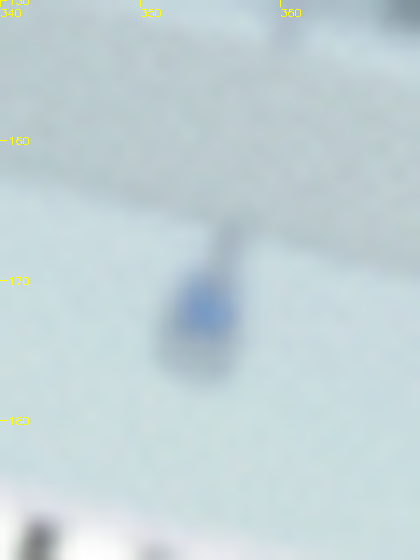

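View pics/w25.png

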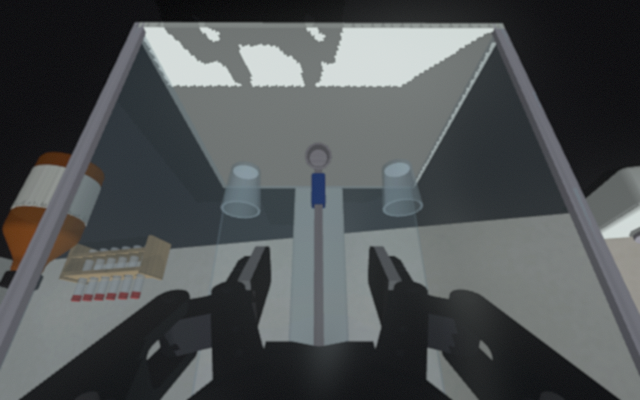

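```bash
python3 - <<'E'
from workcell import env
print(env.hand_in()); print(env.get_state()['clock'])
E
```

```text
the job is handed in; nothing more can be done
None
the job is handed in; nothing more can be done
```

The dipper is hanging by its ring in the hook's dip, the rod is pushed in to its stop, and the job is handed in at about 39.5 s; no verdict is shown.

**What I did**
- I put the ring over the upright, which I located by camera at cabinet x ≈ 31, and lowered it with no contact felt. Then I felt the collar at about 3 N.
- I slid the rod in with the ring's bar on the collar at about 4 N, raising the handle from 50° to 74° to stay clear of the roof.
- At the stop the force rose to about 8 N. I backed the bar off, lowered it into the dip, turned the handle to about 84°, let go and withdrew.

**Last checks**
- **Ring position:** it appears at x about 115 to 117 mm, within the 113.5 to 121.5 mm allowed, to about ±2 mm. The bar seated about 3 mm lower than the level part of the rod, as expected for the dip.
- **Swaying:** the blue grip stayed on exactly the same pixels through 0.8 s of pictures.
- **Clear of contact:** wrist force was about zero with the fingers open and away from the dipper. The beakers in the cabinet look unmoved.

**What failed or disagreed**
- **First grasp missed:** the fingertips end about 31 mm short of the reported tool point, so the fingers closed above the grip. I corrected for this.
- **Regrasp:** with the next grasp the arm could not have reached the hanging pose, so I set the dipper back in its rest and took it again with the tool vertical.
- **Camera offset:** the fixed cameras read about 4.5 mm lower in y than the robot's own frame. I shifted the cabinet pose by that amount.
- **Stop position:** I last estimated the stop at bar x 125 to 127 against the expected 127, so full insertion rests mainly on the force rise.

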